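# Load carrier pucks and slide them along the guide rail into the reader

### The arm

A 6-joint arm with a two-finger parallel gripper is mounted at the origin on a cart in front of the work surface, level with it; the furniture and walls round the work are solid. World frame = base frame: x ahead of the robot, y to its left, z up, the work surface at z = 0. Lengths are in m, angles in rad, forces in N, time in s.
With the tool pointing down it reaches from about 0.25 to 0.775 m from the base axis. Payload 8.9 kg.
Tool frame: the origin (TCP) lies midway between the tips of the shut fingers; the grasp point (between the pads) lies arm.tcp_to_grasp behind it (arm.tcp_to_grasp is the distance from the TCP to the grasp point, in m); z points along the fingers, y is the direction in which the jaws open and shut (so a half turn about z gives the same grasp; the last joint's range is limited). The gripper opens to 85 mm and grips with 20 to 120 N. Pads are 22 mm wide; open, the fingers measure 114 mm over their backs; the gripper's body (76 mm by 85 mm) begins 54 mm behind the grasp point. The pads swing forward as they close: fully open they stand 13 mm farther back than shut.
Start: joints at [-1.355, 0.291, -0.153, 1.127, 0, 1.431], TCP at [0.182, -0.492, 0.2] pointing down, gripper open.
Joint ranges: [-2.52, 2.52], [-0.91, 1.74], [-1.3, 1.37], [-1.96, 2.02], [-1.52, 1.47], [-3.14, 3.14]. Speed limits (rad/s): [2.22, 2.22, 2.79, 3.14, 3.14, 3.14].

### API

Orientations are given as a unit quaternion [x, y, z, w].
In Python, from workcell import arm gives the robot as it stands.
- The arm moves only by the shell command python3 -m inch 'ROWS' [FORCE]. ROWS is JSON, a list that holds one entry, the list of rows, each a list of 5 numbers: the finger opening in mm, from 0 to 85.4, then the shift along the tool's x, y, z in mm, then the turn about the tool's z in degrees. In form: [[[hand, x, y, z, spin], ...]]. A call has 1 to 10 rows; each row is the pose to reach, as a shift and turn from the pose commanded when the call began, along the tool's axes at that moment; what a row does not reach only later rows make up. A row lasts 1/12 s, in which the tool goes at most 41.7 mm and 7.16 degrees, less where a joint would pass 70% of its speed; a pose out of reach is approached as far as the arm can. A call with a gripper value outside its range is refused whole. The fingers move at their own pace and stop on an object; FORCE is the grip in N (left out, the last holds). Time passes only in rows, so rows that repeat a pose let the fingers close. It gives the time, the measured TCP pose, the force and the opening at its end, in the units of the state.
- arm.read_state(): the state, without advancing time (a new reading comes with each control period).
- arm.read_camera(name): name is "scene" or "top" or "wrist"; returns the picture (384x512x3 uint8, blue, green, red); there is no depth.
- arm.camera_info(name): a dict with "fx", "fy", "cx", "cy" (pixels), "k1" (the pictures are not rectified: a ray, as slopes to the right and down, at radius r is drawn at 1 + k1 r^2 times it, then the intrinsics apply), "R" (3x3) and "t" (3): a world point X has camera coordinates R X + t. Camera axes: x right, y down, z forward; pixel columns grow to the right and rows downward; lengths in m; the calibration is good to about 2 mm. A picture is of the moment at which its call begins: read the wrist's pose just before it. camera_info takes no time and is no camera call; for the wrist camera it gives the pose at the moment of the call.
- arm.finish_job(): hands the job in, once; it reports no verdict.
The state is a dict: "clock": time; "qpos": joint angles; "joint_velocities": joint speeds; "effort": joint torques, N m; "ee_pos": TCP position; "ee_rot": TCP orientation; "contact_force": force on the tool from outside, world axes, zero at the start; "moment": the same for the moment, N m; "width": finger opening in m.
Only numpy, scipy, OpenCV 4.12 (cv2) and the standard library are available. Lean on these libraries where they do the work, as an engineer would, in place of code of your own. Each camera call takes 0.05 s, during which the arm holds its last target.

### The job

Set every sample jar that stands on the worktop in front of the reader, cap up, into the bore of a carrier puck of its own, with all pucks still outside the reader. Then slide the loaded pucks along the guide rail to the end block, pushing the pucks themselves (do not lift them, and do not touch the jars there), so that they stand against the rail in a closed row that begins at the end block. Last, press the start button once all are in; a puck left over stays empty outside the reader, and the other things on the worktop are left alone.

Things in the scene. Friction and masses are not known exactly. Their poses are not given: they have to be found in the camera images.
- lane: fixed guide rail with a grey end block at its +y end; origin on the worktop in the corner of the rail's inner face (plane x=0) and the block's inner face (y=0). Rail 40 mm high, x 0 to 12, y -640 to 80 mm; behind it the reader housing, 46 high, x to 42, y -270 to 0. Block x -110 to 0, y 0 to 70, 60 high. Pucks travel at x<0 towards +y. The reader begins at y = -270 mm
- place0 (a point): on the worktop, centre of the reader's first (next to the end block) place for a puck, 45 mm from the end block and 45 mm from the rail; a black line on the rail marks its -y end, 45 mm from here; axes as the lane's
- place1 (a point): on the worktop, centre of the reader's second place for a puck, 135 mm from the end block and 45 mm from the rail; a black line on the rail marks its -y end, 45 mm from here; axes as the lane's
- place2 (a point): on the worktop, centre of the reader's third (at the entry) place for a puck, 225 mm from the end block and 45 mm from the rail; a black line on the rail marks its -y end, 45 mm from here; axes as the lane's
- start_top (a point): centre of the top face of the start button, a round upright spring button of 32 mm diameter on the end block; z up
- start (a joint): how far the start button is pressed, in m: 0 up, 0.006 fully down (about 5 N); springs back. It counts as pressed beyond 0.004
- puck0: white round plastic carrier puck, 90 mm diameter, 32 mm high, 0.2 kg, loose on the worktop, with a bore of 51 mm diameter from the top down to a floor 12 mm above its underside. Origin at the centre of its underside, z up; round, so its yaw means nothing. All three are always there, at first empty and in front of the rail outside the reader
- puck1: white round plastic carrier puck, 90 mm diameter, 32 mm high, 0.2 kg, loose on the worktop, with a bore of 51 mm diameter from the top down to a floor 12 mm above its underside. Origin at the centre of its underside, z up; round, so its yaw means nothing. All three are always there, at first empty and in front of the rail outside the reader
- puck2: white round plastic carrier puck, 90 mm diameter, 32 mm high, 0.2 kg, loose on the worktop, with a bore of 51 mm diameter from the top down to a floor 12 mm above its underside. Origin at the centre of its underside, z up; round, so its yaw means nothing. All three are always there, at first empty and in front of the rail outside the reader
- jar0_mid (a point): centre (half-way up, 34 mm above the underside) of a sample jar with a blue screw cap, 44 mm diameter, 68 mm high, 0.12 kg; z towards the cap. Standing in a puck its underside is 12 mm above the worktop and it stands 48 mm out of the puck. Two or three of the jars are present
- jar1_mid (a point): centre (half-way up, 34 mm above the underside) of a sample jar with a blue screw cap, 44 mm diameter, 68 mm high, 0.12 kg; z towards the cap. Standing in a puck its underside is 12 mm above the worktop and it stands 48 mm out of the puck. Two or three of the jars are present
- jar2_mid (a point): centre (half-way up, 34 mm above the underside) of a sample jar with a blue screw cap, 44 mm diameter, 68 mm high, 0.12 kg; z towards the cap. Standing in a puck its underside is 12 mm above the worktop and it stands 48 mm out of the puck. Two or three of the jars are present
- tape: bystander: a roll of masking tape lying flat, 104 mm across, 25 mm high, to the right of the pucks; origin at the centre of its underside; leave it alone
- timer: bystander: a small bench timer, 62 x 76 x 52 mm, to the left of the jars; origin at the centre of its underside; leave it alone
There are look-alikes about, which are no part of the job. What is shaped like the part that bears jar2_mid but pink or turquoise is not meant.

How it is judged:
By the outcome, as a careful person would: the job done as asked, in the order asked, and still so for the second after the job is handed in, with the robot touching nothing.
Of jar0, jar1, jar2 only 2 to 3 are there at a start; the rules pass over those that are not, and their reading is None.
At some moment in a run one of puck0, puck1, puck2 may be knocked a few centimetres aside while the robot is not near it.
It also fails if it takes over 210 s, if anything falls off the work surface, if the arm or the gripper's body presses on something with over 40 N, if the wrist force passes 120 N, or if a joint passes its speed limit or range.

## Working session

There is one attempt and no reset: what is moved stays moved. The work goes in short steps, Python scripts to look and compute and a shell command to move; the robot and the scene stay as the last step left them, time stands still between calls to the robot, and variables do not carry over. Pictures are saved under pics/ and viewed, and the job is handed in when it is done.

```bash
ls; mkdir -p pics; python3 - <<'E'
from workcell import arm
import cv2
s=arm.read_state(); print({k:(v if not hasattr(v,'__len__') else [round(float(a),4) for a in v]) for k,v in s.items()}); print(arm.tcp_to_grasp)
for n in ["scene","top","wrist"]:
    i=arm.camera_info(n); print(n,i)
    cv2.imwrite(f"pics/a_{n}.png",arm.read_camera(n))
E
```

```text
pics
{'clock': 0.0, 'qpos': [-1.3553, 0.2913, -0.1541, 1.1267, 0.0, 1.4315], 'joint_velocities': [0.0002, -0.0006, -0.0009, 0.0012, 0.0022, 0.0002], 'effort': [0.0005, -53.7145, 33.1364, 0.0162, -0.0002, 0.0], 'ee_pos': [0.1823, -0.4918, 0.1994], 'ee_rot': [0.9843, 0.1765, -0.0, -0.0007], 'contact_force': [0.0301, -0.5413, 0.8483], 'moment': [-0.0157, -0.0197, 0.0064], 'width': 0.08514245946441827}
0.0187
scene {'fx': 454.65313664212727, 'fy': 454.65313664212727, 'cx': 256.81937769364293, 'cy': 187.48473650559092, 'k1': -0.003035198647882649, 'R': array([[-0.67120498, -0.74125974, -0.00422746],
       [-0.37186043,  0.34163928, -0.86313523],
       [ 0.64125166, -0.57776864, -0.50495515]]), 't': array([0.35232404, 0.25195335, 1.20696467])}
top {'fx': 407.5245435665038, 'fy': 407.5245435665038, 'cx': 255.68800153086798, 'cy': 198.52725457640076, 'k1': -0.010814389636422568, 'R': array([[ 0.0027243 , -0.9999712 , -0.00708319],
       [-0.99798639, -0.00226989, -0.0633878 ],
       [ 0.0633699 ,  0.00724161, -0.99796383]]), 't': array([0.0044402 , 0.52555245, 1.61091832])}
wrist {'fx': 265.9811875686933, 'fy': 265.9811875686933, 'cx': 251.14194333252868, 'cy': 191.2364841311231, 'k1': -0.016513134399130675, 'R': array([[ 3.47637918e-01, -9.37628602e-01, -6.95122500e-04],
       [-8.97679637e-01, -3.33040236e-01,  2.88540242e-01],
       [-2.70775087e-01, -9.96835317e-02, -9.57467517e-01]]), 't': array([-0.52519631, -0.03740158,  0.37877607])}
```

View pics/a_scene.png

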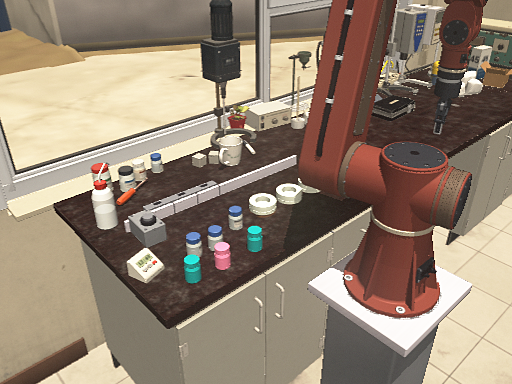

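View pics/a_top.png

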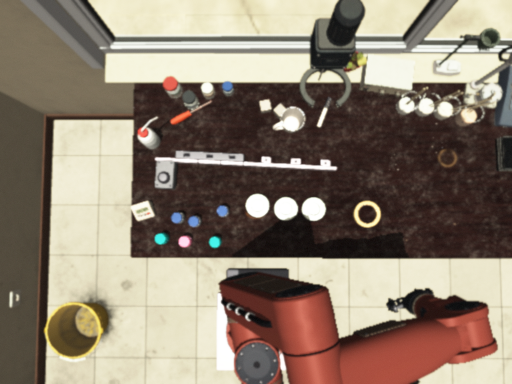

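View pics/a_wrist.png

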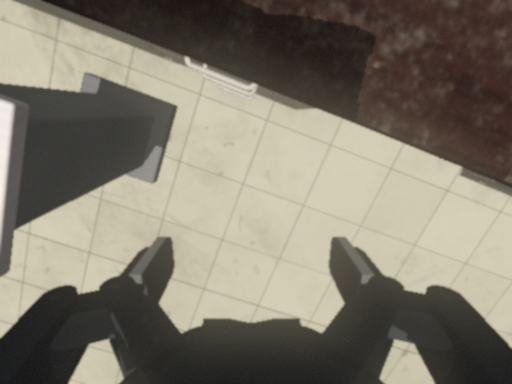

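The scene shows three blue-capped jars, three white pucks, the rail and the block with its button. In the top view the jars are at about (177,217), (194,221) and (222,211), and the pucks at (258,206), (286,209) and (314,209). The turquoise and pink jars are decoys. I'll measure next.

```bash
cat > h.py <<'E'
import numpy as np, cv2
from workcell import arm
def cam(n):
    i=arm.camera_info(n); K=np.array([[i['fx'],0,i['cx']],[0,i['fy'],i['cy']],[0,0,1]]); return K,np.array([i['k1'],0,0,0.]),np.array(i['R']),np.array(i['t'])
def p2w(c,uv,z):
    K,d,R,t=c
    p=cv2.undistortPoints(np.array(uv,float).reshape(-1,1,2),K,d).reshape(-1,2)
    rays=np.c_[p,np.ones(len(p))]@R; o=-R.T@t
    s=(z-o[2])/rays[:,2]; return o+rays*s[:,None]
def w2p(c,X):
    K,d,R,t=c
    return cv2.projectPoints(np.array(X,float).reshape(-1,1,3),cv2.Rodrigues(R)[0],t,K,d)[0].reshape(-1,2)
def blobs(mask,amin):
    n,l,st,ce=cv2.connectedComponentsWithStats(mask.astype(np.uint8))
    return [(ce[k].round(2),st[k].tolist()) for k in range(1,n) if st[k][4]>=amin]
def crop(img,x0,y0,x1,y1,f,name): cv2.imwrite(name,cv2.resize(img[y0:y1,x0:x1],None,fx=f,fy=f,interpolation=cv2.INTER_CUBIC))
E
python3 - <<'E'
from h import *
img=cv2.imread('pics/a_top.png'); c=cam('top')
h=cv2.cvtColor(img,cv2.COLOR_BGR2HSV)
m=(h[...,0]>103)&(h[...,0]<130)&(h[...,1]>90)&(h[...,2]>50)
print('blue')
for ce,st in blobs(m,15): print(ce,st,p2w(c,ce,.068).round(4))
m=(h[...,1]<40)&(h[...,2]>200); m[:190]=0;m[235:]=0
print('white')
for ce,st in blobs(m,100): print(ce,st,p2w(c,ce,.032).round(4))
crop(img,125,140,345,260,3.6,'pics/a_crop.png')
sc=cv2.imread('pics/a_scene.png'); crop(sc,110,130,330,300,3.5,'pics/a_scrop.png')
E
```

```text
blue
[227.06  85.86] [222, 82, 11, 9, 78] [[0.9671 0.1195 0.068 ]]
[221.53 210.06] [217, 205, 10, 11, 85] [[0.4773 0.1372 0.068 ]]
[175.96 217.19] [171, 212, 11, 11, 94] [[0.4493 0.3132 0.068 ]]
[192.95 220.75] [188, 216, 11, 10, 87] [[0.4358 0.2473 0.068 ]]
white
[ 74.02 212.07] [51, 190, 48, 45, 2017] [[0.4691 0.7266 0.032 ]]
[112.89 212.47] [99, 190, 31, 45, 1123] [[0.4679 0.5714 0.032 ]]
[257.11 205.09] [246, 194, 23, 23, 425] [[ 0.4986 -0.      0.032 ]]
[285.39 207.94] [274, 197, 24, 23, 409] [[ 0.4876 -0.1117  0.032 ]]
[313.46 208.45] [302, 198, 24, 23, 412] [[ 0.4858 -0.2225  0.032 ]]
[141.44 210.44] [130, 201, 24, 19, 220] [[0.4763 0.458  0.032 ]]
```

View pics/a_crop.png

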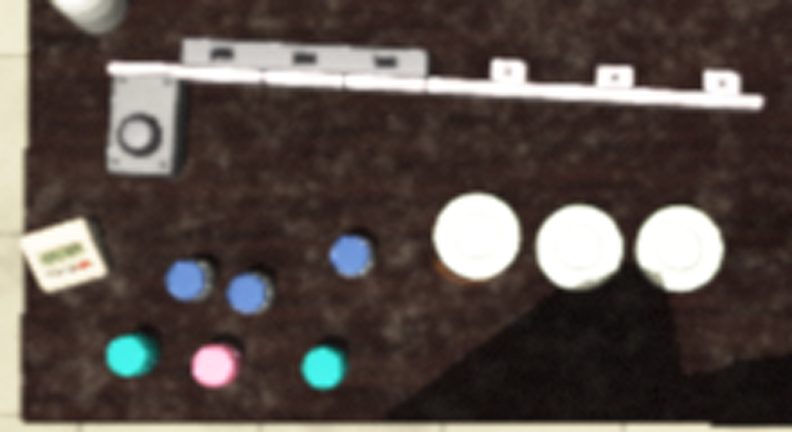

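View pics/a_scrop.png

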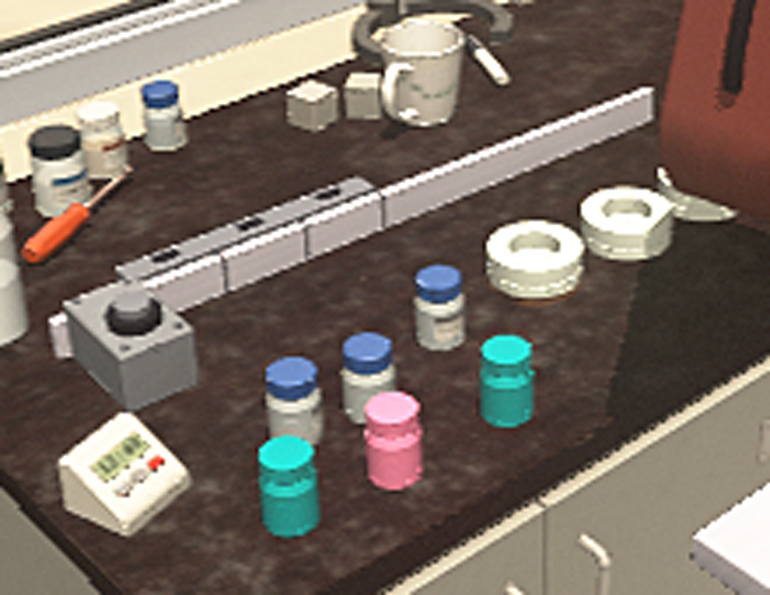

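```bash
python3 - <<'E'
from h import *
img=cv2.imread('pics/a_top.png'); c=cam('top'); g=cv2.cvtColor(img,cv2.COLOR_BGR2GRAY).astype(float)
print('campos',-c[2].T@c[3])
pts=[]
for u in range(185,332,3):
    col=g[:,u]; v0=152+ (u-155)*0.066
    seg=np.arange(int(v0),int(v0)+22); vals=col[seg]
    k=np.argmax(vals)
    j=k
    while j<len(vals)-1 and vals[j]>120: j+=1
    v=seg[j-1]+ (vals[j-1]-120)/(vals[j-1]-vals[j]); pts.append((u,v))
pts=np.array(pts); 
W=p2w(c,pts,.04)
for p,w in list(zip(pts,W))[::6]: print(p.round(2),w.round(4))
# robust line x=a+b*y
from scipy.optimize import least_squares
for z in (.04,0.):
    W=p2w(c,pts,z)
    r=least_squares(lambda q:W[:,0]-q[0]-q[1]*W[:,1],[.6,0],loss='soft_l1',f_scale=.001); print(z,r.x, np.abs(r.fun).max())
crop(img,145,145,260,195,6.8,'pics/b1.png')
sc=cv2.imread('pics/a_scene.png'); crop(sc,115,170,235,250,6.6,'pics/b2.png')
E
```

```text
campos [ 0.42239836 -0.00603262  1.64098329]
[185.   162.67] [0.6659 0.2863 0.04  ]
[203.   163.66] [0.6621 0.2148 0.04  ]
[221.   164.25] [0.6598 0.1433 0.04  ]
[239.   165.44] [0.6551 0.072  0.04  ]
[257.   166.44] [0.6513 0.0007 0.04  ]
[275.   167.02] [ 0.6491 -0.0705  0.04  ]
[293.   167.97] [ 0.6454 -0.1416  0.04  ]
[311.   168.87] [ 0.642  -0.2127  0.04  ]
[329.   169.86] [ 0.6382 -0.2838  0.04  ]
0.04 [0.65206798 0.05037801] 0.0015459739212786445
0.0 [0.65779882 0.05037775] 0.0015844412472063411
```

View pics/b1.png

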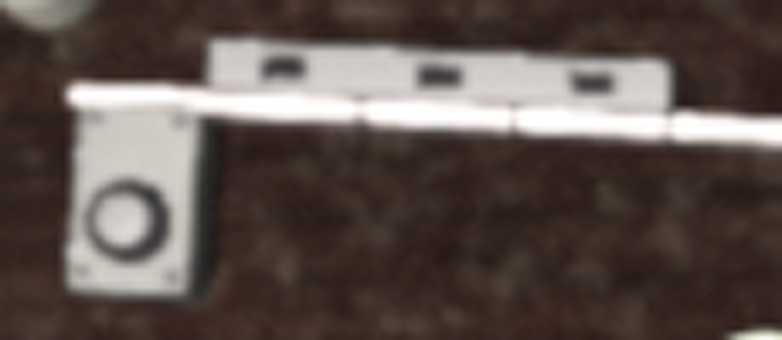

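View pics/b2.png

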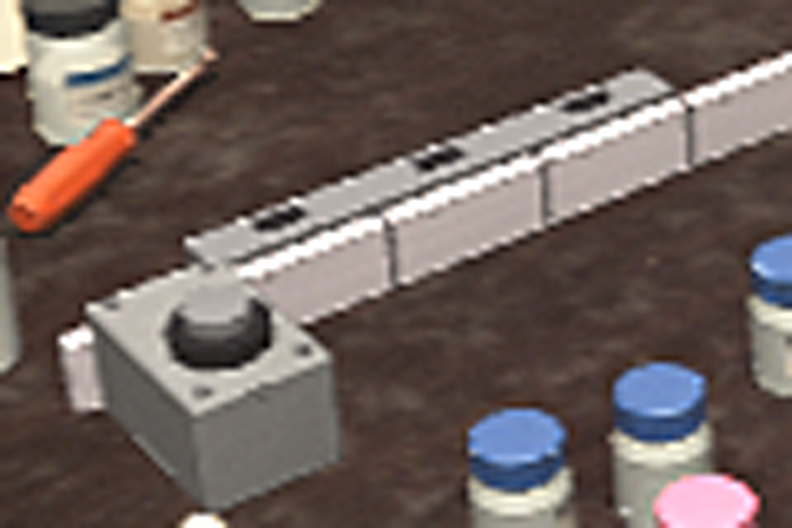

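```bash
python3 - <<'E'
from h import *
from scipy.optimize import least_squares
S=cam('scene');T=cam('top')
un=lambda U,V,x0,y0,f:((U+.5)/f-.5+x0,(V+.5)/f-.5+y0)
s=lambda U,V:un(U,V,115,170,6.6); t=lambda U,V:un(U,V,145,145,6.8)
so=[((0,-.09,.04),s(387,220)),((0,-.09,0),s(393,285)),((0,-.18,.04),s(544,157)),((0,-.18,0),s(549,221)),((0,-.27,.04),s(688,98)),((0,-.27,0),s(692,165)),
((0,.07,.06),s(87,310)),((-.11,.07,.06),s(196,412)),((-.11,0,.06),s(333,358)),((-.11,.07,0),s(208,508)),((-.11,0,0),s(337,457))]
to=[((0,-.09,.04),t(361,112)),((0,-.18,.04),t(514,120)),((0,-.27,.04),t(668,127)),((-.11,0,.06),t(190,297)),((-.11,.07,.06),t(66,294)),((0.012,.08,.04),t(68,85))]
def W(q,P):
    P=np.array(P);c,s_=np.cos(q[2]),np.sin(q[2])
    return np.c_[q[0]+c*P[:,0]-s_*P[:,1],q[1]+s_*P[:,0]+c*P[:,1],P[:,2]]
def res(q,o,c): return (w2p(c,W(q,[a for a,_ in o]))-np.array([b for _,b in o])).ravel()
for nm,f in [('s',lambda q:res(q,so,S)),('t',lambda q:res(q,to,T)),('both',lambda q:np.r_[res(q,so,S),res(q,to,T)])]:
    r=least_squares(f,[.66,.29,-.05],loss='soft_l1'); print(nm,r.x.round(4)); print(r.fun.reshape(-1,2).round(1).tolist())
q=r.x
for i,y in enumerate((-.045,-.135,-.225)): print('place',i,W(q,[(-.045,y,0)]).round(4))
# button: triangulate 
for z in (.07,.075,.08,.085,.09): print(z,p2w(T,t(124,219),z).round(4),p2w(S,s(214,306),z).round(4))
# pucks and jars check in scene
for X in [(.4986,0,.032),(.4876,-.1117,.032),(.4773,.1372,.068),(.4493,.3132,.068),(.4358,.2473,.068)]: print(X,w2p(S,X).round(1))
sc=cv2.imread('pics/a_scene.png');h=cv2.cvtColor(sc,cv2.COLOR_BGR2HSV)
m=(h[...,0]>103)&(h[...,0]<130)&(h[...,1]>90)&(h[...,2]>50)
for b in blobs(m,15):print(b)
E
```

```text
s [ 0.6729  0.3258 -0.0486]
[[0.2, -0.2], [0.4, 0.2], [-0.2, 0.2], [-0.2, 0.5], [-0.1, 0.5], [-0.2, 0.2], [-1.0, -1.5], [-0.5, -0.5], [0.2, -1.2], [0.3, 1.5], [1.7, 0.1]]
t [ 0.673   0.3271 -0.0303]
[[-0.3, 0.6], [-0.1, 0.1], [-0.1, -0.2], [-0.1, -0.2], [0.3, -0.3], [0.3, 0.2]]
both [ 0.6729  0.3262 -0.0416]
[[-0.0, -0.3], [0.3, 0.1], [-0.5, 0.1], [-0.5, 0.4], [-0.5, 0.4], [-0.6, 0.1], [-1.0, -1.4], [-0.3, -0.5], [0.3, -1.3], [0.5, 1.5], [1.8, 0.0], [-0.1, 0.8], [0.1, 0.6], [0.1, 0.6], [-0.2, -0.2], [0.2, -0.5], [0.5, -0.0]]
place 0 [[0.6261 0.2831 0.    ]]
place 1 [[0.6223 0.1932 0.    ]]
place 2 [[0.6186 0.1033 0.    ]]
0.07 [[0.606  0.3664 0.07  ]] [[0.6166 0.3596 0.07  ]]
0.075 [[0.6054 0.3652 0.075 ]] [[0.6096 0.363  0.075 ]]
0.08 [[0.6048 0.364  0.08  ]] [[0.6026 0.3663 0.08  ]]
0.085 [[0.6042 0.3628 0.085 ]] [[0.5956 0.3697 0.085 ]]
0.09 [[0.6036 0.3617 0.09  ]] [[0.5886 0.3731 0.09  ]]
(0.4986, 0, 0.032) [[262.1 199.2]]
(0.4876, -0.1117, 0.032) [[288.  188.9]]
(0.4773, 0.1372, 0.068) [[234.1 207.8]]
(0.4493, 0.3132, 0.068) [[192.3 234.8]]
(0.4358, 0.2473, 0.068) [[213.8 227.7]]
(array([421.  ,  16.14]), [417, 13, 9, 8, 43])
(array([417.23,  36.38]), [414, 22, 11, 29, 112])
(array([155.38, 156.62]), [151, 153, 10, 8, 60])
(array([235.  , 210.53]), [229, 206, 13, 11, 109])
(array([214.6 , 230.45]), [208, 225, 14, 12, 134])
(array([192.79, 237.43]), [186, 232, 15, 12, 138])
```

```bash
cat >> h.py <<'E'
from scipy.spatial.transform import Rotation as Ro
def goto(x,y,z,yaw,st=None):
    "print tool-frame shift (mm,deg) from present pose to TCP target with tool down, tool x at yaw deg"
    s=arm.read_state(); R=Ro.from_quat(s['ee_rot']).as_matrix(); p=np.array(s['ee_pos'])
    d=R.T@(np.array([x,y,z])-p)*1000; cy=np.degrees(np.arctan2(R[1,0],R[0,0]))
    sp=-((yaw-cy+180)%360-180)
    print('shift',d.round(1),'spin',round(sp,1),'| now',p.round(4),'yaw',round(cy,1),'w',round(s['width']*1000,1),'F',np.round(s['contact_force'],1),'t',round(s['clock'],2))
E
python3 - <<'E'
from h import *
img=cv2.imread('pics/a_top.png'); c=cam('top')
h=cv2.cvtColor(img,cv2.COLOR_BGR2HSV)
m=(h[...,1]>90)&(h[...,2]>100)&(((h[...,0]>80)&(h[...,0]<100))); m2=(h[...,0]>150)&(h[...,1]>40)&(h[...,2]>150)
for mm in (m,m2):
  for ce,st in blobs(mm,40): print(ce,st,p2w(c,ce,.068).round(4))
goto(.4773,.1372,.2,80)
E
```

```text
[160.07 238.48] [154, 233, 13, 12, 126] [[0.3672 0.3734 0.068 ]]
[214.31 241.7 ] [209, 236, 12, 12, 113] [[0.3556 0.1641 0.068 ]]
[184.48 241.11] [178, 236, 13, 12, 71] [[0.3574 0.279  0.068 ]]
shift [ 4.952e+02 -4.875e+02  1.000e-01] spin -59.7 | now [ 0.1823 -0.492   0.1996] yaw 20.3 w 85.5 F [0.3 0.7 1.5] t 0.15
```

```bash
python3 -m inch '[[[62,50,-49,0,-6],[62,99,-98,0,-12],[62,149,-146,0,-18],[62,198,-195,0,-24],[62,248,-244,0,-30],[62,297,-293,0,-36],[62,347,-341,0,-42],[62,396,-390,0,-48],[62,446,-439,0,-54],[62,495,-488,0,-60]]]' 40; python3 - <<'E'
from h import *
goto(.4773,.1372,.2,80)
E
```

```text
clock: 0.98
ee_pos: [0.3595, -0.1131, 0.2001]
ee_rot: [0.763, 0.647, 0.0, 0.0]
contact_force: [1.6, -1.3, 0.6]
width: 0.0621
shift [2.662e+02 7.530e+01 1.000e-01] spin 0.6 | now [ 0.3595 -0.1131  0.2001] yaw 80.6 w 62.1 F [ 1.6 -1.3  0.6] t 0.98
```

```bash
python3 -m inch '[[[62,266,75,0,0],[62,266,75,0,0],[62,266,75,0,0],[62,266,75,0,0],[62,266,75,0,0],[62,266,75,0,0],[62,266,75,0,0],[62,266,75,0,0],[62,266,75,0,0]]]'; python3 - <<'E'
from h import *
goto(.4773,.1372,.05,80)
c=cam('wrist');cv2.imwrite('pics/w1.png',arm.read_camera('wrist')); t=arm.read_camera('top');cv2.imwrite('pics/t1.png',t);cv2.imwrite('pics/s1.png',arm.read_camera('scene'))
print(w2p(c,[(.4773,.1372,.068),(.4493,.3132,.068),(.4358,.2473,.068)]))
E
```

```text
clock: 1.73
ee_pos: [0.4777, 0.1357, 0.1994]
ee_rot: [0.763, 0.646, -0.0, -0.0]
contact_force: [0.2, 0.1, -0.8]
width: 0.0617
shift [  1.4  -0.5 149.4] spin 0.5 | now [0.4777 0.1357 0.1994] yaw 80.5 w 61.7 F [ 0.2  0.1 -0.8] t 1.73
[[250.33558937 174.5116176 ]
 [193.55049384   9.90151182]
 [194.95419191  81.70767011]]
```

View pics/w1.png

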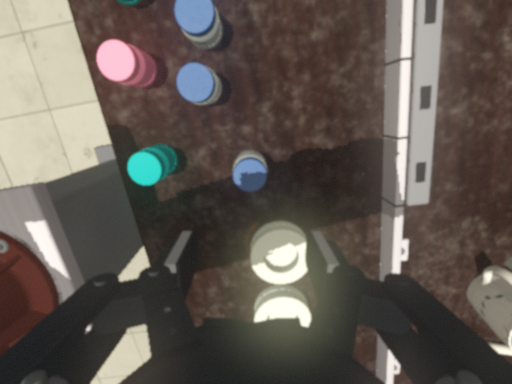

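The wrist view shows jar C's cap at (250,174), exactly where predicted. The pucks are at (279,252) and (283,303), and the next jars at (199,83) and (196,18). Descending on jar C.

```bash
python3 -m inch '[[[62,1,0,40,0],[62,1,0,80,0],[62,1,0,120,0],[62,1,0,150,0],[62,1,0,165,0],[62,1,0,175,0],[62,1,0,179,0],[62,1,0,179,0],[62,1,0,179,0]]]'; python3 -m inch '[[[30,0,0,0,0],[30,0,0,0,0],[30,0,0,0,0],[30,0,0,0,0],[30,0,0,0,0],[30,0,0,0,0],[30,0,0,0,0],[30,0,0,0,0]]]' 40; python3 - <<'E'
from h import *
goto(.4986,0,.2,80)
t=arm.read_camera('scene');crop(t,150,150,320,290,4,'pics/s2.png')
E
```

```text
clock: 2.63
ee_pos: [0.4789, 0.1353, 0.022]
ee_rot: [0.764, 0.645, 0.001, 0.0]
contact_force: [0.1, 0.1, -0.0]
width: 0.062
clock: 3.3
ee_pos: [0.479, 0.1358, 0.0223]
ee_rot: [0.764, 0.645, 0.001, 0.001]
contact_force: [-1.5, 0.1, 7.0]
width: 0.0392
shift [-130.5   42.5 -177.6] spin 0.3 | now [0.479  0.1358 0.0223] yaw 80.3 w 39.2 F [-1.5  0.1  7. ] t 3.3
```

View pics/s2.png

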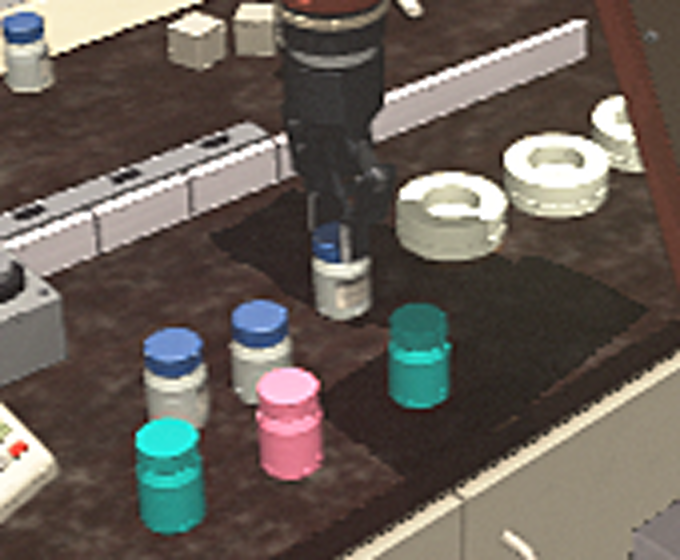

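```bash
python3 -m inch '[[[30,0,0,-10,0],[30,0,0,-30,0],[30,0,0,-65,0],[30,0,0,-100,0],[30,0,0,-100,0],[30,0,0,-100,0],[30,0,0,-100,0]]]'; python3 - <<'E'
from h import *
goto(.4986,0,.13,80)
c=cam('wrist');w=arm.read_camera('wrist');cv2.imwrite('pics/w3.png',w); t=arm.read_camera('scene');crop(t,150,120,320,260,4,'pics/s3.png')
E
```

```text
clock: 3.93
ee_pos: [0.4779, 0.1356, 0.1212]
ee_rot: [0.764, 0.645, 0.0, 0.0]
contact_force: [0.2, 0.6, -1.9]
width: 0.0388
shift [-130.2   43.2   -8.8] spin 0.3 | now [0.4779 0.1356 0.1212] yaw 80.3 w 38.8 F [ 0.2  0.6 -1.9] t 3.93
```

View pics/w3.png

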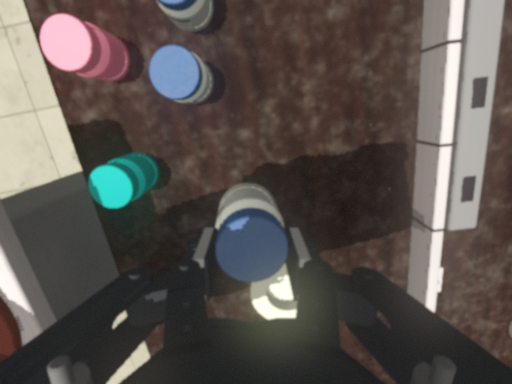

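View pics/s3.png

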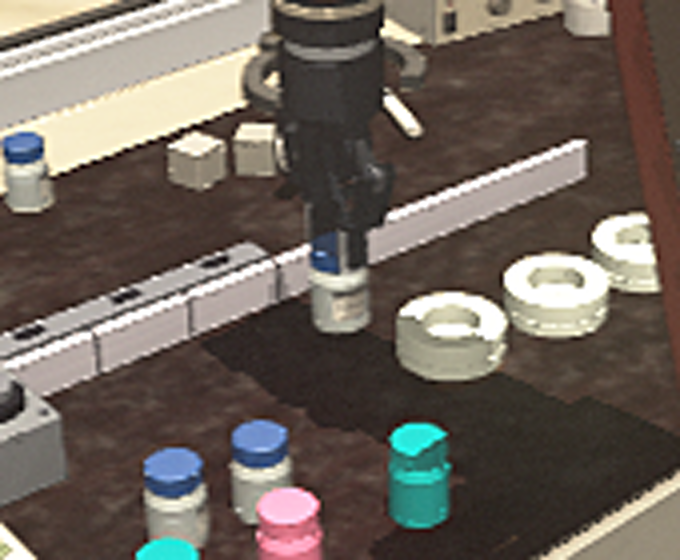

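```bash
python3 - <<'E'
from h import *
c=cam('wrist'); w=cv2.imread('pics/w3.png')
h=cv2.cvtColor(w,cv2.COLOR_BGR2HSV)
m=(h[...,0]>103)&(h[...,0]<130)&(h[...,1]>90)&(h[...,2]>50)
for ce,st in blobs(m,200):
    bx=(st[0]+st[2]/2-.5,st[1]+st[3]/2-.5); print(ce,st,p2w(c,[ce,bx],.068).round(4).tolist(),p2w(c,[ce,bx],.167).round(4).tolist())
# old wrist view w1: shift pose by TCP difference (same orientation)
K,d,R,t=c; dp=np.array([.4777,.1357,.1994])-np.array([.4779,.1356,.1212])
c1=(K,d,R,t-R@dp); w1=cv2.imread('pics/w1.png')
h=cv2.cvtColor(w1,cv2.COLOR_BGR2HSV)
m=(h[...,0]>103)&(h[...,0]<130)&(h[...,1]>90)&(h[...,2]>50)
for ce,st in blobs(m,200): print('w1',ce,st,p2w(c1,ce,.068).round(4).tolist())
crop(w1,230,200,340,340,5,'pics/w1c.png')
print('proj puck0 rim'); a=np.linspace(0,2*np.pi,9)[:-1]
print(w2p(c1,[(.4986,0,.032),(.5036,0,.032)]+[(.4986+.045*np.cos(x),.045*np.sin(x),.032) for x in a]).round(1).tolist())
E
```

```text
[177.22   3.37] [159, 0, 36, 9, 222] [[0.4487, 0.2917, 0.068], [0.4481, 0.2914, 0.068]] [[0.4668, 0.2547, 0.167], [0.4665, 0.2545, 0.167]]
[173.6   70.47] [149, 45, 52, 54, 1820] [[0.4349, 0.2477, 0.068], [0.4354, 0.2468, 0.068]] [[0.4591, 0.23, 0.167], [0.4593, 0.2295, 0.167]]
[246.25 232.47] [215, 209, 72, 60, 2151] [[0.4669, 0.1014, 0.068], [0.4698, 0.0946, 0.068]] [[0.4771, 0.1479, 0.167], [0.4787, 0.1441, 0.167]]
w1 [194.25  13.96] [174, 0, 40, 35, 974] [[0.4488, 0.3091, 0.068]]
w1 [194.44  80.99] [177, 63, 37, 39, 916] [[0.4349, 0.2479, 0.068]]
w1 [249.85 174.18] [233, 158, 33, 33, 793] [[0.4759, 0.1378, 0.068]]
proj puck0 rim
[[281.6, 257.6], [285.1, 257.1], [312.7, 253.0], [301.0, 234.6], [277.3, 229.6], [256.3, 241.4], [250.9, 262.2], [263.3, 279.4], [285.7, 283.8], [305.9, 273.2]]
```

View pics/w1c.png

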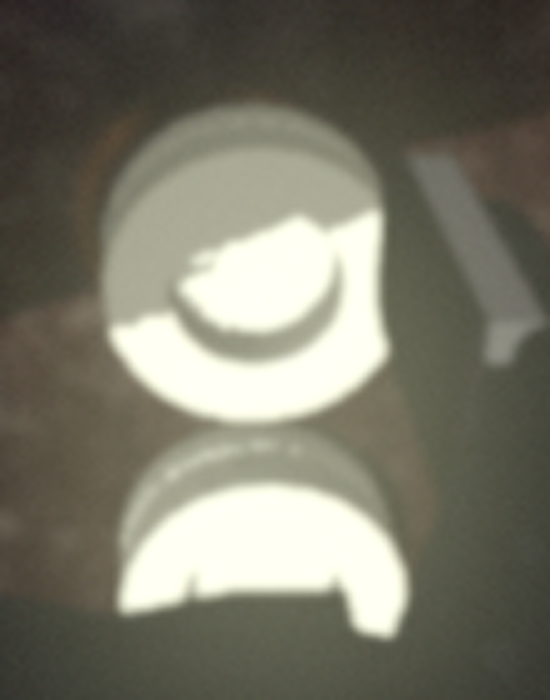

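```bash
python3 -m inch '[[[30,-32,11,0,0],[30,-65,21,0,0],[30,-98,32,0,0],[30,-125,41,0,0],[30,-132,43,0,0],[30,-132,43,0,0],[30,-132,43,0,0],[30,-132,43,0,0]]]'; python3 - <<'E'
from h import *
goto(.4986,-.002,.035,80)
t=arm.read_camera('scene');crop(t,180,120,320,240,5,'pics/s4.png')
img=arm.read_camera('top'); c=cam('top');crop(img,160,140,340,260,4,'pics/t4.png')
h=cv2.cvtColor(img,cv2.COLOR_BGR2HSV)
m=(h[...,1]<40)&(h[...,2]>200); m[:190]=0;m[235:]=0;m[:,:240]=0
for ce,st in blobs(m,100): print(ce,st,p2w(c,ce,.032).round(4))
E
```

```text
clock: 4.7
ee_pos: [0.4975, -0.0007, 0.1205]
ee_rot: [0.764, 0.645, -0.0, -0.001]
contact_force: [0.3, 0.6, -0.9]
width: 0.0396
shift [-1.2  1.4 85.4] spin 0.4 | now [ 0.4975 -0.0007  0.1205] yaw 80.4 w 39.6 F [ 0.3  0.6 -0.9] t 4.7
[287.14 208.32] [279, 197, 19, 23, 361] [[ 0.4861 -0.1186  0.032 ]]
[313.26 208.68] [302, 198, 24, 23, 424] [[ 0.4849 -0.2217  0.032 ]]
```

View pics/s4.png

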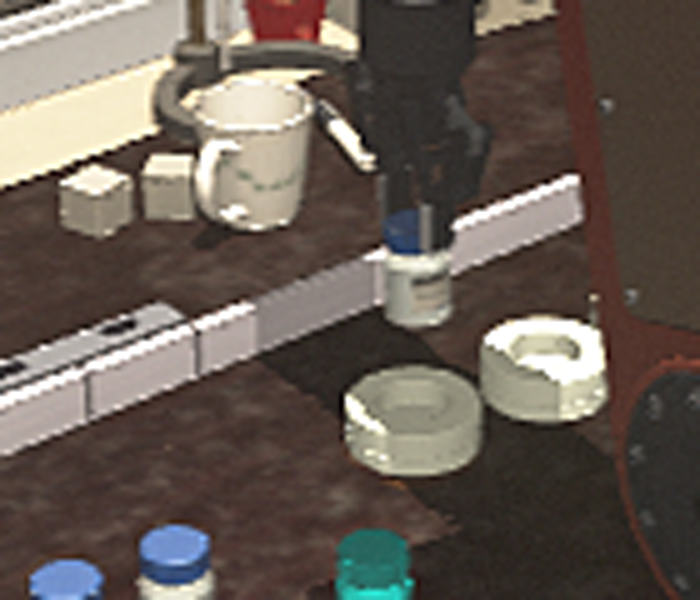

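View pics/t4.png

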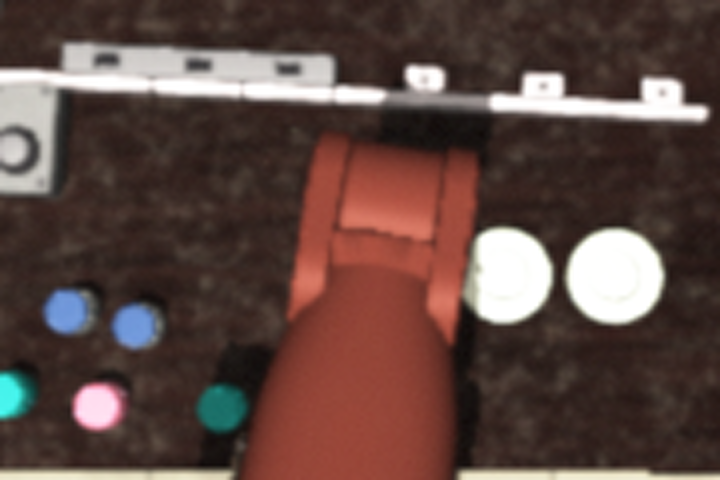

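Puck0 hasn't moved: its centre in the scene view is about (262,200), against a predicted (262,199). Inserting the jar now.

```bash
python3 -m inch '[[[30,-1,1,30,0],[30,-1,1,45,0],[30,-1,1,55,0],[30,-1,1,62,0],[30,-1,1,68,0],[30,-1,1,73,0],[30,-1,1,77,0],[30,-1,1,80,0],[30,-1,1,83,0],[30,-1,1,84,0]]]'; python3 - <<'E'
from h import *
goto(.4986,-.002,.035,80)
t=arm.read_camera('scene');crop(t,200,140,320,240,6,'pics/s5.png')
E
```

```text
clock: 5.63
ee_pos: [0.4991, -0.003, 0.0369]
ee_rot: [0.764, 0.645, 0.0, 0.0]
contact_force: [-0.4, 0.2, -1.4]
width: 0.0394
shift [ 0.9 -0.7  1.9] spin 0.3 | now [ 0.4991 -0.003   0.0369] yaw 80.3 w 39.4 F [-0.4  0.2 -1.4] t 5.63
```

View pics/s5.png

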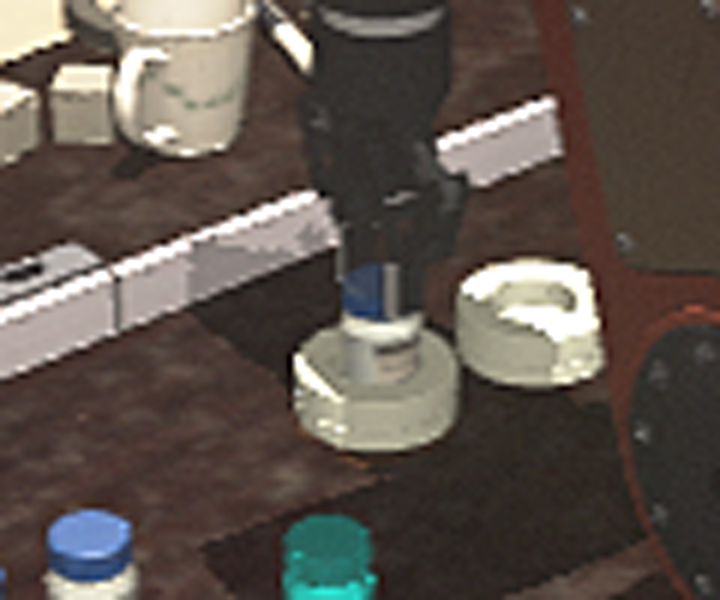

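```bash
python3 -m inch '[[[30,0,0,2,0],[30,0,0,3,0],[30,0,0,3,0],[62,0,0,3,0],[62,0,0,3,0],[62,0,0,3,0],[62,0,0,3,0],[62,0,0,3,0],[62,0,0,3,0]]]'; python3 -m inch '[[[62,0,0,-30,0],[62,0,0,-70,0],[62,0,0,-110,0],[62,50,0,-120,0],[62,100,0,-120,0],[62,135,0,-120,0],[62,150,0,-120,0],[62,150,0,-120,0],[62,150,0,-120,0]]]'; python3 - <<'E'
from h import *
goto(.4358,.2473,.2,80)
c=cam('wrist');t=arm.read_camera('wrist');cv2.imwrite('pics/w6.png',t);s=arm.read_camera('scene');crop(s,180,140,330,260,5,'pics/s6.png')
h=cv2.cvtColor(t,cv2.COLOR_BGR2HSV)
m=(h[...,0]>103)&(h[...,0]<130)&(h[...,1]>90)&(h[...,2]>50)
for ce,st in blobs(m,200): print(ce,st,p2w(c,ce,.068).round(4).tolist(),p2w(c,ce,.08).round(4).tolist())
E
```

```text
clock: 6.43
ee_pos: [0.4991, -0.0029, 0.034]
ee_rot: [0.764, 0.645, -0.0, -0.0]
contact_force: [0.6, -1.4, -0.2]
width: 0.062
clock: 7.18
ee_pos: [0.5241, 0.1462, 0.1538]
ee_rot: [0.763, 0.646, -0.0, -0.0]
contact_force: [0.1, -0.3, 0.7]
width: 0.0621
shift [  85.1 -103.8  -46.2] spin 0.5 | now [0.5241 0.1462 0.1538] yaw 80.5 w 62.1 F [ 0.1 -0.3  0.7] t 7.18
[134.73  18.44] [110, 0, 50, 44, 1415] [[0.4506, 0.3103, 0.068]] [[0.4546, 0.306, 0.08]]
[138.96  96.54] [117, 76, 47, 45, 1221] [[0.4365, 0.2481, 0.068]] [[0.4411, 0.2467, 0.08]]
```

View pics/s6.png

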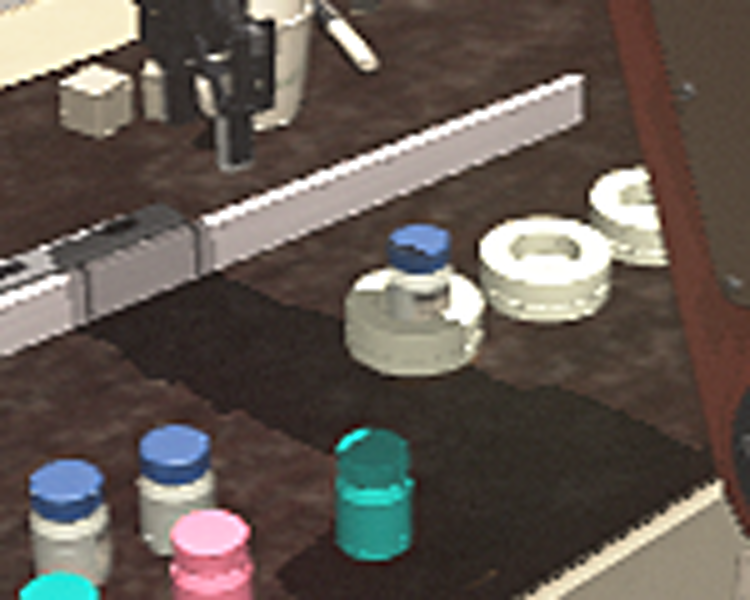

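View pics/w6.png

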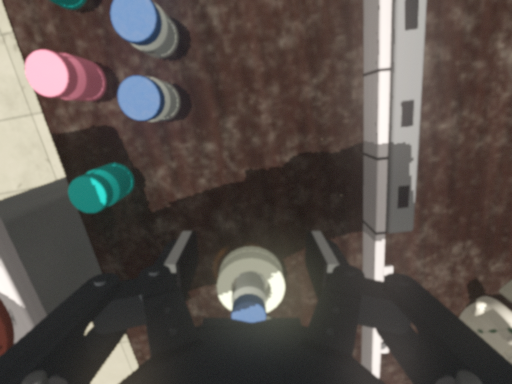

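Puck0's jar is in. Next is jar B, with the jaws turned to yaw 100 and opened less to clear the pink jar.

```bash
python3 -m inch '[[[56,20,-25,0,-5],[56,45,-55,0,-10],[56,70,-85,0,-15],[56,85,-104,0,-20],[56,85,-104,0,-20],[56,85,-104,0,-20],[56,85,-104,0,-20],[56,85,-104,0,-20]]]'; python3 - <<'E'
from h import *
goto(.4358,.248,.02,100)
c=cam('wrist');t=arm.read_camera('wrist');cv2.imwrite('pics/w7.png',t)
h=cv2.cvtColor(t,cv2.COLOR_BGR2HSV)
m=(h[...,0]>103)&(h[...,0]<130)&(h[...,1]>90)&(h[...,2]>50)
for ce,st in blobs(m,200): print(ce,st,p2w(c,ce,.068).round(4).tolist())
E
```

```text
clock: 7.95
ee_pos: [0.4369, 0.2451, 0.154]
ee_rot: [0.642, 0.767, 0.0, 0.0]
contact_force: [-0.9, -0.1, -0.0]
width: 0.0562
shift [  3.1  -0.6 134. ] spin 0.2 | now [0.4369 0.2451 0.154 ] yaw 100.2 w 56.2 F [-0.9 -0.1 -0. ] t 7.95
[277.37 118.2 ] [257, 99, 41, 43, 1121] [[0.4497, 0.3148, 0.068]]
[249.97 182.28] [231, 164, 39, 38, 1010] [[0.4352, 0.2488, 0.068]]
```

View pics/w7.png

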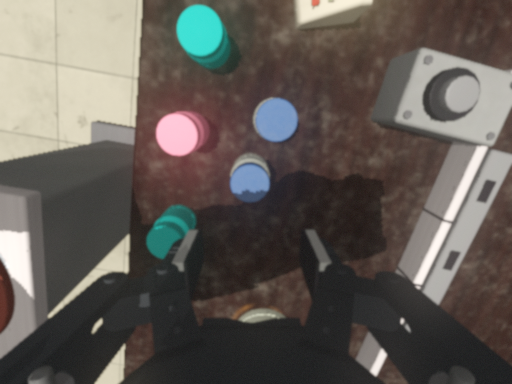

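```bash
python3 -m inch '[[[56,3,0,35,0],[56,3,0,70,0],[56,3,0,100,0],[56,3,0,118,0],[56,3,0,128,0],[56,3,0,132,0],[56,3,0,132,0],[56,3,0,132,0]]]'; python3 -m inch '[[[30,0,0,0,0],[30,0,0,0,0],[30,0,0,0,0],[30,0,0,0,0],[30,0,0,0,0],[30,0,0,0,0],[30,0,0,0,0]]]' 40;python3 -m inch '[[[30,0,0,-10,0],[30,0,0,-30,0],[30,0,0,-65,0],[30,0,0,-100,0],[30,0,0,-100,0],[30,0,0,-100,0],[30,0,0,-100,0]]]';  python3 - <<'E'
from h import *
goto(.4876,-.1117,.122,100)
c=cam('wrist');t=arm.read_camera('wrist');cv2.imwrite('pics/w8.png',t)
t=arm.read_camera('scene');crop(t,150,130,330,270,4,'pics/s8.png')
img=arm.read_camera('top'); c=cam('top');crop(img,140,140,340,260,4,'pics/t8.png')
h=cv2.cvtColor(img,cv2.COLOR_BGR2HSV)
m=(h[...,1]<40)&(h[...,2]>200); m[:190]=0;m[235:]=0;m[:,:240]=0
for ce,st in blobs(m,100): print(ce,st,p2w(c,ce,.032).round(4))
E
```

```text
clock: 8.67
ee_pos: [0.4365, 0.2492, 0.0229]
ee_rot: [0.641, 0.768, 0.001, 0.0]
contact_force: [0.0, -0.5, 0.4]
width: 0.0562
clock: 9.25
ee_pos: [0.4365, 0.2496, 0.0235]
ee_rot: [0.641, 0.768, 0.001, 0.001]
contact_force: [-0.7, -0.7, 5.0]
width: 0.039
clock: 9.83
ee_pos: [0.4354, 0.2492, 0.1223]
ee_rot: [0.641, 0.768, 0.0, 0.0]
contact_force: [-0.4, 0.4, -1.1]
width: 0.0391
shift [-3.644e+02 -1.340e+01  2.000e-01] spin 0.3 | now [0.4354 0.2492 0.1223] yaw 100.3 w 39.1 F [-0.4  0.4 -1.1] t 9.83
[256.92 205.16] [246, 194, 23, 23, 338] [[0.4983 0.0007 0.032 ]]
[285.55 208.34] [274, 197, 24, 23, 426] [[ 0.486  -0.1124  0.032 ]]
[313.26 208.68] [302, 198, 24, 23, 424] [[ 0.4849 -0.2217  0.032 ]]
```

View pics/w8.png

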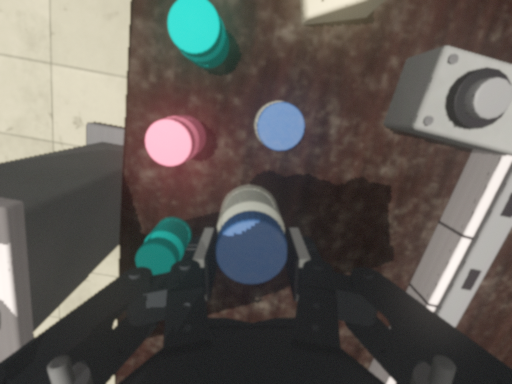

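View pics/t8.png

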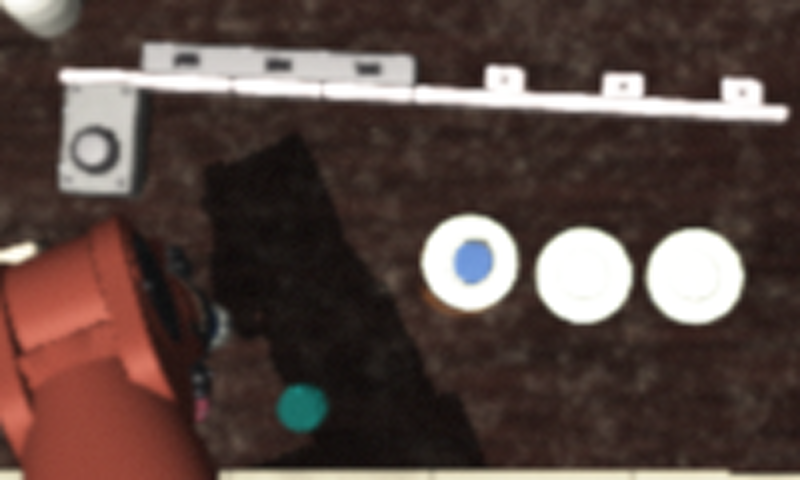

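View pics/s8.png

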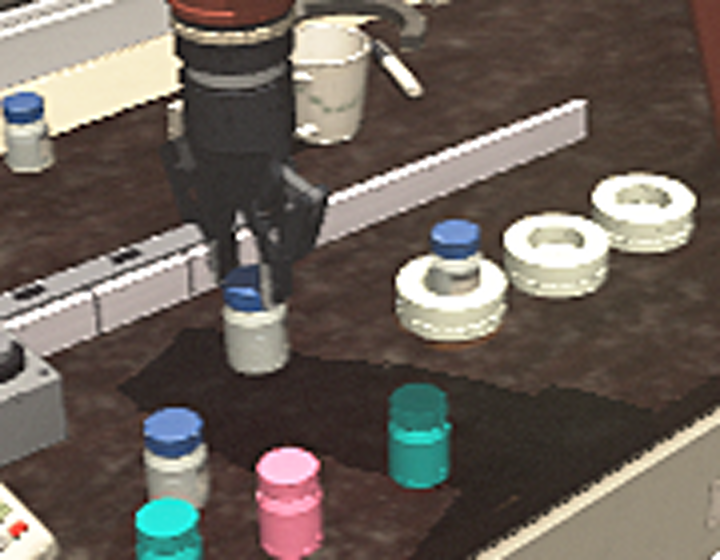

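```bash
python3 -m inch '[[[30,-25,-1,-30,0],[30,-60,-2,-40,0],[30,-100,-4,-40,0],[30,-140,-5,-40,0],[30,-180,-7,-40,0],[30,-220,-8,-40,0],[30,-260,-10,-40,0],[30,-300,-11,-40,0],[30,-335,-12,-40,0],[30,-358,-13,-40,0]]]'; python3 -m inch '[[[30,-6,0,0,0],[30,-6,0,0,0],[30,-6,0,0,0],[30,-6,0,0,0]]]';  python3 - <<'E'
from h import *
goto(.487,-.112,.037,100)
t=arm.read_camera('scene');crop(t,200,110,340,220,5,'pics/s9.png')
S=cam('scene');print(w2p(S,[(.487,-.112,.032),(.4855,-.222,.032)]))
E
```

```text
clock: 10.82
ee_pos: [0.4866, -0.1085, 0.161]
ee_rot: [0.641, 0.767, -0.0, -0.0]
contact_force: [0.7, 0.5, -1.5]
width: 0.0391
clock: 11.15
ee_pos: [0.4874, -0.1099, 0.1616]
ee_rot: [0.64, 0.768, -0.0, -0.001]
contact_force: [-0.2, 0.3, -1.8]
width: 0.0392
shift [ -2.1  -0.7 124.6] spin 0.4 | now [ 0.4874 -0.1099  0.1616] yaw 100.4 w 39.2 F [-0.2  0.3 -1.8] t 11.15
[[288.23477011 188.92696735]
 [310.04547881 178.54789309]]
```

View pics/s9.png

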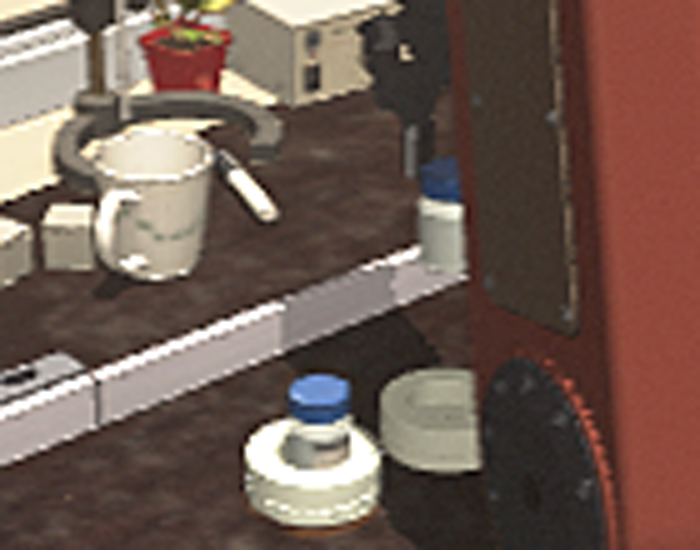

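```bash
python3 -m inch '[[[30,-2,0,35,0],[30,-2,0,65,0],[30,-2,0,83,0],[30,-2,0,95,0],[30,-2,0,103,0],[30,-2,0,109,0],[30,-2,0,114,0],[30,-2,0,118,0],[30,-2,0,121,0],[30,-2,0,123,0]]]'; python3 - <<'E'
from h import *
goto(.487,-.112,.036,100)
t=arm.read_camera('scene');crop(t,200,110,340,220,5,'pics/s10.png')
E
```

```text
clock: 12.03
ee_pos: [0.4886, -0.1133, 0.0391]
ee_rot: [0.641, 0.768, 0.0, 0.0]
contact_force: [-0.1, -0.3, -0.7]
width: 0.0393
shift [ 1.6 -1.4  3.1] spin 0.3 | now [ 0.4886 -0.1133  0.0391] yaw 100.3 w 39.3 F [-0.1 -0.3 -0.7] t 12.03
```

View pics/s10.png

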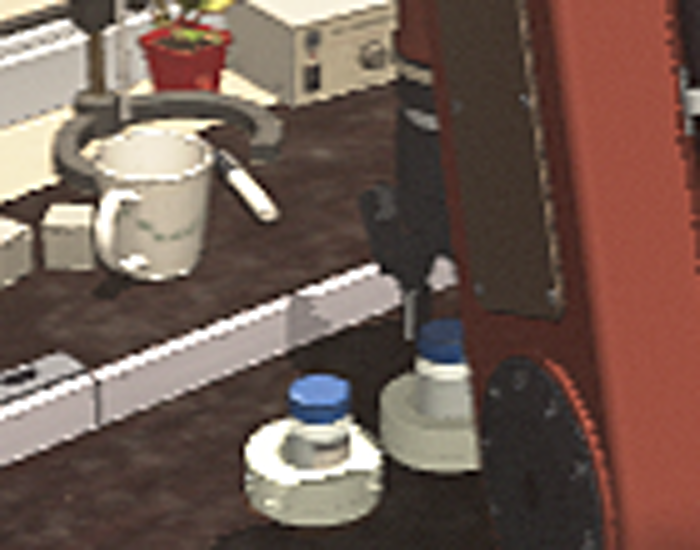

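```bash
python3 -m inch '[[[30,0,0,2,0],[30,0,0,4,0],[30,0,0,4,0],[58,0,0,4,0],[58,0,0,4,0],[58,0,0,4,0],[58,0,0,4,0],[58,0,0,4,0],[58,0,0,4,0]]]'; python3 -m inch '[[[58,0,0,-30,0],[58,0,0,-70,0],[58,0,0,-110,0],[58,40,0,-120,0],[58,80,0,-120,0],[58,120,0,-120,0],[58,160,0,-120,0],[58,200,0,-120,0],[58,240,0,-120,0],[58,280,0,-120,0]]]'; python3 - <<'E'
from h import *
goto(.4495,.314,.155,90)
E
```

```text
clock: 12.83
ee_pos: [0.4883, -0.1132, 0.035]
ee_rot: [0.641, 0.768, -0.0, -0.0]
contact_force: [-0.5, -0.2, 0.6]
width: 0.0579
clock: 13.67
ee_pos: [0.4374, 0.164, 0.1552]
ee_rot: [0.641, 0.768, 0.0, 0.0]
contact_force: [1.1, -0.1, 0.1]
width: 0.0581
shift [145.4  38.8   0.2] spin 10.3 | now [0.4374 0.164  0.1552] yaw 100.3 w 58.1 F [ 1.1 -0.1  0.1] t 13.67
```

```bash
python3 -m inch '[[[58,35,10,0,5],[58,75,20,0,10],[58,115,31,0,15],[58,140,38,0,15],[58,145,39,0,15],[58,145,39,0,15],[58,145,39,0,15],[58,145,39,0,15]]]'; python3 - <<'E'
from h import *
goto(.4495,.3145,.021,85)
c=cam('wrist');t=arm.read_camera('wrist');cv2.imwrite('pics/w11.png',t)
h=cv2.cvtColor(t,cv2.COLOR_BGR2HSV)
m=(h[...,0]>103)&(h[...,0]<130)&(h[...,1]>90)&(h[...,2]>50)
for ce,st in blobs(m,200): print(ce,st,p2w(c,ce,.068).round(4).tolist())
s=arm.read_camera('scene');crop(s,150,130,330,270,4,'pics/s11.png')
E
```

```text
clock: 14.33
ee_pos: [0.4503, 0.3107, 0.1549]
ee_rot: [0.736, 0.677, -0.0, 0.0]
contact_force: [0.1, -0.1, 0.7]
width: 0.0579
shift [  3.8  -1.1 133.9] spin 0.3 | now [0.4503 0.3107 0.1549] yaw 85.3 w 57.9 F [ 0.1 -0.1  0.7] t 14.33
[249.82 180.81] [230, 163, 39, 38, 970] [[0.4498, 0.316, 0.068]]
```

View pics/w11.png

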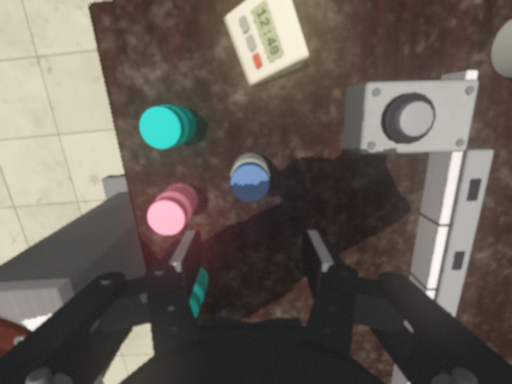

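View pics/s11.png

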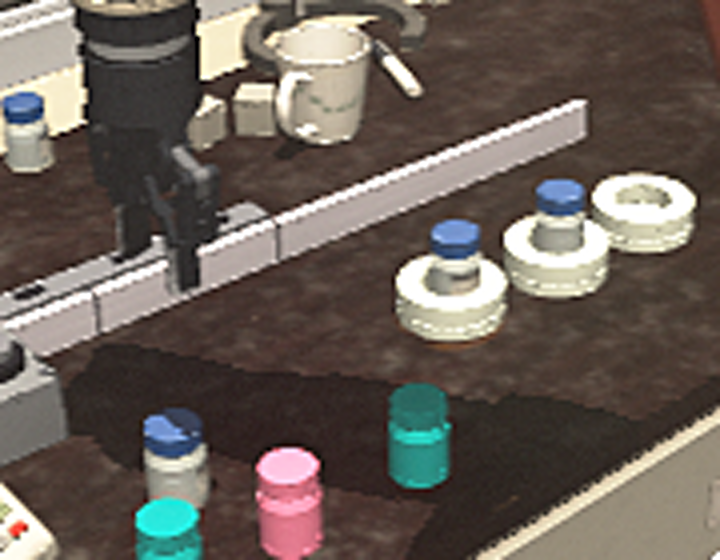

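```bash
python3 -m inch '[[[58,4,-1,35,0],[58,4,-1,70,0],[58,4,-1,100,0],[58,4,-1,118,0],[58,4,-1,128,0],[58,4,-1,132,0],[58,4,-1,132,0],[58,4,-1,132,0]]]'; python3 -m inch '[[[30,0,0,0,0],[30,0,0,0,0],[30,0,0,0,0],[30,0,0,0,0],[30,0,0,0,0],[30,0,0,0,0],[30,0,0,0,0]]]' 40;python3 -m inch '[[[30,0,0,-10,0],[30,0,0,-30,0],[30,0,0,-65,0],[30,0,0,-100,0],[30,0,0,-138,0],[30,0,0,-138,0],[30,0,0,-138,0]]]';  python3 - <<'E'
from h import *
t=arm.read_camera('wrist');cv2.imwrite('pics/w12.png',t)
t=arm.read_camera('scene');crop(t,150,130,330,270,4,'pics/s12.png')
img=arm.read_camera('top'); c=cam('top');crop(img,140,140,340,260,4,'pics/t12.png')
h=cv2.cvtColor(img,cv2.COLOR_BGR2HSV)
m=(h[...,1]<40)&(h[...,2]>200); m[:190]=0;m[235:]=0;m[:,:240]=0
for ce,st in blobs(m,100): print(ce,st,p2w(c,ce,.032).round(4),p2w(c,(st[0]+st[2]/2-.5,st[1]+st[3]/2-.5),.032).round(4))
goto(.4855,-.222,.16,85)
E
```

```text
clock: 15.1
ee_pos: [0.4507, 0.3161, 0.0241]
ee_rot: [0.735, 0.678, 0.001, 0.0]
contact_force: [-0.8, 0.4, 0.1]
width: 0.0581
clock: 15.68
ee_pos: [0.4508, 0.3166, 0.0246]
ee_rot: [0.735, 0.678, 0.001, 0.0]
contact_force: [-1.2, -0.4, 6.5]
width: 0.0389
clock: 16.27
ee_pos: [0.4515, 0.3168, 0.1642]
ee_rot: [0.735, 0.678, 0.003, 0.001]
contact_force: [-0.5, -0.8, -0.7]
width: 0.039
[256.93 205.16] [246, 194, 23, 23, 337] [[0.4983 0.0007 0.032 ]] [[4.989e-01 4.000e-04 3.200e-02]]
[285.23 208.67] [274, 197, 24, 23, 332] [[ 0.4847 -0.1111  0.032 ]] [[ 0.4874 -0.1122  0.032 ]]
[313.23 208.69] [302, 198, 24, 23, 424] [[ 0.4849 -0.2216  0.032 ]] [[ 0.4837 -0.2226  0.032 ]]
shift [-532.8   80.1    0.6] spin 0.3 | now [0.449  0.3156 0.1603] yaw 85.3 w 38.8 F [ 0.3 -0.4 -1.5] t 16.42
```

View pics/w12.png

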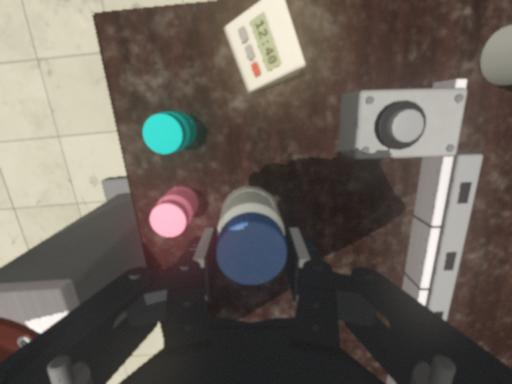

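View pics/t12.png

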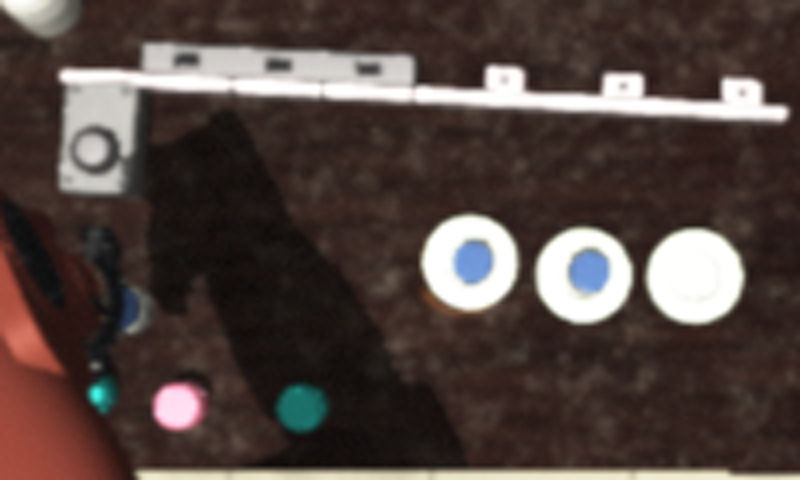

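```bash
python3 -m inch '[[[30,-30,5,0,0],[30,-70,10,0,0],[30,-110,16,0,0],[30,-150,22,0,0],[30,-190,28,0,0],[30,-230,34,0,0],[30,-270,40,0,0],[30,-310,46,0,0],[30,-350,52,0,0],[30,-390,58,0,0]]]'; python3 - <<'E'
from h import *
goto(.485,-.222,.16,85)
E
```

```text
clock: 17.25
ee_pos: [0.4746, -0.0792, 0.1599]
ee_rot: [0.735, 0.678, -0.001, -0.001]
contact_force: [1.2, 0.3, -1.1]
width: 0.0394
shift [-141.5   22.    -0.3] spin 0.3 | now [ 0.4746 -0.0792  0.1599] yaw 85.3 w 39.4 F [ 1.2  0.3 -1.1] t 17.25
```

```bash
python3 -m inch '[[[30,-40,6,0,0],[30,-80,12,0,0],[30,-115,18,0,0],[30,-136,21,0,0],[30,-140,22,0,0],[30,-140,22,0,0],[30,-140,22,0,0],[30,-140,22,0,0]]]'; python3 - <<'E'
from h import *
goto(.485,-.222,.038,85)
t=arm.read_camera('scene');crop(t,200,110,340,220,5,'pics/s13.png')
c=cam('wrist');t=arm.read_camera('wrist');cv2.imwrite('pics/w13.png',t)
img=arm.read_camera('top');crop(img,140,140,340,260,4,'pics/t13.png')
E
```

```text
clock: 17.92
ee_pos: [0.4859, -0.2173, 0.1604]
ee_rot: [0.735, 0.678, -0.0, -0.001]
contact_force: [0.9, 0.3, -1.4]
width: 0.0389
shift [ -4.8  -0.3 122.4] spin 0.4 | now [ 0.4859 -0.2173  0.1604] yaw 85.4 w 38.9 F [ 0.9  0.3 -1.4] t 17.92
```

View pics/s13.png

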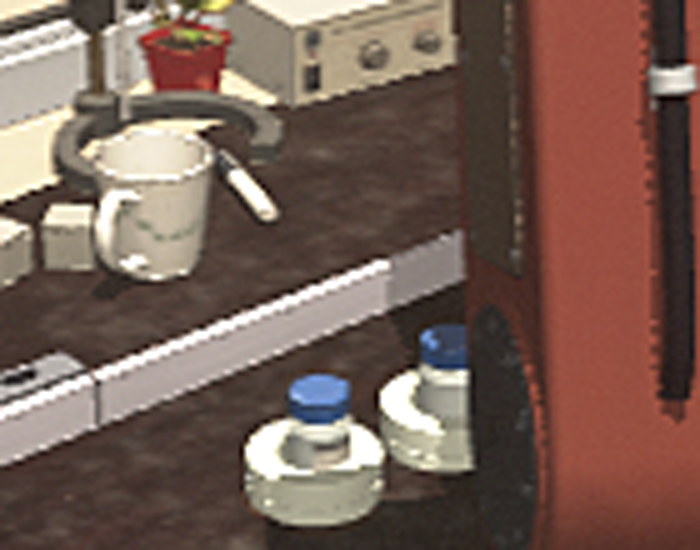

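View pics/t13.png

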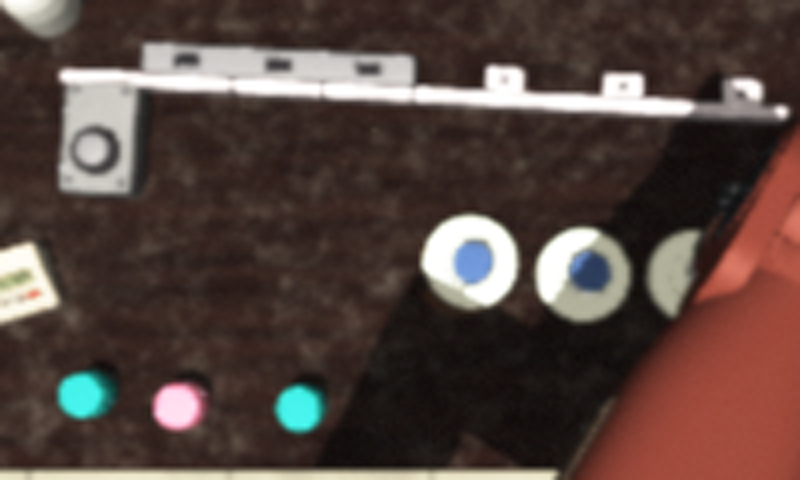

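```bash
python3 -m inch '[[[30,-3,0,35,0],[30,-3,0,65,0],[30,-3,0,83,0],[30,-3,0,90,0],[30,-3,0,90,0]]]'; python3 - <<'E'
from h import *
goto(.485,-.222,.038,85)
E
```

```text
clock: 18.48
ee_pos: [0.4852, -0.2206, 0.0698]
ee_rot: [0.735, 0.678, -0.0, -0.001]
contact_force: [-1.3, 0.8, -0.2]
width: 0.0392
shift [-1.4  0.  31.8] spin 0.4 | now [ 0.4852 -0.2206  0.0698] yaw 85.4 w 39.2 F [-1.3  0.8 -0.2] t 18.48
```

```bash
python3 -m inch '[[[30,-1,0,6,0],[30,-1,0,12,0],[30,-1,0,18,0],[30,-1,0,23,0],[30,-1,0,27,0],[30,-1,0,30,0],[30,-1,0,32,0],[30,-1,0,32,0]]]'; python3 - <<'E'
from h import *
goto(.485,-.222,.037,85)
img=arm.read_camera('top');crop(img,140,140,340,260,4,'pics/t14.png')
E
```

```text
clock: 19.15
ee_pos: [0.4858, -0.2227, 0.0386]
ee_rot: [0.735, 0.678, -0.0, -0.0]
contact_force: [0.3, 0.5, -1.1]
width: 0.039
shift [ 0.6 -0.8  1.6] spin 0.3 | now [ 0.4858 -0.2227  0.0386] yaw 85.3 w 39.0 F [ 0.3  0.5 -1.1] t 19.15
```

View pics/t14.png

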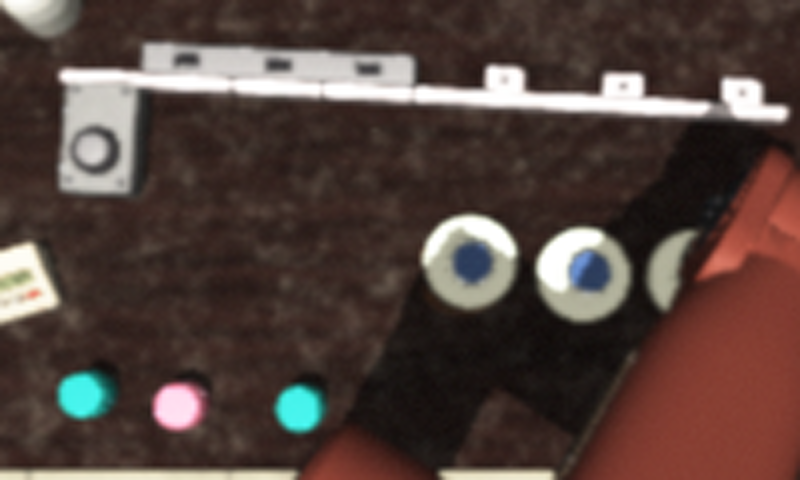

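```bash
python3 -m inch '[[[30,0,0,2,0],[30,0,0,3,0],[30,0,0,3,0],[58,0,0,3,0],[58,0,0,3,0],[58,0,0,3,0],[58,0,0,3,0],[58,0,0,3,0],[58,0,0,3,0]]]'; python3 -m inch '[[[58,0,0,-30,0],[58,0,0,-70,0],[58,0,0,-110,-7],[58,30,-15,-120,-14],[58,60,-30,-120,-21],[58,90,-50,-120,-28],[58,120,-70,-120,-35],[58,150,-90,-120,-42],[58,180,-100,-120,-49],[58,200,-110,-120,-56]]]'; python3 - <<'E'
from h import *
img=arm.read_camera('top'); c=cam('top');cv2.imwrite('pics/t15f.png',img);crop(img,140,140,340,260,4,'pics/t15.png')
t=arm.read_camera('scene');crop(t,150,110,330,250,4,'pics/s15.png')
h=cv2.cvtColor(img,cv2.COLOR_BGR2HSV)
m=(h[...,1]<40)&(h[...,2]>200); m[:190]=0;m[235:]=0;m[:,:240]=0
for ce,st in blobs(m,100): print(ce,st,p2w(c,ce,.032).round(4),p2w(c,(st[0]+st[2]/2-.5,st[1]+st[3]/2-.5),.032).round(4))
goto(.41,0,.13,180)
E
```

```text
clock: 19.95
ee_pos: [0.486, -0.2228, 0.036]
ee_rot: [0.735, 0.678, -0.0, -0.0]
contact_force: [-0.5, 0.9, -0.0]
width: 0.058
clock: 20.78
ee_pos: [0.3914, -0.0125, 0.1561]
ee_rot: [0.328, 0.945, 0.0, -0.0]
contact_force: [0.4, 0.1, -0.1]
width: 0.0582
[250.99 201.85] [246, 194, 13, 19, 130] [[0.5114 0.0242 0.032 ]] [[0.5068 0.0202 0.032 ]]
[289.83 210.21] [280, 198, 18, 22, 189] [[ 0.4787 -0.1292  0.032 ]] [[ 0.4854 -0.124   0.032 ]]
[312.75 208.83] [302, 198, 24, 23, 318] [[ 0.4843 -0.2197  0.032 ]] [[ 0.4837 -0.2226  0.032 ]]
shift [-7.5 21.2 26.1] spin -38.2 | now [ 0.391  -0.012   0.1561] yaw 141.8 w 58.1 F [ 0.4 -0.9 -0.2] t 20.88
```

View pics/t15.png

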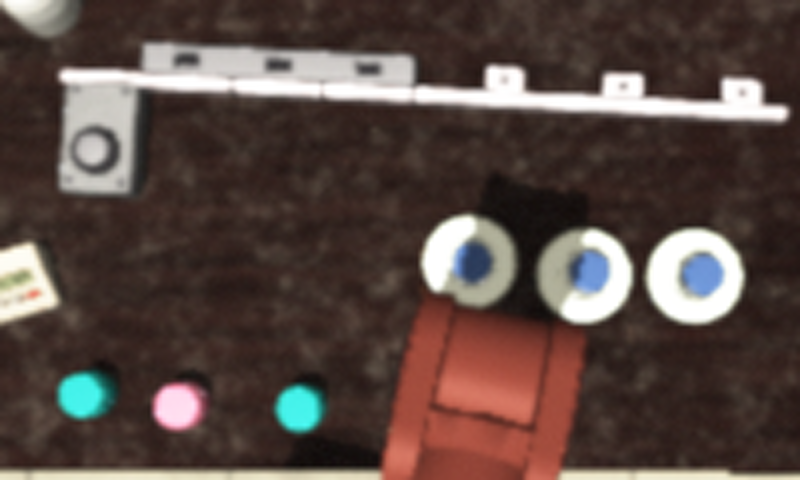

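View pics/s15.png

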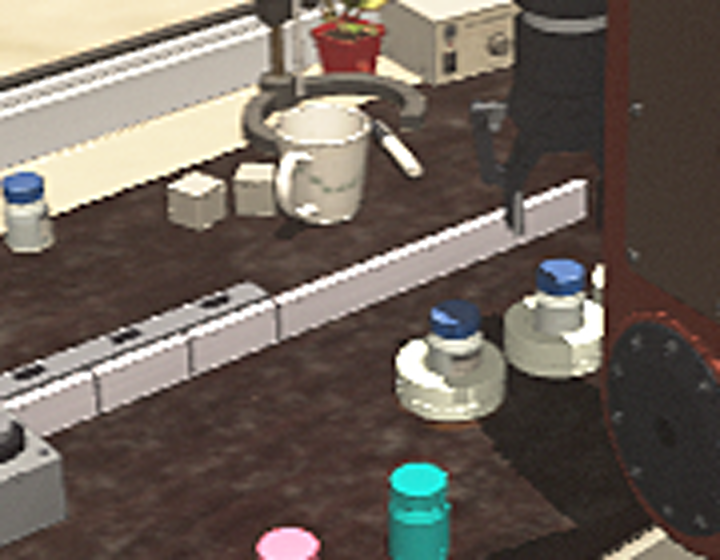

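All three jars are seated in pucks, and every puck is still at its original spot. Next I'll push puck0 to the rail, using the half-open fingers as a cradle.

```bash
cat >> h.py <<'E'
LN=(.673,.326,-.049)
def L2w(x,y):
    c,s=np.cos(LN[2]),np.sin(LN[2]); return LN[0]+c*x-s*y, LN[1]+s*x+c*y
def w2L(X,Y):
    c,s=np.cos(LN[2]),np.sin(LN[2]); a,b=X-LN[0],Y-LN[1]; return c*a+s*b,-s*a+c*b
def lgoto(x,y,z,rel):  # lane mm; rel: yaw in lane frame
    X,Y=L2w(x/1000,y/1000); goto(X,Y,z/1000,rel+np.degrees(LN[2]))
    p=arm.read_state()['ee_pos']; print('lane now',np.round(np.array(w2L(p[0],p[1]))*1000,1))
E
python3 - <<'E'
from h import *
for p in [(.4986,0),(.487,-.112),(.485,-.222)]: print(np.round(np.array(w2L(*p))*1000,1))
x,y=w2L(.4986,0)
lgoto(x*1000-72,y*1000,130,180)
E
```

```text
[-158.2 -334.2]
[-164.3 -446.6]
[-160.9 -556.6]
shift [-18.4  34.3  26.1] spin -35.4 | now [ 0.391  -0.012   0.1561] yaw 141.8 w 58.1 F [ 0.4 -0.9 -0.2] t 20.88
lane now [-265.1 -351.4]
```

```bash
python3 -m inch '[[[40,-4,8,0,-7],[40,-8,15,5,-14],[40,-12,24,10,-21],[40,-16,32,16,-28],[40,-18,34,20,-35],[40,-18,34,26,-35],[40,-18,34,26,-35],[40,-18,34,26,-35]]]'; python3 - <<'E'
from h import *
lgoto(-230,-334.2,15,180)
img=arm.read_camera('scene');crop(img,180,110,340,230,5,'pics/s16.png')
E
```

```text
clock: 21.55
ee_pos: [0.4276, 0.0005, 0.1297]
ee_rot: [0.035, 0.999, -0.0, -0.0]
contact_force: [0.5, 0.2, 0.2]
width: 0.0399
shift [  0.8   2.9 114.7] spin -1.2 | now [0.4276 0.0005 0.1297] yaw 176.0 w 39.9 F [0.5 0.2 0.2] t 21.55
lane now [-229.2 -337.2]
```

View pics/s16.png

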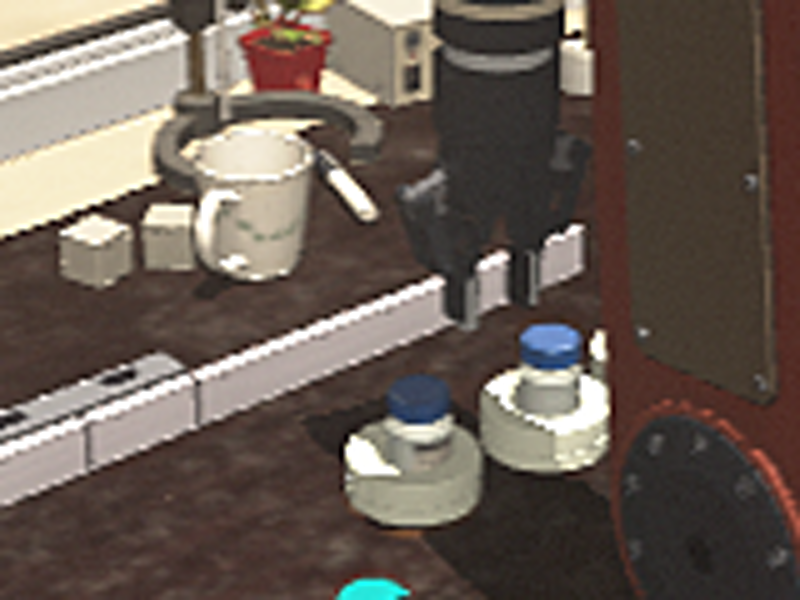

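```bash
python3 -m inch '[[[40,1,3,35,-1],[40,1,3,70,-1],[40,1,3,95,-1],[40,1,3,108,-1],[40,1,3,113,-1],[40,1,3,113,-1],[40,1,3,113,-1]]]'; python3 - <<'E'
from h import *
lgoto(-105,-334.2,15,180)
E
```

```text
clock: 22.18
ee_pos: [0.4277, 0.0036, 0.0177]
ee_rot: [0.024, 1.0, -0.0, 0.0]
contact_force: [-0.4, -0.2, 0.6]
width: 0.0399
shift [-124.2   -0.3    2.8] spin 0.1 | now [0.4277 0.0036 0.0177] yaw 177.3 w 39.9 F [-0.4 -0.2  0.6] t 22.18
lane now [-229.2 -334. ]
```

```bash
python3 -m inch '[[[40,0,0,6,0],[40,-8,0,6,0],[40,-16,0,6,0],[40,-24,0,6,0],[40,-32,0,6,0],[40,-40,0,6,0],[40,-48,0,6,0],[40,-56,0,6,0],[40,-64,0,6,0],[40,-70,0,6,0]]]'; python3 - <<'E'
from h import *
lgoto(-105,-334.2,12,180)
img=arm.read_camera('scene');crop(img,180,110,340,230,5,'pics/s17.png')
E
```

```text
clock: 23.02
ee_pos: [0.4973, 0.0006, 0.0108]
ee_rot: [0.023, 1.0, 0.0, -0.001]
contact_force: [-3.7, 0.1, 3.2]
width: 0.0398
shift [-54.5  -0.8  -1.2] spin 0.1 | now [0.4973 0.0006 0.0108] yaw 177.3 w 39.8 F [-3.7  0.1  3.2] t 23.02
lane now [-159.5 -333.6]
```

View pics/s17.png

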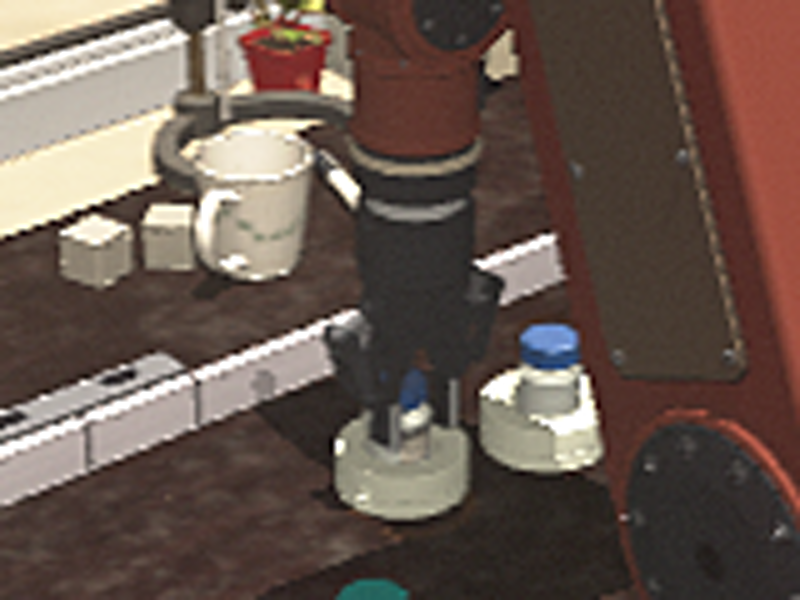

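```bash
python3 - <<'E'
from h import *
S=cam('scene')
for x in (.4986,.52,.54,.55): print(x,(w2p(S,[(x,0,.032),(x,0,.08)])-[180,110])*5)
p=[.4973,.0006]; 
for z in (.011,.02,.03,.04): print(z,(w2p(S,[(.4973,.0206,z),(.4973,-.0194,z)])-[180,110])*5)
t=arm.read_camera('wrist');cv2.imwrite('pics/w17.png',t)
img=arm.read_camera('top');crop(img,140,140,340,260,4,'pics/t17.png')
E
```

```text
0.4986 [[410.47236023 446.00100628]
 [410.59217381 383.58915319]]
0.52 [[388.81291466 433.6054963 ]
 [388.58160305 371.56423849]]
0.54 [[368.92002701 422.22094384]
 [368.37195548 360.52322421]]
0.55 [[359.09755155 416.59960389]
 [358.39509579 355.07263113]]
0.011 [[388.94562115 484.73520631]
 [432.88310437 462.98276931]]
0.02 [[388.90276721 473.28683661]
 [432.97170606 451.64287693]]
0.03 [[388.85484593 460.48495341]
 [433.07076442 438.96353302]]
0.04 [[388.80659964 447.59647579]
 [433.17047311 426.19974251]]
```

View pics/w17.png

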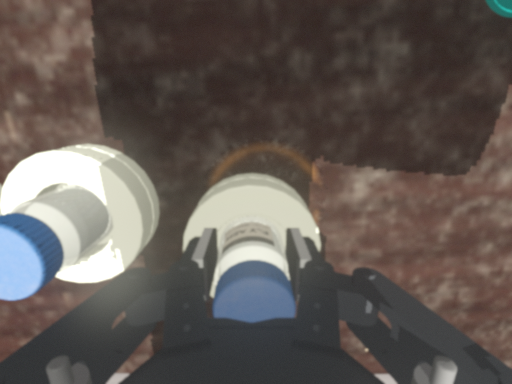

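View pics/t17.png

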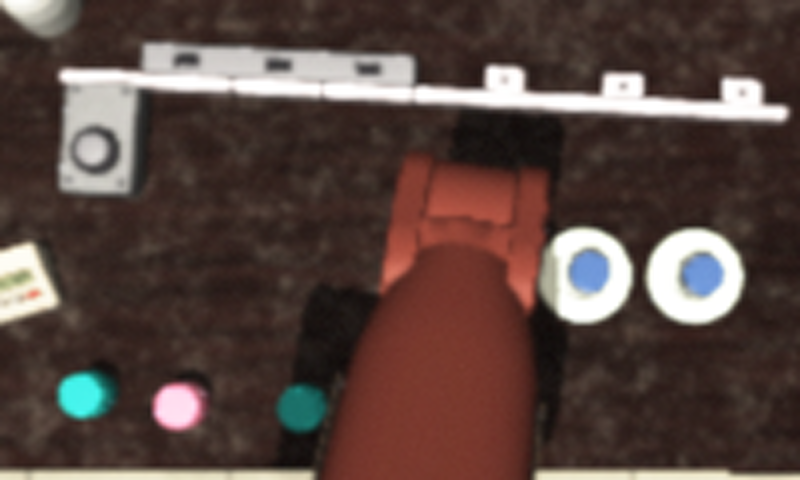

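The fingertips rode up onto puck0 instead of pushing it: the open fingertips sit higher above the TCP than I assumed. In the wrist view the tips are over the puck, beside the jar at (205,240) and (295,240). I'll back off and measure the tip height.

```bash
python3 -m inch '[[[60,0,0,0,0],[60,0,0,0,0],[60,0,0,0,0],[60,0,0,-15,0],[60,0,0,-30,0],[60,20,0,-30,0],[60,50,0,-30,0],[60,75,0,-30,0],[60,80,0,-30,0],[60,80,0,-30,0]]]'; python3 -m inch '[[[14,0,0,0,0],[14,0,0,0,0],[14,0,0,0,0],[14,0,0,0,0],[14,0,0,0,0],[14,0,0,0,0],[14,0,0,0,0]]]'; python3 - <<'E'
from h import *
lgoto(-230,-334,12,180)
img=arm.read_camera('scene');crop(img,220,130,320,220,7,'pics/s18.png')
s=arm.read_state();p=np.array(s['ee_pos']);S=cam('scene'); print(s['width'])
for dz in (0,.01,.02,.03): print(dz,(w2p(S,[p+[0,.0,dz]])-[220,130])*7)
E
```

```text
clock: 24.0
ee_pos: [0.4155, 0.0045, 0.0411]
ee_rot: [0.023, 1.0, 0.0, -0.0]
contact_force: [0.0, -0.3, 1.0]
width: 0.0599
clock: 24.58
ee_pos: [0.4173, 0.0043, 0.0409]
ee_rot: [0.023, 1.0, 0.0, -0.0]
contact_force: [-0.4, -0.4, -0.3]
width: 0.0136
shift [-9.6 -0.2 28.9] spin 0.1 | now [0.4173 0.0043 0.0409] yaw 177.3 w 13.6 F [-0.4 -0.4 -0.3] t 24.58
lane now [-239.6 -333.8]
0.013582698879000609
0 [[408.79375636 540.3781878 ]]
0.01 [[409.22833461 521.86739942]]
0.02 [[409.66592766 503.22683164]]
0.03 [[410.1065667 484.4551266]]
```

View pics/s18.png

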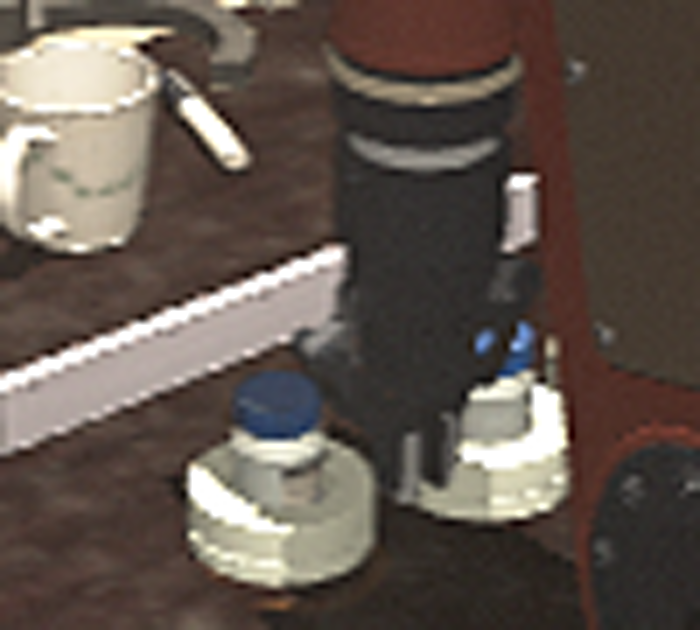

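```bash
python3 -m inch '[[[0,0,0,10,0],[0,0,0,20,0],[0,0,0,25,0],[0,0,0,28,0],[0,0,0,28,0],[0,0,0,28,0],[0,0,0,28,0],[0,0,0,28,0]]]'; python3 - <<'E'
from h import *
lgoto(-230,-334,5,180)
img=arm.read_camera('scene');crop(img,220,130,320,220,7,'pics/s19.png')
s=arm.read_state();p=np.array(s['ee_pos']);S=cam('scene'); print(s['width'])
for dz in (0,.01,.02,.03): print(dz,(w2p(S,[p+[0,.0,dz]])-[220,130])*7)
E
```

```text
clock: 25.3
ee_pos: [0.4175, 0.0043, 0.0134]
ee_rot: [0.023, 1.0, -0.0, 0.0]
contact_force: [0.6, 0.0, 0.0]
width: 0.0002
shift [-9.4 -0.2  8.4] spin 0.1 | now [0.4175 0.0043 0.0134] yaw 177.3 w 0.2 F [0.6 0.  0. ] t 25.3
lane now [-239.4 -333.9]
-0.00013350849843708502
0 [[407.32527338 590.55664192]]
0.01 [[407.75064991 572.39862916]]
0.02 [[408.17894974 554.11451624]]
0.03 [[408.61020285 535.70299612]]
```

View pics/s19.png

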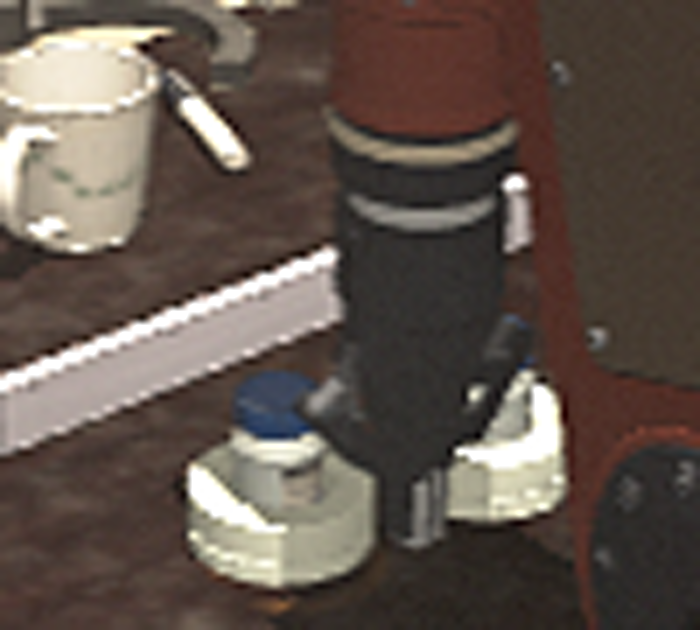

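```bash
python3 -m inch '[[[0,0,0,4,0],[0,0,0,8,0],[0,0,0,10,0],[0,0,0,11,0],[0,0,0,11,0],[0,0,0,11,0]]]'; python3 - <<'E'
from h import *
lgoto(-230,-334,5,180)
img=arm.read_camera('scene');crop(img,220,130,320,220,7,'pics/s20.png')
E
```

```text
clock: 25.85
ee_pos: [0.4171, 0.0043, 0.0019]
ee_rot: [0.023, 1.0, 0.0, -0.0]
contact_force: [-0.4, 0.6, -0.7]
width: 0.0002
shift [-9.8 -0.2 -3.1] spin 0.1 | now [0.4171 0.0043 0.0019] yaw 177.3 w 0.2 F [-0.4  0.6 -0.7] t 25.85
lane now [-239.8 -333.8]
```

View pics/s20.png

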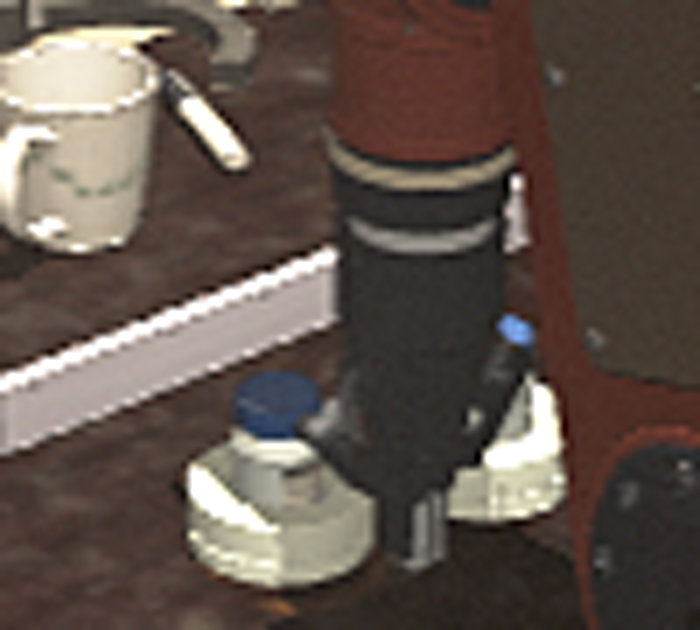

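```bash
for i in 1; do python3 -m inch '[[[0,0,0,3,0],[0,0,0,6,0],[0,0,0,8,0],[0,0,0,8,0],[0,0,0,8,0]]]'; done; python3 -m inch '[[[0,0,0,3,0],[0,0,0,6,0],[0,0,0,6,0],[0,0,0,6,0]]]'; python3 - <<'E'
from h import *
lgoto(-230,-334,5,180)
img=arm.read_camera('scene');crop(img,220,130,320,220,7,'pics/s21.png')
t=arm.read_camera('wrist');cv2.imwrite('pics/w21.png',t)
E
```

```text
clock: 26.32
ee_pos: [0.417, 0.0044, -0.0062]
ee_rot: [0.023, 1.0, 0.0, -0.0]
contact_force: [-0.1, -0.9, 0.3]
width: 0.0
clock: 26.65
ee_pos: [0.417, 0.0043, -0.0122]
ee_rot: [0.023, 1.0, 0.0, -0.0]
contact_force: [0.5, 0.0, 0.3]
width: 0.0007
shift [ -9.9  -0.2 -17.2] spin 0.1 | now [ 0.417   0.0043 -0.0122] yaw 177.3 w 0.7 F [0.5 0.  0.3] t 26.65
lane now [-239.9 -333.8]
```

View pics/s21.png

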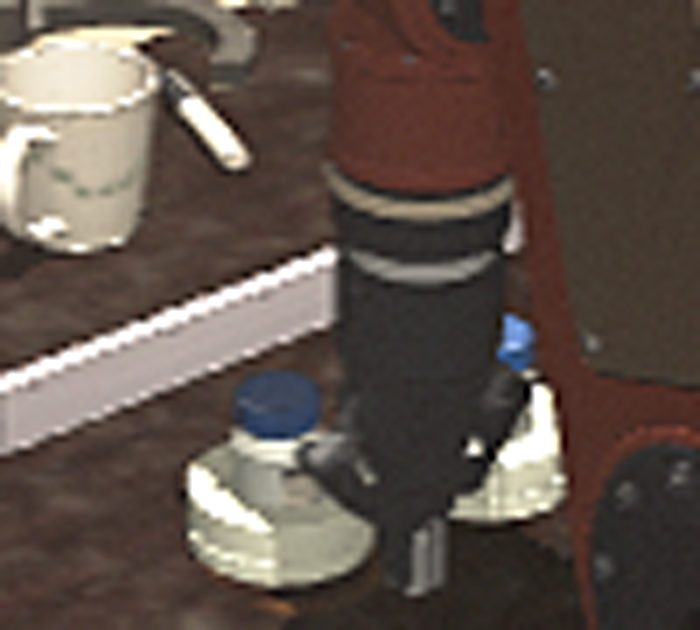

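View pics/w21.png

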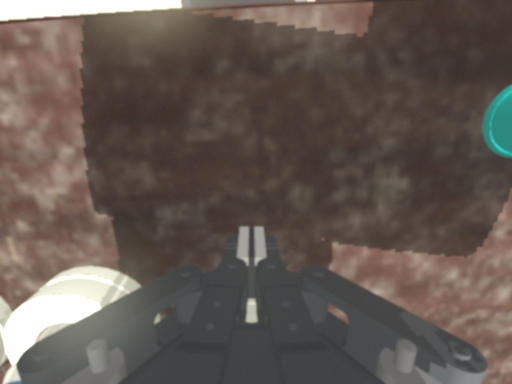

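```bash
python3 -m inch '[[[0,0,0,2,0],[0,0,0,4,0],[0,0,0,4,0]]]'; python3 -m inch '[[[0,0,0,1.5,0],[0,0,0,3,0],[0,0,0,3,0]]]';python3 -m inch '[[[0,0,0,1.5,0],[0,0,0,1.5,0],[0,0,0,1.5,0]]]'
```

```text
clock: 27.0
ee_pos: [0.417, 0.0044, -0.0163]
ee_rot: [0.023, 1.0, 0.0, -0.0]
contact_force: [-0.7, 0.4, -0.2]
width: -0.0
clock: 27.25
ee_pos: [0.417, 0.0043, -0.0192]
ee_rot: [0.023, 1.0, 0.0, -0.0]
contact_force: [0.1, -0.6, -0.1]
width: 0.0
clock: 27.5
ee_pos: [0.4172, 0.0043, -0.0205]
ee_rot: [0.023, 1.0, 0.0, -0.0]
contact_force: [-0.2, 0.9, 0.6]
width: -0.0001
```

```bash
python3 -m inch '[[[0,0,0,2,0],[0,0,0,2,0],[0,0,0,2,0]]]'; python3 -m inch '[[[0,0,0,1.5,0],[0,0,0,1.5,0],[0,0,0,1.5,0]]]'
```

```text
clock: 27.75
ee_pos: [0.4171, 0.0043, -0.0226]
ee_rot: [0.023, 1.0, 0.0, -0.0]
contact_force: [-0.5, 0.5, -0.5]
width: 0.0002
clock: 28.0
ee_pos: [0.4172, 0.0043, -0.0241]
ee_rot: [0.023, 1.0, -0.0, -0.0]
contact_force: [-0.6, -0.5, -1.2]
width: -0.0
```

```bash
python3 -m inch '[[[20,10,0,-10,0],[20,20,0,-10,0],[20,25,0,-10,0],[20,25,0,-10,0],[20,25,0,-10,0]]]'; cat >> h.py <<'E'
def rimfit(img,c,guess,zr=.032,r=.045,half='far'):
    "refine puck xy by matching the top rim circle to image gradient"
    g=cv2.GaussianBlur(cv2.cvtColor(img,cv2.COLOR_BGR2GRAY),(0,0),.7).astype(np.float32)
    a=np.linspace(0,2*np.pi,120,endpoint=False); C=np.c_[np.cos(a),np.sin(a)]
    def prof(q):
        f=lambda rr,z:w2p(c,np.c_[q[0]+rr*C[:,0],q[1]+rr*C[:,1],np.full(120,z)])
        s=lambda P:cv2.remap(g,P[:,0].astype(np.float32)[None],P[:,1].astype(np.float32)[None],cv2.INTER_LINEAR)[0]
        return np.median(np.sort(s(f(r-.003,zr))-s(f(r+.003,zr)))[30:])
    best=max(((prof((guess[0]+dx,guess[1]+dy)),guess[0]+dx,guess[1]+dy) for dx in np.arange(-.03,.0301,.001) for dy in np.arange(-.03,.0301,.001)))
    return best
def pucks_scene(gs):
    img=arm.read_camera('scene');c=cam('scene'); return img,[rimfit(img,c,g) for g in gs]
E
python3 - <<'E'
from h import *
for n in ('scene','top'):
    img=arm.read_camera(n);cv2.imwrite(f'pics/x22{n}.png',img);c=cam(n)
    for g in [(.506,0),(.487,-.112),(.485,-.222)]: print(n,np.round(rimfit(img,c,g),4))
crop(img,140,140,340,260,4,'pics/t22.png')
crop(cv2.imread('pics/x22scene.png'),220,130,320,220,7,'pics/s22.png')
E
```

```text
clock: 28.42
ee_pos: [0.3921, 0.0055, -0.0141]
ee_rot: [0.023, 1.0, 0.0, 0.0]
contact_force: [0.8, -0.3, 0.2]
width: 0.0199
scene [6.35669e+01 4.77000e-01 3.00000e-02]
scene [ 1.377  0.457 -0.142]
scene [ 4.1948  0.474  -0.244 ]
top [1.115864e+02 5.140000e-01 2.000000e-03]
top [ 1.141958e+02  4.880000e-01 -1.140000e-01]
top [115.9067   0.485   -0.219 ]
```

View pics/t22.png

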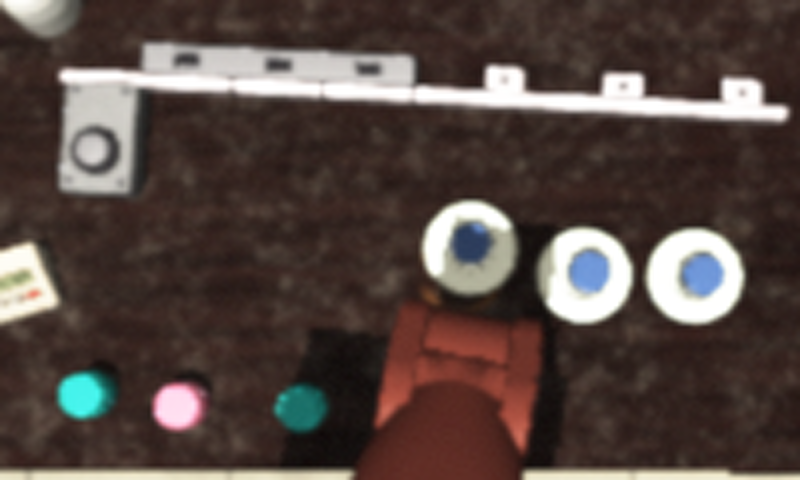

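View pics/s22.png

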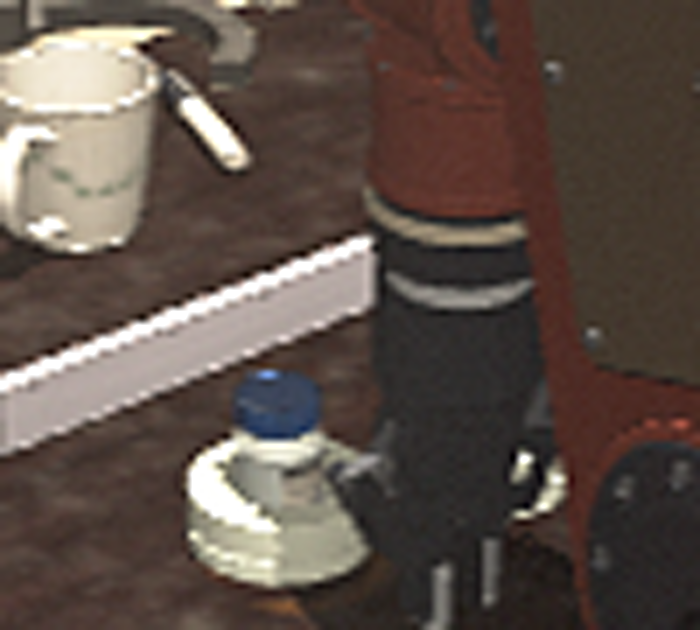

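```bash
python3 - <<'E'
from h import *
x,y=np.array(w2L(.514,.001))*1000; print(x,y)
lgoto(-102,y,-12,180)
E
```

```text
-142.89053057792344 -332.3977982345243
shift [-162.2    1.2   -2. ] spin 0.1 | now [ 0.3927  0.0054 -0.0141] yaw 177.3 w 19.4 F [0.4 0.1 0.2] t 28.52
lane now [-264.2 -334. ]
```

```bash
python3 -m inch '[[[20,-15,1,0,0],[20,-30,1,0,0],[20,-42,1,0,0],[20,-52,1,0,0],[20,-60,1,0,0],[20,-67,1,0,0],[20,-74,1,0,0],[20,-81,1,0,0],[20,-88,1,0,0],[20,-95,1,0,0]]]'; python3 - <<'E'
from h import *
lgoto(-102,-332.4,-12,180)
img=arm.read_camera('scene');crop(img,200,120,320,220,6,'pics/s23.png')
E
```

```text
clock: 29.35
ee_pos: [0.4877, 0.0021, -0.0141]
ee_rot: [0.023, 1.0, 0.0, -0.0]
contact_force: [-1.8, 0.7, -0.6]
width: 0.0199
shift [-67.2   0.   -2.1] spin 0.1 | now [ 0.4877  0.0021 -0.0141] yaw 177.3 w 19.9 F [-1.8  0.7 -0.6] t 29.35
lane now [-169.2 -332.6]
```

View pics/s23.png

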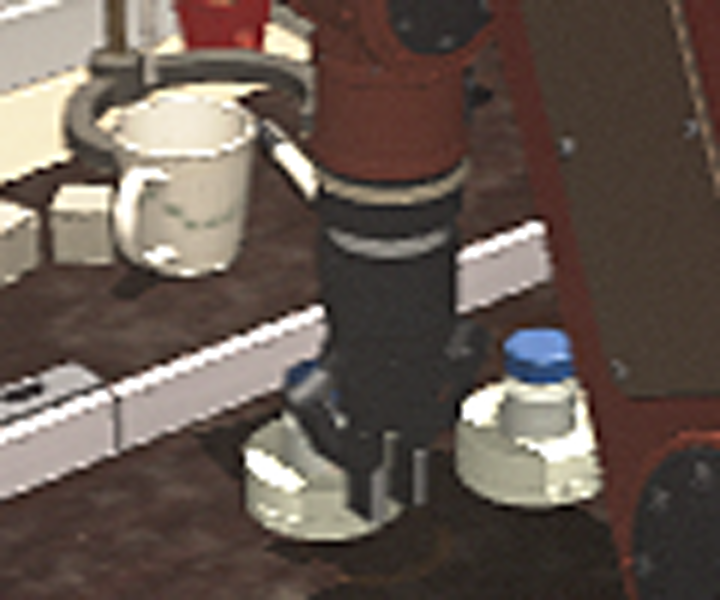

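```bash
python3 -m inch '[[[20,-7,0,0,0],[20,-14,0,0,0],[20,-21,0,0,0],[20,-28,0,0,0],[20,-35,0,0,0],[20,-42,0,0,0],[20,-49,0,0,0],[20,-55,0,0,0],[20,-60,0,0,0],[20,-62,0,0,0]]]'; python3 - <<'E'
from h import *
lgoto(-102,-332.4,-12,180)
img=arm.read_camera('scene');crop(img,200,120,320,220,6,'pics/s24.png')
E
```

```text
clock: 30.23
ee_pos: [0.5501, -0.0009, -0.014]
ee_rot: [0.023, 1.0, -0.0, 0.0]
contact_force: [-2.1, 0.3, -0.0]
width: 0.0198
shift [-4.7  0.2 -2. ] spin 0.1 | now [ 0.5501 -0.0009 -0.014 ] yaw 177.3 w 19.8 F [-2.1  0.3 -0. ] t 30.23
lane now [-106.7 -332.6]
```

View pics/s24.png

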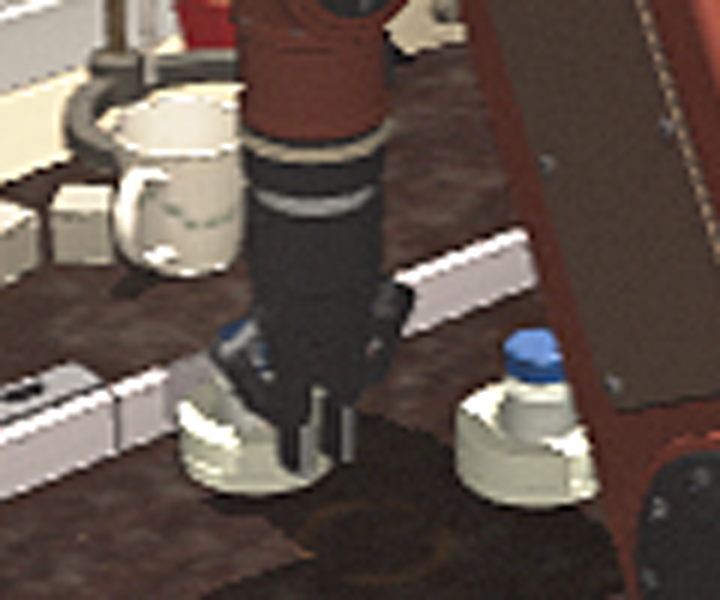

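```bash
python3 -m inch '[[[20,-3,0,0,0],[20,-5,0,0,0],[20,-5,0,0,0]]]'; python3 -m inch '[[[20,-2,0,0,0],[20,-2,0,0,0]]]';python3 -m inch '[[[20,-2,0,0,0],[20,-2,0,0,0]]]'
```

```text
clock: 30.53
ee_pos: [0.5544, -0.0011, -0.014]
ee_rot: [0.023, 1.0, 0.0, 0.0]
contact_force: [-0.8, 0.6, -1.0]
width: 0.0198
clock: 30.7
ee_pos: [0.5562, -0.0012, -0.014]
ee_rot: [0.023, 1.0, -0.0, 0.0]
contact_force: [-1.3, -0.1, 0.1]
width: 0.0201
clock: 30.87
ee_pos: [0.557, -0.0012, -0.0141]
ee_rot: [0.023, 1.0, 0.0, -0.001]
contact_force: [-5.1, -0.5, 3.6]
width: 0.0202
```

```bash
python3 -m inch '[[[20,10,0,0,0],[20,40,0,0,0],[20,80,0,-20,0],[20,110,0,-60,0],[20,120,0,-80,0],[20,120,0,-80,0],[20,120,0,-80,0]]]'; python3 - <<'E'
from h import *
img=arm.read_camera('top');c=cam('top');crop(img,140,140,340,260,4,'pics/t25.png')
s=arm.read_camera('scene');crop(s,150,110,330,250,4,'pics/s25.png')
for g in [(.612,.0),(.487,-.112),(.485,-.222)]:
    b=rimfit(img,c,g); print(np.round(b,4),np.round(np.array(w2L(b[1],b[2]))*1000,1))
lgoto(-47,-334-80,100,90)
E
```

```text
clock: 31.45
ee_pos: [0.4399, 0.0041, 0.0678]
ee_rot: [0.023, 1.0, -0.0, 0.002]
contact_force: [0.9, 1.8, -0.0]
width: 0.0196
[ 9.79927e+01  6.11000e-01 -3.00000e-03] [ -45.8 -331.6]
[114.3652   0.487   -0.115 ] [-164.2 -449.6]
[116.0117   0.485   -0.219 ] [-161.1 -553.6]
shift [-170.6  -81.5  -33.8] spin 90.1 | now [0.4392 0.0042 0.0659] yaw 177.3 w 20.2 F [ 0.3  0.7 -0.4] t 31.55
lane now [-217.7 -332.9]
```

View pics/t25.png

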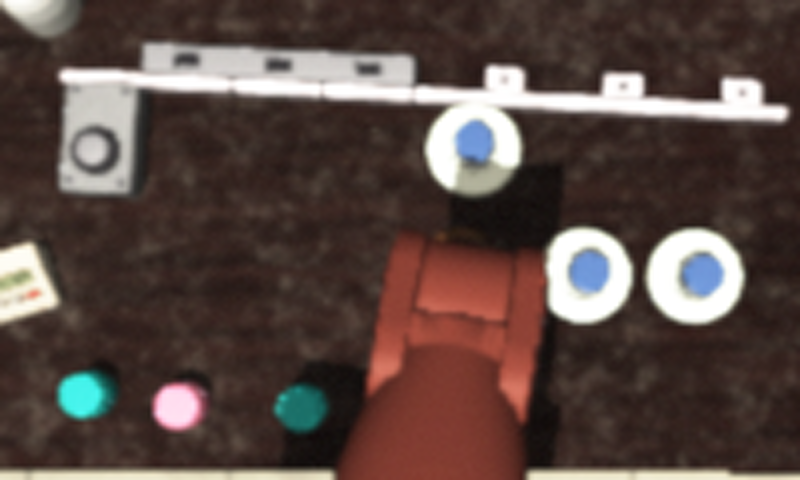

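View pics/s25.png

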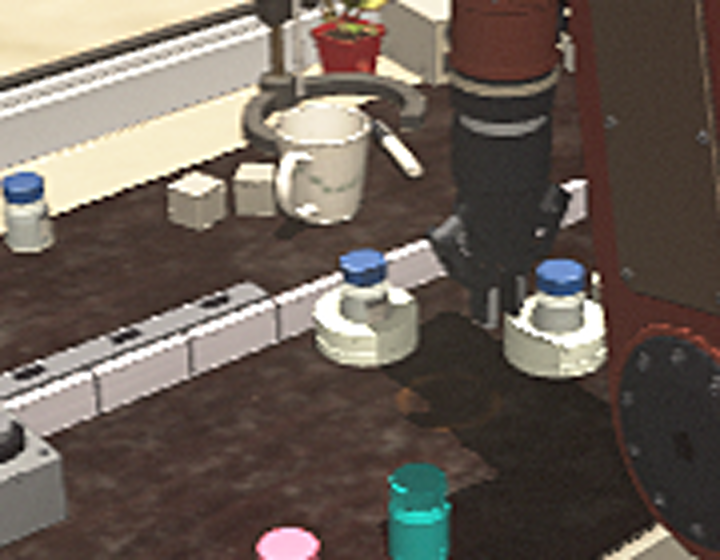

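```bash
python3 -m inch '[[[20,-10,-5,-35,7],[20,-25,-10,-60,14],[20,-45,-20,-66,21],[20,-65,-30,-66,28],[20,-85,-40,-66,35],[20,-105,-50,-66,42],[20,-125,-60,-66,49],[20,-145,-70,-66,56],[20,-165,-78,-66,63],[20,-171,-80,-66,70]]]'; python3 -m inch '[[[20,0,0,0,7],[20,0,0,0,14],[20,0,0,0,20],[20,0,0,0,20],[20,0,0,0,20]]]'; python3 - <<'E'
from h import *
lgoto(-46.5,-412,-12,90)
img=arm.read_camera('top');c=cam('top');crop(img,140,140,340,260,4,'pics/t26.png')
s=arm.read_camera('scene');crop(s,150,110,330,250,4,'pics/s26.png')
E
```

```text
clock: 32.38
ee_pos: [0.608, -0.0851, 0.1297]
ee_rot: [0.595, 0.804, -0.0, -0.0]
contact_force: [-0.8, 0.4, 0.4]
width: 0.0201
clock: 32.8
ee_pos: [0.6053, -0.0836, 0.1305]
ee_rot: [0.722, 0.692, -0.0, -0.001]
contact_force: [-0.7, 0.3, 0.0]
width: 0.02
shift [  0.3   1.3 142.5] spin 0.3 | now [ 0.6053 -0.0836  0.1305] yaw 87.5 w 20.0 F [-0.7  0.3  0. ] t 32.8
lane now [ -47.5 -412.4]
```

View pics/s26.png

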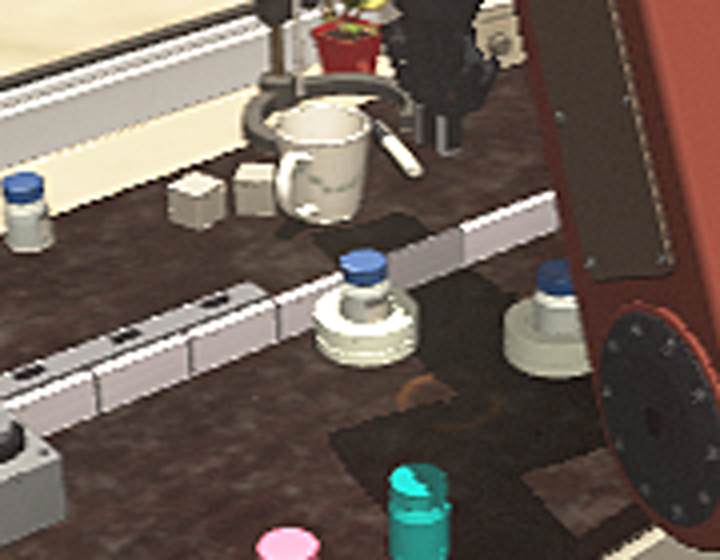

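View pics/t26.png

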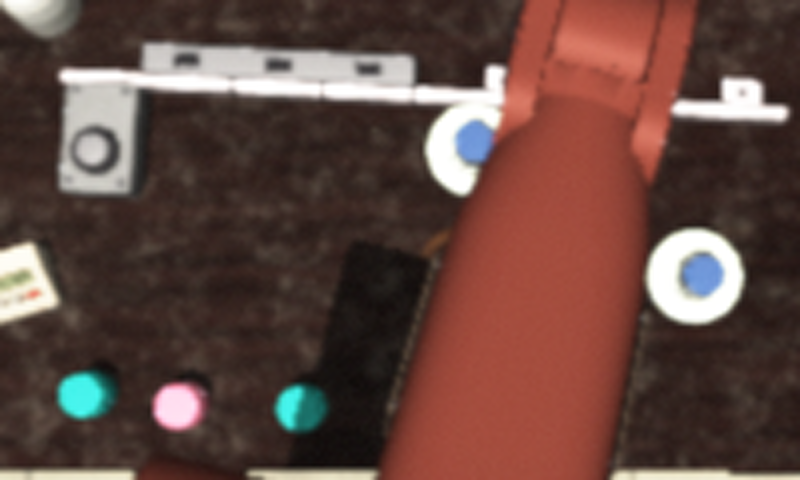

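```bash
python3 -m inch '[[[20,0,1,35,0],[20,0,1,70,0],[20,0,1,100,0],[20,0,1,120,0],[20,0,1,132,0],[20,0,1,139,0],[20,0,1,141,0],[20,0,1,141,0],[20,0,1,141,0]]]'; python3 - <<'E'
from h import *
lgoto(-46.5,-100,-12,90)
s=arm.read_camera('scene');crop(s,150,110,330,250,4,'pics/s27.png')
E
```

```text
clock: 33.65
ee_pos: [0.6071, -0.0838, -0.0081]
ee_rot: [0.723, 0.691, 0.0, 0.001]
contact_force: [0.8, 0.1, 0.4]
width: 0.0199
shift [3.125e+02 2.000e-01 3.800e+00] spin 0.2 | now [ 0.6071 -0.0838 -0.0081] yaw 87.4 w 19.9 F [0.8 0.1 0.4] t 33.65
lane now [ -45.8 -412.5]
```

View pics/s27.png

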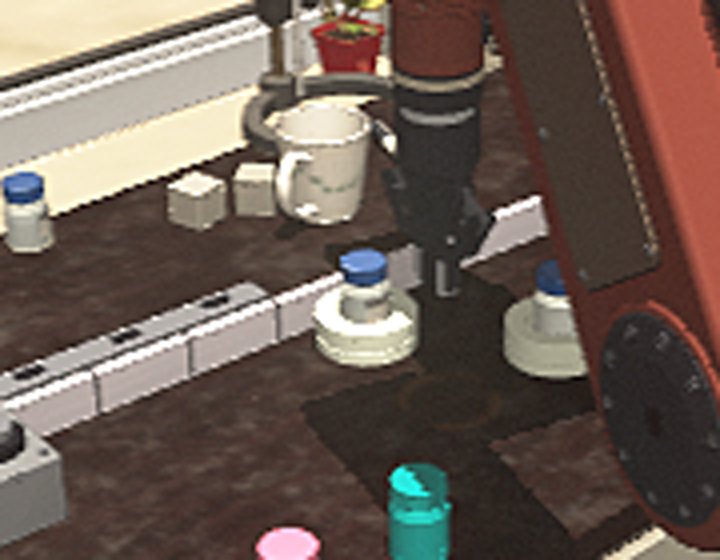

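```bash
python3 -m inch '[[[20,6,0,3,0],[20,12,0,3,0],[20,18,0,3,0],[20,25,0,3,0],[20,32,0,3,0],[20,40,0,3,0],[20,48,0,3,0],[20,57,0,3,0],[20,66,0,3,0],[20,75,0,3,0]]]'; python3 - <<'E'
from h import *
lgoto(-46.5,-100,-12,90)
s=arm.read_camera('scene');crop(s,150,110,330,250,4,'pics/s28.png')
E
```

```text
clock: 34.53
ee_pos: [0.6099, -0.0079, -0.0119]
ee_rot: [0.723, 0.69, -0.0, 0.0]
contact_force: [-0.3, -3.3, 1.8]
width: 0.0201
shift [2.366e+02 7.000e-01 1.000e-01] spin 0.1 | now [ 0.6099 -0.0079 -0.0119] yaw 87.3 w 20.1 F [-0.3 -3.3  1.8] t 34.53
lane now [ -46.6 -336.6]
```

View pics/s28.png

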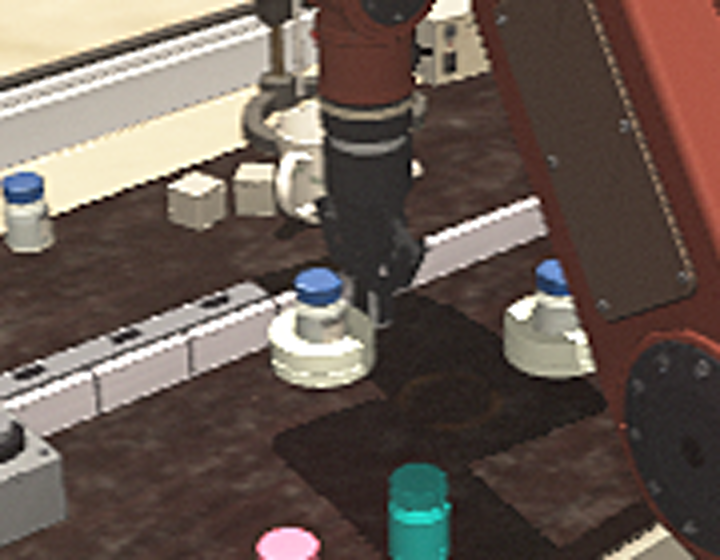

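```bash
python3 -m inch '[[[20,9,0,0,0],[20,18,0,0,0],[20,27,0,0,0],[20,36,0,0,0],[20,45,0,0,0],[20,54,0,0,0],[20,63,0,0,0],[20,72,0,0,0],[20,81,0,0,0],[20,90,0,0,0]]]';python3 -m inch '[[[20,9,0,0,0],[20,18,0,0,0],[20,27,0,0,0],[20,36,0,0,0],[20,45,0,0,0],[20,54,0,0,0],[20,63,0,0,0],[20,72,0,0,0],[20,80,0,0,0],[20,86,0,0,0]]]'; python3 - <<'E'
from h import *
lgoto(-46.5,-100,-12,90)
s=arm.read_camera('scene');crop(s,100,130,280,270,4,'pics/s29.png')
E
```

```text
clock: 35.42
ee_pos: [0.614, 0.0821, -0.012]
ee_rot: [0.723, 0.69, -0.0, 0.0]
contact_force: [-0.2, -2.9, 1.4]
width: 0.0201
clock: 36.25
ee_pos: [0.618, 0.1682, -0.012]
ee_rot: [0.723, 0.691, 0.0, -0.0]
contact_force: [-0.2, -2.9, 2.2]
width: 0.02
shift [60.3  0.9 -0. ] spin 0.2 | now [ 0.618   0.1682 -0.012 ] yaw 87.4 w 20.0 F [-0.2 -2.9  2.2] t 36.25
lane now [ -47.2 -160.3]
```

View pics/s29.png

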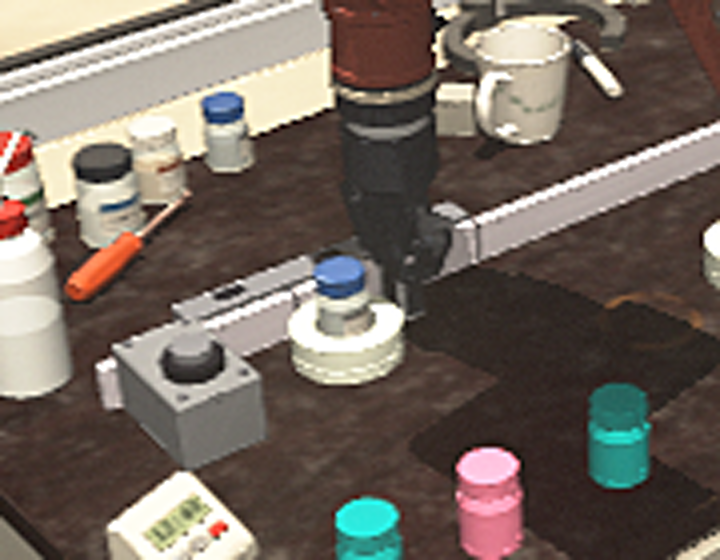

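```bash
python3 -m inch '[[[20,9,1,0,0],[20,18,1,0,0],[20,27,1,0,0],[20,36,1,0,0],[20,44,1,0,0],[20,50,1,0,0],[20,54,1,0,0],[20,54,1,0,0]]]';python3 -m inch '[[[20,2,0,0,0],[20,4,0,0,0],[20,4,0,0,0]]]';python3 -m inch '[[[20,2,0,0,0],[20,2,0,0,0],[20,2,0,0,0]]]'; python3 - <<'E'
from h import *
lgoto(-46.5,-100,-12,90)
E
```

```text
clock: 36.97
ee_pos: [0.6215, 0.2222, -0.0121]
ee_rot: [0.723, 0.691, 0.0, -0.0]
contact_force: [-0.7, -1.0, -0.3]
width: 0.0197
clock: 37.22
ee_pos: [0.6217, 0.2251, -0.012]
ee_rot: [0.723, 0.69, -0.0, -0.0]
contact_force: [0.1, -0.4, -0.4]
width: 0.0198
clock: 37.47
ee_pos: [0.6218, 0.2271, -0.012]
ee_rot: [0.723, 0.69, 0.0, -0.0]
contact_force: [0.9, -0.6, -0.8]
width: 0.0197
shift [ 1.3 -0.2 -0. ] spin 0.1 | now [ 0.6218  0.2271 -0.012 ] yaw 87.3 w 19.7 F [ 0.9 -0.6 -0.8] t 37.47
lane now [ -46.3 -101.3]
```

```bash
python3 -m inch '[[[20,2,0,0,0],[20,2,0,0,0],[20,2,0,0,0]]]';python3 -m inch '[[[20,2,0,0,0],[20,2,0,0,0],[20,2,0,0,0]]]'; python3 - <<'E'
from h import *
s=arm.read_camera('scene');crop(s,120,160,240,260,6,'pics/s30.png')
s=arm.read_camera('top');crop(s,140,140,260,230,6,'pics/t30.png')
E
```

```text
clock: 37.72
ee_pos: [0.6219, 0.2292, -0.012]
ee_rot: [0.723, 0.69, 0.0, -0.0]
contact_force: [1.6, -0.1, -0.6]
width: 0.0202
clock: 37.97
ee_pos: [0.6219, 0.23, -0.012]
ee_rot: [0.724, 0.69, -0.001, 0.001]
contact_force: [-0.2, -6.4, 0.8]
width: 0.0203
```

View pics/s30.png

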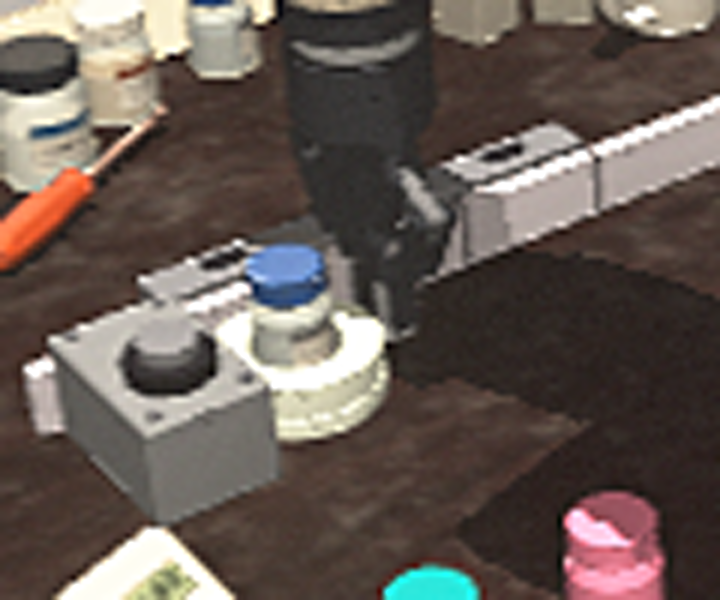

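```bash
python3 -m inch '[[[20,-20,0,0,0],[20,-45,0,-10,0],[20,-70,-5,-50,0],[20,-100,-20,-90,-7],[20,-130,-50,-130,-14],[20,-160,-80,-142,-21],[20,-190,-110,-142,-28],[20,-220,-140,-142,-35],[20,-250,-170,-142,-42],[20,-280,-190,-142,-49]]]'; python3 - <<'E'
from h import *
lgoto(-242,-449,130,180)
E
```

```text
clock: 38.9
ee_pos: [0.4383, -0.0172, 0.1301]
ee_rot: [0.375, 0.927, 0.0, 0.0]
contact_force: [0.5, -1.2, 0.5]
width: 0.0201
shift [-44.1 -87.3   0. ] spin -41.2 | now [ 0.4383 -0.0172  0.1301] yaw 136.0 w 20.1 F [ 0.5 -1.2  0.5] t 38.9
lane now [-217.6 -354.3]
```

```bash
python3 -m inch '[[[20,-12,-20,0,-7],[20,-24,-45,0,-14],[20,-36,-70,0,-21],[20,-44,-87,0,-28],[20,-44,-87,0,-35],[20,-44,-87,0,-41],[20,-44,-87,0,-41],[20,-44,-87,0,-41]]]'; python3 - <<'E'
from h import *
img=arm.read_camera('top');c=cam('top');crop(img,140,140,340,260,4,'pics/t31.png')
for g in [(.626,.283),(.487,-.112),(.485,-.222)]:
    b=rimfit(img,c,g); print(np.round(b,4),np.round(np.array(w2L(b[1],b[2]))*1000,1))
lgoto(-240,-448,-12,180)
E
```

```text
clock: 39.57
ee_pos: [0.4108, -0.1096, 0.1297]
ee_rot: [0.031, 1.0, 0.0, 0.0]
contact_force: [0.1, -0.1, -0.5]
width: 0.0202
[106.4932   0.621    0.282 ] [-49.8 -46.5]
[74.7188  0.486  -0.112 ] [-165.3 -446.6]
[111.2891   0.487   -0.224 ] [-158.8 -558.5]
shift [ -0.5  -0.2 141.7] spin -0.8 | now [ 0.4108 -0.1095  0.1297] yaw 176.4 w 19.8 F [-0.1  0.6 -0.6] t 39.62
lane now [-240.5 -447.8]
```

View pics/t31.png

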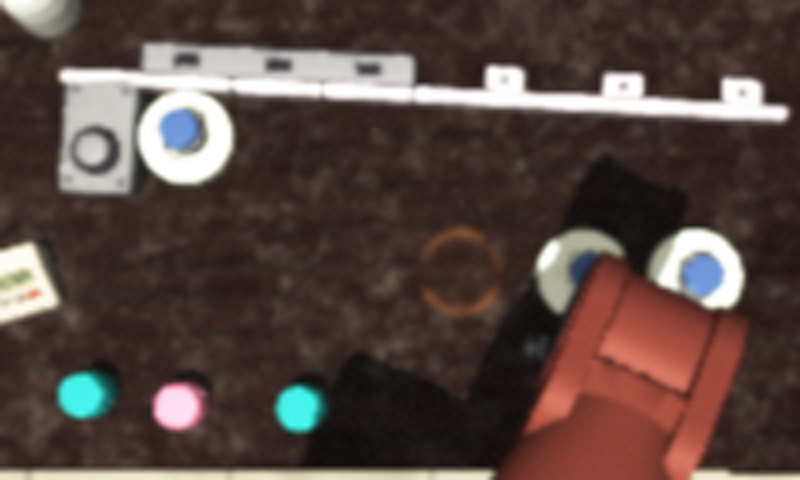

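```bash
python3 -m inch '[[[20,0,1,35,-1],[20,0,1,70,-1],[20,0,1,100,-1],[20,0,1,120,-1],[20,0,1,132,-1],[20,0,1,139,-1],[20,0,1,141,-1],[20,0,1,141,-1]]]'; python3 - <<'E'
from h import *
lgoto(-102,-447,-12,180)
s=arm.read_camera('scene');crop(s,200,110,320,210,6,'pics/s31.png')
E
```

```text
clock: 40.28
ee_pos: [0.4108, -0.1085, -0.0115]
ee_rot: [0.022, 1.0, 0.0, -0.0]
contact_force: [-0.4, -0.2, -0.5]
width: 0.02
shift [-138.6   -1.     0.5] spin 0.3 | now [ 0.4108 -0.1085 -0.0115] yaw 177.5 w 20.0 F [-0.4 -0.2 -0.5] t 40.28
lane now [-240.6 -446.8]
```

View pics/s31.png

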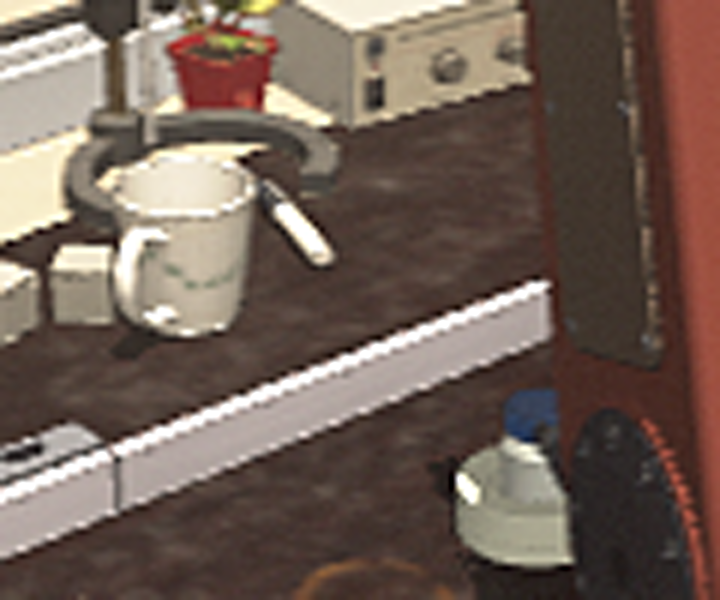

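```bash
python3 -m inch '[[[20,-6,-1,0,0],[20,-12,-1,0,0],[20,-18,-1,0,0],[20,-24,-1,0,0],[20,-31,-1,0,0],[20,-38,-1,0,0],[20,-46,-1,0,0],[20,-54,-1,0,0],[20,-62,-1,0,0],[20,-70,-1,0,0]]]'; python3 -m inch '[[[20,-8,0,0,0],[20,-16,0,0,0],[20,-24,0,0,0],[20,-32,0,0,0],[20,-40,0,0,0],[20,-48,0,0,0],[20,-56,0,0,0],[20,-62,0,0,0],[20,-65,0,0,0],[20,-65,0,0,0]]]';python3 - <<'E'
from h import *
lgoto(-102,-447,-12,180)
s=arm.read_camera('scene');crop(s,200,110,320,210,6,'pics/s32.png')
E
```

```text
clock: 41.17
ee_pos: [0.4814, -0.1126, -0.0116]
ee_rot: [0.021, 1.0, 0.0, -0.0]
contact_force: [-3.4, -0.1, 1.4]
width: 0.0201
clock: 42.0
ee_pos: [0.5467, -0.1155, -0.0115]
ee_rot: [0.021, 1.0, -0.0, 0.001]
contact_force: [-0.4, -0.2, 1.1]
width: 0.0201
shift [-2.5  0.1  0.5] spin 0.4 | now [ 0.5467 -0.1155 -0.0115] yaw 177.6 w 20.1 F [-0.4 -0.2  1.1] t 42.0
lane now [-104.5 -447.1]
```

View pics/s32.png

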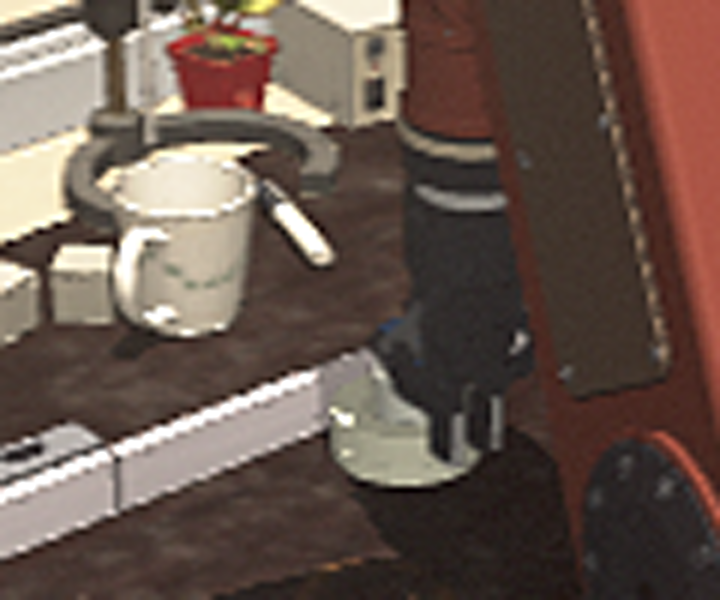

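```bash
python3 -m inch '[[[20,-2,0,0,0],[20,-4,0,0,0],[20,-4,0,0,0]]]';python3 -m inch '[[[20,-2,0,0,0],[20,-2,0,0,0],[20,-2,0,0,0]]]'
```

```text
clock: 42.3
ee_pos: [0.5494, -0.1155, -0.0115]
ee_rot: [0.021, 1.0, 0.0, -0.0]
contact_force: [-2.5, -0.7, -0.0]
width: 0.0198
clock: 42.55
ee_pos: [0.551, -0.1155, -0.0116]
ee_rot: [0.021, 1.0, 0.0, -0.0]
contact_force: [-5.3, -0.1, 3.1]
width: 0.02
```

```bash
python3 -m inch '[[[20,20,0,0,0],[20,50,0,-20,0],[20,80,0,-60,0],[20,95,-10,-100,7],[20,90,-30,-135,14],[20,70,-50,-142,21],[20,40,-60,-142,28],[20,10,-70,-142,35],[20,-20,-78,-142,42],[20,-50,-80,-142,49]]]';  python3 - <<'E'
from h import *
lgoto(-44,-527,130,90)
E
```

```text
clock: 43.38
ee_pos: [0.6004, -0.1994, 0.131]
ee_rot: [0.437, 0.899, 0.0, 0.001]
contact_force: [0.7, 0.2, 0.6]
width: 0.0198
shift [-0.8  3.   1. ] spin 41.0 | now [ 0.6004 -0.1994  0.131 ] yaw 128.2 w 19.8 F [0.7 0.2 0.6] t 43.38
lane now [ -46.8 -528.3]
```

```bash
python3 -m inch '[[[20,0,3,0,7],[20,0,3,0,14],[20,0,3,0,21],[20,0,3,0,28],[20,0,3,0,35],[20,0,3,0,41],[20,0,3,0,41],[20,0,3,0,41]]]';  python3 - <<'E'
from h import *
img=arm.read_camera('top');c=cam('top');crop(img,140,140,340,260,4,'pics/t33.png')
for g in [(.626,.283),(.606,-.115),(.485,-.222)]:
    b=rimfit(img,c,g); print(np.round(b,4),np.round(np.array(w2L(b[1],b[2]))*1000,1))
lgoto(-44,-527,-12,90)
s=arm.read_camera('scene');crop(s,120,110,320,240,4,'pics/s33.png')
E
```

```text
clock: 44.05
ee_pos: [0.601, -0.1959, 0.1307]
ee_rot: [0.721, 0.693, 0.0, 0.0]
contact_force: [-0.4, 0.7, 0.4]
width: 0.0201
[106.1465   0.621    0.282 ] [-49.8 -46.5]
[76.7891  0.604  -0.116 ] [ -47.3 -444.8]
[ 1.2432  0.515  -0.192 ] [-132.4 -525.1]
shift [ -2.2   2.3 142.7] spin 0.6 | now [ 0.6009 -0.1959  0.1307] yaw 87.8 w 19.8 F [ 0.3 -0.6  0.6] t 44.1
lane now [ -46.5 -524.8]
```

View pics/t33.png

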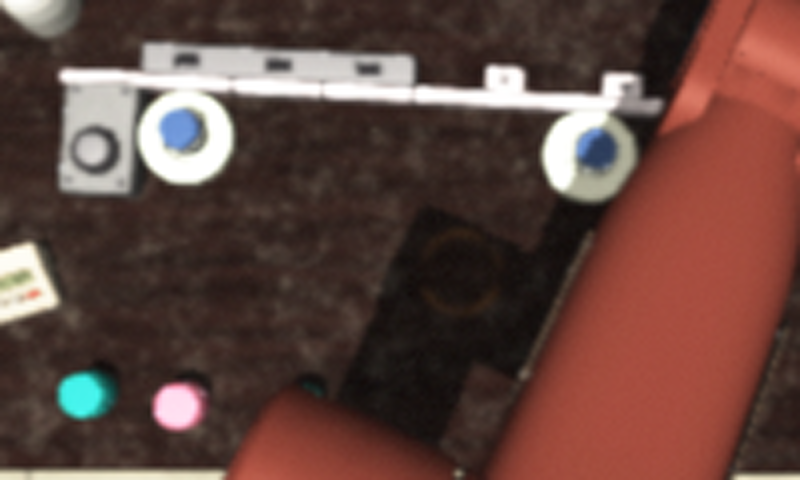

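View pics/s33.png

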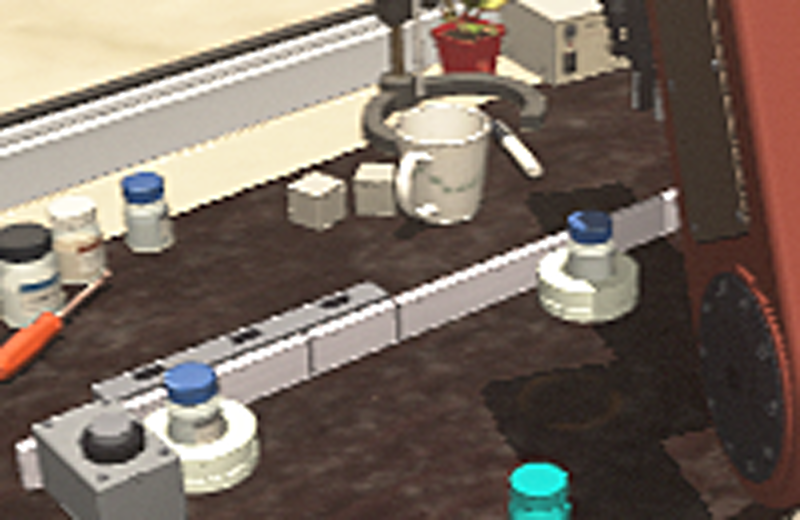

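```bash
python3 -m inch '[[[20,-2,2,35,0],[20,-2,2,70,0],[20,-2,2,100,0],[20,-2,2,120,0],[20,-2,2,132,0],[20,-2,2,139,0],[20,-2,2,142,0],[20,-2,2,142,0],[20,-2,2,142,0]]]'; python3 - <<'E'
from h import *
lgoto(-44,-191,-12,90)
E
```

```text
clock: 44.9
ee_pos: [0.6033, -0.1983, -0.0103]
ee_rot: [0.722, 0.692, 0.0, 0.001]
contact_force: [0.8, 0.7, 0.9]
width: 0.0204
shift [336.1   2.4   1.5] spin 0.4 | now [ 0.6033 -0.1983 -0.0103] yaw 87.6 w 20.4 F [0.8 0.7 0.9] t 44.9
lane now [ -43.9 -527.1]
```

```bash
python3 -m inch '[[[20,6,0,1,0],[20,12,0,1,0],[20,18,0,1,0],[20,25,0,1,0],[20,32,0,1,0],[20,40,0,1,0],[20,48,0,1,0],[20,57,0.5,1,0],[20,66,0.5,1,0],[20,75,0.5,1,0]]]'; python3 -m inch '[[[20,9,0,0,0],[20,18,0,0,0],[20,27,0,0,0],[20,36,0,0,0],[20,45,0.5,0,0],[20,54,0.5,0,0],[20,63,0.5,0,0],[20,72,0.5,0,0],[20,81,0.7,0,0],[20,90,0.7,0,0]]]'; python3 - <<'E'
from h import *
lgoto(-44,-191,-12,90)
s=arm.read_camera('scene');crop(s,120,110,320,240,4,'pics/s34.png')
E
```

```text
clock: 45.73
ee_pos: [0.6052, -0.1235, -0.0121]
ee_rot: [0.722, 0.692, -0.001, 0.001]
contact_force: [-4.3, -6.7, 4.1]
width: 0.0201
clock: 46.57
ee_pos: [0.6097, -0.0335, -0.0122]
ee_rot: [0.722, 0.692, -0.001, 0.001]
contact_force: [-3.7, -6.9, 3.9]
width: 0.0204
shift [171.2   2.7  -0.7] spin 0.4 | now [ 0.6097 -0.0335 -0.0122] yaw 87.6 w 20.4 F [-3.7 -6.9  3.9] t 46.57
lane now [ -45.6 -362.2]
```

View pics/s34.png

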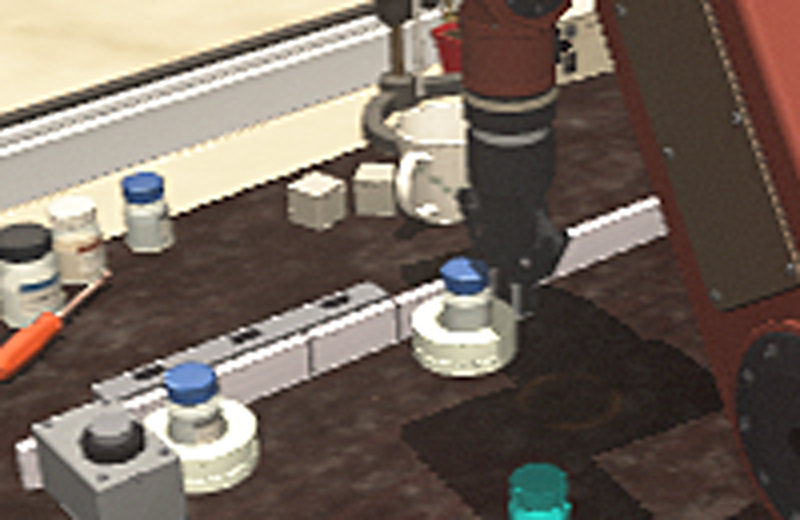

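```bash
python3 -m inch '[[[20,9,0,0,0],[20,18,0,0,0],[20,27,0.5,0,0],[20,36,0.5,0,0],[20,45,0.5,0,0],[20,54,0.5,0,0],[20,63,0.5,0,0],[20,72,0.7,0,0],[20,81,0.7,0,0],[20,90,0.7,0,0]]]'; python3 -m inch '[[[20,9,0,0,0],[20,18,0,0,0],[20,27,0.5,0,0],[20,36,0.5,0,0],[20,45,0.5,0,0],[20,54,0.5,0,0],[20,62,0.5,0,0],[20,68,0.7,0,0],[20,72,0.7,0,0],[20,72,0.7,0,0]]]'; python3 - <<'E'
from h import *
lgoto(-44,-191,-12,90)
s=arm.read_camera('scene');crop(s,100,130,250,240,5,'pics/s35.png')
E
```

```text
clock: 47.45
ee_pos: [0.6142, 0.0561, -0.0122]
ee_rot: [0.722, 0.692, -0.001, 0.001]
contact_force: [-3.0, -8.6, 5.4]
width: 0.0201
clock: 48.28
ee_pos: [0.6179, 0.1288, -0.0123]
ee_rot: [0.722, 0.692, -0.001, 0.0]
contact_force: [-2.8, -4.6, 3.3]
width: 0.0203
shift [ 8.6  1.5 -0.3] spin 0.4 | now [ 0.6179  0.1288 -0.0123] yaw 87.6 w 20.3 F [-2.8 -4.6  3.3] t 48.28
lane now [ -45.4 -199.7]
```

View pics/s35.png

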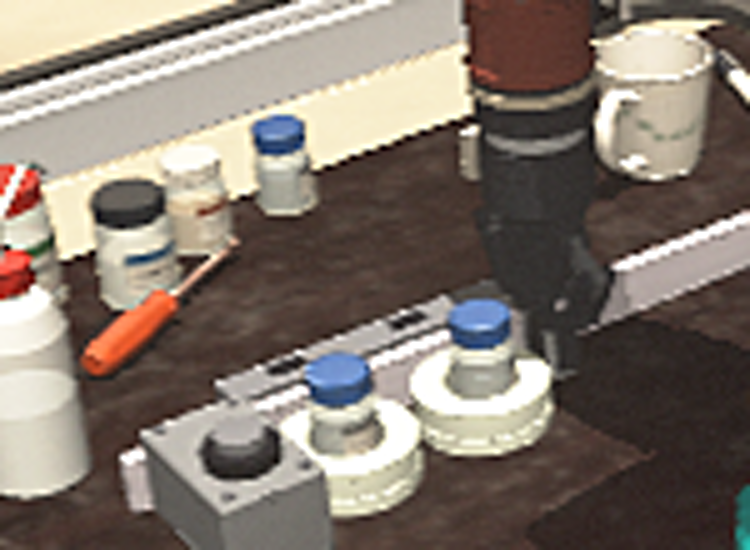

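```bash
python3 -m inch '[[[0,-15,0,0,0],[0,-40,0,-5,0],[0,-60,-20,-40,0],[0,-60,-50,-75,-7],[0,-40,-80,-110,-14],[0,-10,-100,-142,-21],[0,25,-120,-142,-28],[0,60,-120,-142,-35],[0,90,-120,-142,-42],[0,120,-120,-142,-49]]]'; python3 - <<'E'
from h import *
lgoto(-130,-50,130,180)
img=arm.read_camera('top');c=cam('top');crop(img,150,150,230,190,9,'pics/t36.png')
for g in [(.626,.283),(.62,.185)]:
    b=rimfit(img,c,g); print(np.round(b,4),np.round(np.array(w2L(b[1],b[2]))*1000,1))
E
```

```text
clock: 49.17
ee_pos: [0.5037, 0.2558, 0.1306]
ee_rot: [0.367, 0.93, 0.001, 0.001]
contact_force: [0.7, -1.1, 0.2]
width: 0.0003
shift [-8.9 44.7  0.7] spin -40.2 | now [0.5037 0.2558 0.1306] yaw 137.0 w 0.3 F [ 0.7 -1.1  0.2] t 49.17
lane now [-165.6  -78.4]
[69.9214  0.623   0.283 ] [-47.8 -45.4]
[72.7012  0.619   0.181 ] [ -46.8 -147.5]
```

View pics/t36.png

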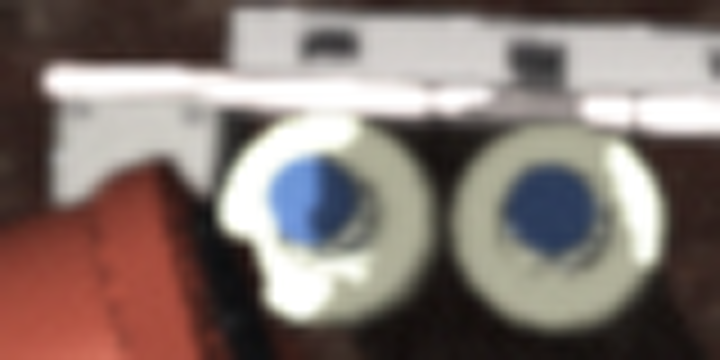

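```bash
python3 -m inch '[[[0,-2,8,0,-7],[0,-4,16,0,-14],[0,-6,24,0,-21],[0,-9,35,0,-28],[0,-9,45,0,-35],[0,-9,45,0,-40],[0,-9,45,0,-40],[0,-9,45,0,-40]]]'; python3 - <<'E'
from h import *
lgoto(-130,-50,-8,180)
s=arm.read_camera('scene');crop(s,100,130,250,240,5,'pics/s37.png')
E
```

```text
clock: 49.88
ee_pos: [0.5414, 0.2797, 0.1293]
ee_rot: [0.031, 1.0, 0.0, -0.0]
contact_force: [0.1, -0.0, 0.7]
width: -0.0001
shift [  0.8   2.7 137.3] spin -0.8 | now [0.5414 0.2797 0.1293] yaw 176.4 w -0.1 F [ 0.1 -0.   0.7] t 49.88
lane now [-129.2  -52.7]
```

View pics/s37.png

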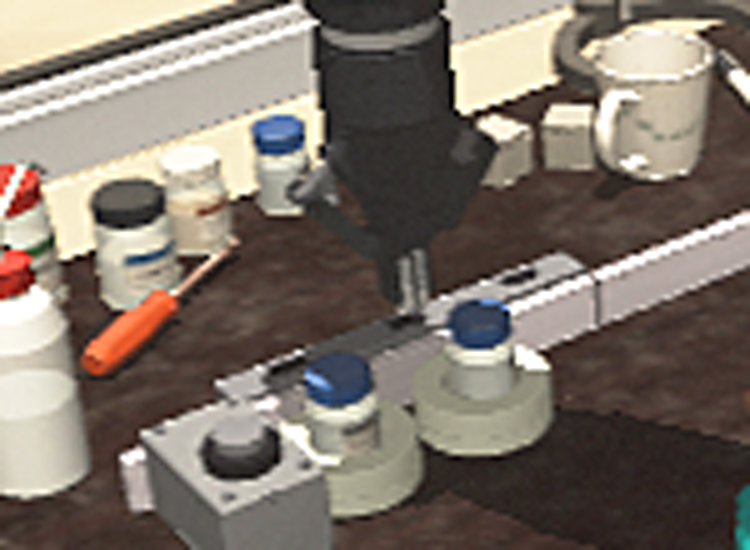

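```bash
python3 -m inch '[[[0,1,2,35,0],[0,1,2,70,0],[0,1,2,100,0],[0,1,2,120,0],[0,1,2,130,0],[0,1,2,136,0],[0,1,2,137,0],[0,1,2,137,0]]]'; python3 -m inch '[[[0,-6,0,0,0],[0,-12,0,0,0],[0,-17,0,0,0],[0,-21,0,0,0],[0,-24,0,0,0],[0,-24,0,0,0]]]';python3 -m inch '[[[0,-2,0,0,0],[0,-3,0,0,0],[0,-3,0,0,0]]]'; python3 - <<'E'
from h import *
lgoto(-100,-50,-8,180)
s=arm.read_camera('scene');crop(s,100,130,250,240,5,'pics/s38.png')
E
```

```text
clock: 50.6
ee_pos: [0.5412, 0.2824, -0.0066]
ee_rot: [0.03, 1.0, 0.0, 0.001]
contact_force: [0.0, 0.8, 0.1]
width: 0.0003
clock: 51.1
ee_pos: [0.5654, 0.2808, -0.0073]
ee_rot: [0.03, 1.0, 0.0, 0.0]
contact_force: [-0.4, 0.4, 0.1]
width: -0.0001
clock: 51.35
ee_pos: [0.5674, 0.2806, -0.0076]
ee_rot: [0.03, 1.0, -0.0, -0.0]
contact_force: [0.7, -0.2, -0.1]
width: -0.0001
shift [-3.2  0.5  0.4] spin -0.6 | now [ 0.5674  0.2806 -0.0076] yaw 176.6 w -0.1 F [ 0.7 -0.2 -0.1] t 51.35
lane now [-103.2  -50.5]
```

View pics/s38.png

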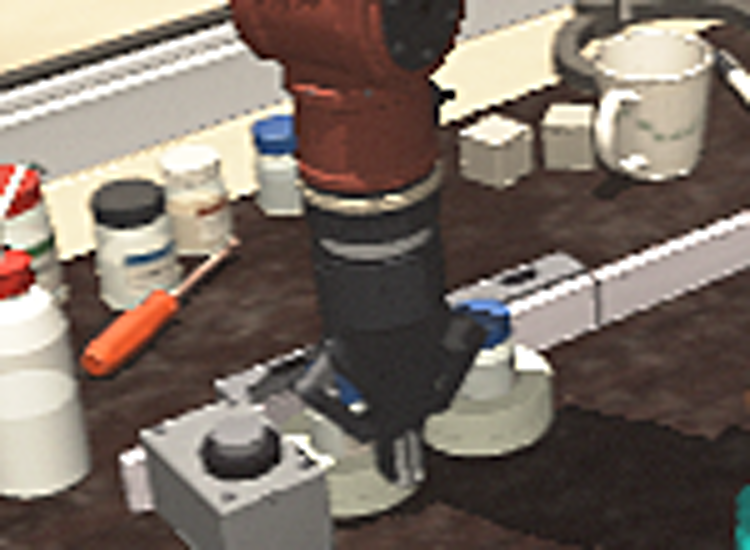

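```bash
python3 -m inch '[[[0,-1,0,0,0],[0,-2,0,0,0],[0,-2,0,0,0]]]';python3 -m inch '[[[0,-1.5,0,0,0],[0,-1.5,0,0,0],[0,-1.5,0,0,0]]]';python3 -m inch '[[[0,-1.5,0,0,0],[0,-1.5,0,0,0],[0,-1.5,0,0,0]]]'
```

```text
clock: 51.65
ee_pos: [0.5687, 0.2803, -0.0076]
ee_rot: [0.03, 1.0, -0.0, -0.001]
contact_force: [-3.7, -0.8, 2.0]
width: -0.0004
clock: 51.9
ee_pos: [0.5702, 0.2802, -0.0077]
ee_rot: [0.03, 1.0, -0.0, -0.001]
contact_force: [-5.1, -1.3, 3.4]
width: 0.0002
clock: 52.15
ee_pos: [0.5702, 0.2802, -0.0078]
ee_rot: [0.03, 1.0, -0.0, -0.002]
contact_force: [-9.8, -0.6, 6.5]
width: 0.0002
```

```bash
python3 -m inch '[[[20,20,0,0,0],[20,50,0,-20,0],[20,65,-10,-60,0],[20,65,-40,-100,7],[20,45,-70,-138,14],[20,20,-100,-138,21],[20,-10,-130,-138,28],[20,-40,-155,-138,35],[20,-55,-170,-138,42],[20,-56,-172,-138,49]]]';python3 - <<'E'
from h import *
lgoto(-44,-222,130,90)
E
```

```text
clock: 52.98
ee_pos: [0.6229, 0.1006, 0.1309]
ee_rot: [0.446, 0.895, 0.0, 0.002]
contact_force: [-0.6, 0.5, -0.2]
width: 0.02
shift [ 7.5 -0.3  0.8] spin 39.8 | now [0.6229 0.1006 0.1309] yaw 127.0 w 20.0 F [-0.6  0.5 -0.2] t 52.98
lane now [ -39.  -227.6]
```

```bash
python3 -m inch '[[[20,8,0,0,7],[20,8,0,0,14],[20,8,0,0,21],[20,8,0,0,28],[20,8,0,0,35],[20,8,0,0,40],[20,8,0,0,40],[20,8,0,0,40]]]';python3 - <<'E'
from h import *
lgoto(-44,-222,-12,90)
s=arm.read_camera('scene');crop(s,100,130,250,240,5,'pics/s39.png')
E
```

```text
clock: 53.65
ee_pos: [0.6138, 0.1116, 0.1307]
ee_rot: [0.721, 0.693, 0.0, 0.0]
contact_force: [-0.0, 0.1, 0.3]
width: 0.0203
shift [ -5.    4.5 142.7] spin 0.6 | now [0.6138 0.1116 0.1307] yaw 87.7 w 20.3 F [-0.   0.1  0.3] t 53.65
lane now [ -48.7 -217.1]
```

View pics/s39.png

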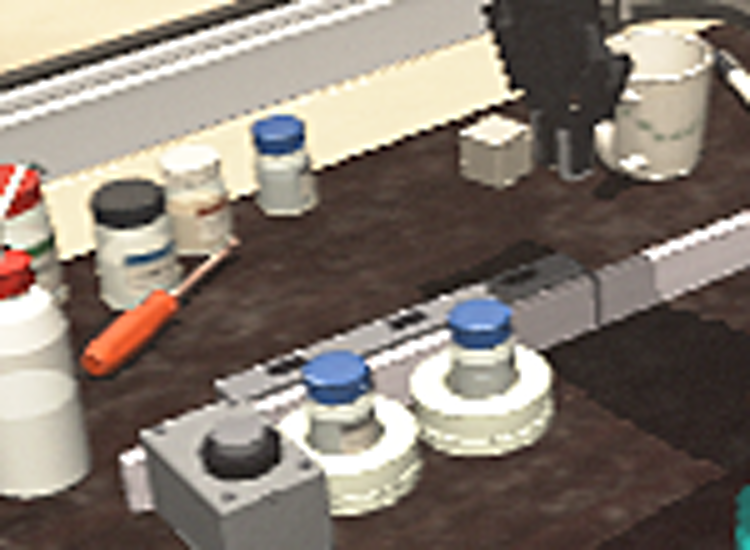

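```bash
python3 -m inch '[[[20,-6,4,35,0],[20,-6,4,70,0],[20,-6,4,100,0],[20,-6,4,120,0],[20,-6,4,132,0],[20,-6,4,139,0],[20,-6,4,142,0],[20,-6,4,142,0]]]'; python3 -m inch '[[[20,6,0,0,0],[20,12,0,0,0],[20,18,0,0,0],[20,24,0,0,0],[20,28,0,0,0],[20,30,0,0,0],[20,30,0,0,0]]]';python3 -m inch '[[[20,2,0,0,0],[20,3,0,0,0],[20,3,0,0,0]]]'; python3 - <<'E'
from h import *
lgoto(-44,-188,-12,90)
E
```

```text
clock: 54.37
ee_pos: [0.6175, 0.1055, -0.0111]
ee_rot: [0.722, 0.692, 0.0, 0.0]
contact_force: [0.5, -0.2, 0.4]
width: 0.0197
clock: 54.95
ee_pos: [0.6182, 0.1354, -0.0108]
ee_rot: [0.722, 0.692, -0.001, 0.001]
contact_force: [-2.2, -5.2, 4.9]
width: 0.0202
clock: 55.2
ee_pos: [0.6183, 0.1379, -0.0109]
ee_rot: [0.722, 0.692, -0.001, 0.001]
contact_force: [-2.5, -6.1, 5.8]
width: 0.02
shift [2.6 1.5 1.1] spin 0.4 | now [ 0.6183  0.1379 -0.0109] yaw 87.6 w 20.0 F [-2.5 -6.1  5.8] t 55.2
lane now [ -45.5 -190.6]
```

```bash
python3 -m inch '[[[20,1.5,0,0,0],[20,2,0,0,0],[20,2,0,0,0]]]';python3 -m inch '[[[20,2,0,0,0],[20,2,0,0,0],[20,2,0,0,0]]]'; python3 - <<'E'
from h import *
lgoto(-44,-188,-12,90)
s=arm.read_camera('scene');crop(s,100,130,250,240,5,'pics/s40.png')
E
```

```text
clock: 55.45
ee_pos: [0.6184, 0.1397, -0.0109]
ee_rot: [0.722, 0.692, -0.001, 0.001]
contact_force: [-1.9, -6.1, 5.4]
width: 0.0198
clock: 55.7
ee_pos: [0.6184, 0.14, -0.0109]
ee_rot: [0.722, 0.692, -0.002, 0.002]
contact_force: [-2.4, -13.0, 6.7]
width: 0.0201
shift [0.4 1.4 1.1] spin 0.3 | now [ 0.6184  0.14   -0.0109] yaw 87.5 w 20.1 F [ -2.4 -13.    6.7] t 55.7
lane now [ -45.4 -188.4]
```

View pics/s40.png

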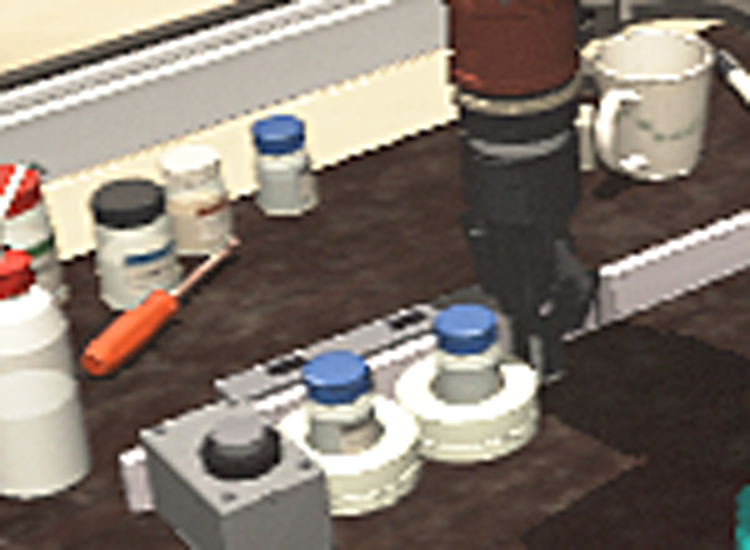

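```bash
python3 -m inch '[[[20,-20,0,0,0],[20,-45,0,-10,0],[20,-70,-5,-50,0],[20,-100,-20,-90,-7],[20,-130,-50,-130,-14],[20,-160,-80,-142,-21],[20,-190,-110,-142,-28],[20,-220,-140,-142,-35],[20,-250,-170,-142,-42],[20,-285,-190,-142,-49]]]'; python3 - <<'E'
from h import *
lgoto(-240,-556,130,180)
E
```

```text
clock: 56.58
ee_pos: [0.4408, -0.1037, 0.1306]
ee_rot: [0.379, 0.926, 0.0, 0.0]
contact_force: [0.7, -0.4, 0.3]
width: 0.0197
shift [ -55.  -105.6    0.6] spin -41.7 | now [ 0.4408 -0.1037  0.1306] yaw 135.5 w 19.7 F [ 0.7 -0.4  0.3] t 56.58
lane now [-210.9 -440.5]
```

```bash
python3 -m inch '[[[20,-14,-25,0,-7],[20,-28,-50,0,-14],[20,-42,-80,0,-21],[20,-55,-106,0,-28],[20,-55,-106,0,-35],[20,-55,-106,0,-42],[20,-55,-106,0,-42],[20,-55,-106,0,-42]]]'; python3 - <<'E'
from h import *
img=arm.read_camera('top');c=cam('top');crop(img,140,140,340,260,4,'pics/t41.png')
for g in [(.626,.283),(.62,.19),(.485,-.222)]:
    b=rimfit(img,c,g); print(np.round(b,4),np.round(np.array(w2L(b[1],b[2]))*1000,1))
lgoto(-240,-556,-12,180)
E
```

```text
clock: 57.25
ee_pos: [0.4068, -0.2172, 0.13]
ee_rot: [0.027, 1.0, -0.0, 0.0]
contact_force: [-0.7, 0.2, -0.4]
width: 0.0198
[95.2666  0.621   0.284 ] [-49.9 -44.5]
[107.5962   0.619    0.192 ] [ -47.4 -136.5]
[74.4365  0.486  -0.222 ] [-159.9 -556.5]
shift [  0.8  -0.5 142. ] spin -0.3 | now [ 0.4068 -0.2171  0.13  ] yaw 176.9 w 20.0 F [ 0.3 -0.7 -0.1] t 57.3
lane now [-239.3 -555.5]
```

View pics/t41.png

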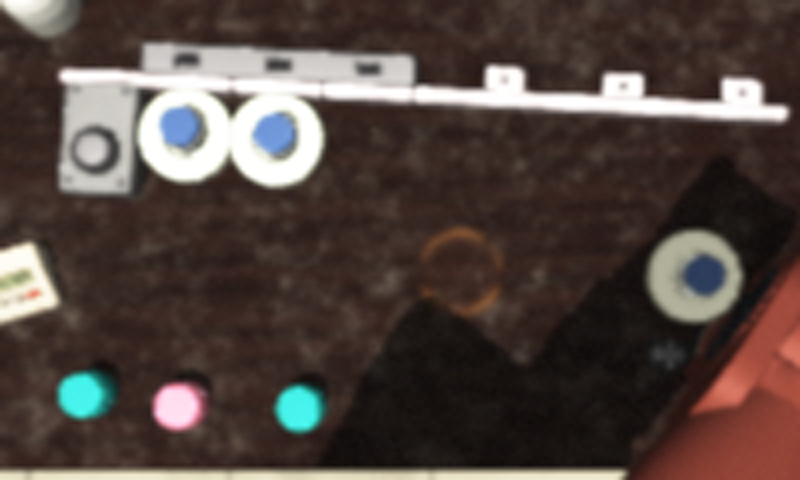

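```bash
python3 -m inch '[[[20,0,0,35,0],[20,0,0,70,0],[20,0,0,100,0],[20,0,0,120,0],[20,0,0,132,0],[20,0,0,139,0],[20,0,0,142,0],[20,0,0,142,0]]]'; python3 -m inch '[[[20,-6,0,0,0],[20,-12,0,0,0],[20,-18,0,0,0],[20,-24,0,0,0],[20,-31,0,0,0],[20,-38,0,0,0],[20,-46,0,0,0],[20,-54,0,0,0],[20,-62,0,0,0],[20,-70,0,0,0]]]'; python3 - <<'E'
from h import *
lgoto(-103,-556,-12,180)
s=arm.read_camera('top');crop(s,240,150,360,240,6,'pics/t42.png')
E
```

```text
clock: 57.97
ee_pos: [0.4067, -0.2171, -0.0123]
ee_rot: [0.026, 1.0, 0.0, -0.0]
contact_force: [-0.3, -0.4, 0.6]
width: 0.02
clock: 58.8
ee_pos: [0.477, -0.2209, -0.0122]
ee_rot: [0.025, 1.0, 0.0, -0.0]
contact_force: [-4.3, -0.5, 4.3]
width: 0.0201
shift [-65.9  -0.1  -0.3] spin -0.1 | now [ 0.477  -0.2209 -0.0122] yaw 177.1 w 20.1 F [-4.3 -0.5  4.3] t 58.8
lane now [-168.9 -555.8]
```

View pics/t42.png

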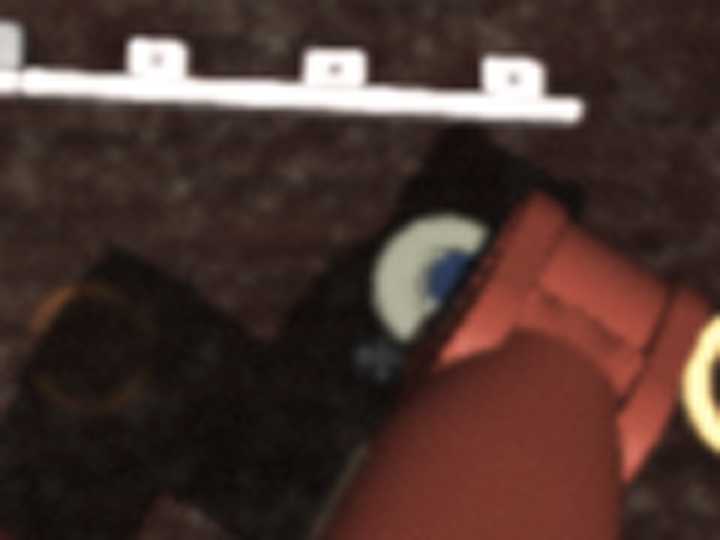

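```bash
python3 -m inch '[[[20,-8,0,0,0],[20,-16,0,0,0],[20,-24,0,0,0],[20,-32,0,0,0],[20,-40,0,0,0],[20,-48,0,0,0],[20,-56,0,0,0],[20,-62,0,0,0],[20,-65,0,0,0],[20,-65,0,0,0]]]'; python3 -m inch '[[[20,-2,0,0,0],[20,-3,0,0,0],[20,-3,0,0,0]]]';python3 -m inch '[[[20,-2,0,0,0],[20,-2,0,0,0],[20,-2,0,0,0]]]'
```

```text
clock: 59.68
ee_pos: [0.5424, -0.2243, -0.0122]
ee_rot: [0.025, 1.0, -0.0, 0.0]
contact_force: [0.0, 0.3, 0.2]
width: 0.02
clock: 59.93
ee_pos: [0.5441, -0.2243, -0.0122]
ee_rot: [0.025, 1.0, 0.0, -0.0]
contact_force: [-1.9, -0.5, 0.0]
width: 0.0196
clock: 60.18
ee_pos: [0.5457, -0.2244, -0.0123]
ee_rot: [0.025, 1.0, 0.0, -0.001]
contact_force: [-5.7, 0.0, 2.4]
width: 0.02
```

Puck2 has reached the rail. Moving behind it.

```bash
python3 -m inch '[[[20,20,0,0,0],[20,50,0,-20,0],[20,80,0,-60,0],[20,95,-10,-100,7],[20,90,-30,-135,14],[20,70,-50,-142,21],[20,40,-60,-142,28],[20,10,-70,-142,35],[20,-20,-78,-142,42],[20,-52,-80,-142,49]]]';  python3 - <<'E'
from h import *
lgoto(-44,-636,130,90)
E
```

```text
clock: 61.02
ee_pos: [0.5961, -0.3088, 0.1304]
ee_rot: [0.441, 0.898, -0.0, 0.001]
contact_force: [0.3, -1.3, 0.8]
width: 0.0202
shift [0.2 2.4 0.4] spin 40.5 | now [ 0.5961 -0.3088  0.1304] yaw 127.7 w 20.2 F [ 0.3 -1.3  0.8] t 61.02
lane now [ -45.7 -637.8]
```

```bash
python3 -m inch '[[[20,0,2,0,7],[20,0,2,0,14],[20,0,2,0,21],[20,0,2,0,28],[20,0,2,0,35],[20,0,2,0,41],[20,0,2,0,41],[20,0,2,0,41]]]';  python3 - <<'E'
from h import *
img=arm.read_camera('top');c=cam('top');crop(img,140,140,340,260,4,'pics/t43.png')
for g in [(.626,.283),(.62,.19),(.602,-.226)]:
    b=rimfit(img,c,g); print(np.round(b,4),np.round(np.array(w2L(b[1],b[2]))*1000,1))
lgoto(-44,-636,-12,90)
E
```

```text
clock: 61.68
ee_pos: [0.5964, -0.3059, 0.13]
ee_rot: [0.724, 0.69, 0.0, 0.0]
contact_force: [-0.3, 0.4, 0.3]
width: 0.0198
[95.5674  0.621   0.284 ] [-49.9 -44.5]
[107.5957   0.619    0.192 ] [ -47.4 -136.5]
[72.3574  0.599  -0.227 ] [ -46.8 -556. ]
shift [ -1.1   1.6 142. ] spin 0.1 | now [ 0.5962 -0.3058  0.13  ] yaw 87.3 w 20.2 F [-0.1  0.  -0.2] t 61.73
lane now [ -45.7 -634.8]
```

View pics/t43.png

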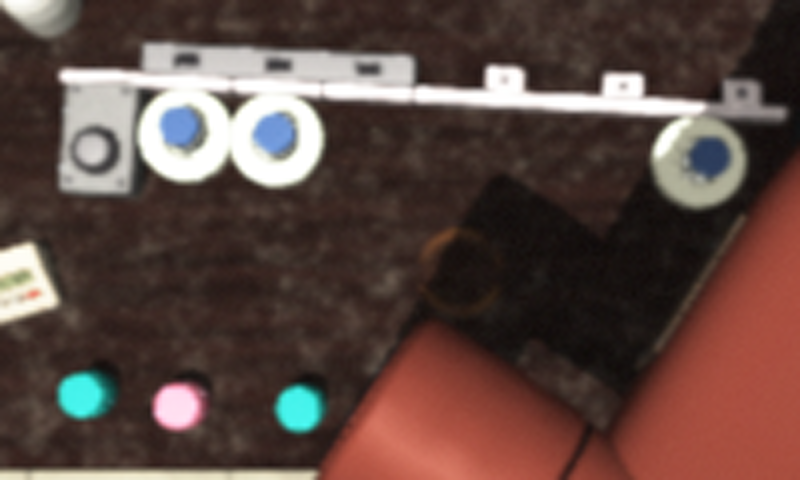

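```bash
python3 -m inch '[[[20,-1,1,35,0],[20,-1,1,70,0],[20,-1,1,100,0],[20,-1,1,120,0],[20,-1,1,132,0],[20,-1,1,139,0],[20,-1,1,142,0],[20,-1,1,142,0]]]'; python3 -m inch '[[[20,6,0,0,0],[20,12,0,0,0],[20,18,0,0,0],[20,25,0,0,0],[20,32,0,0,0],[20,40,0,0,0],[20,48,0,0,0],[20,57,0,0,0],[20,66,0,0,0],[20,75,0,0,0]]]'; python3 - <<'E'
from h import *
lgoto(-44,-279,-12,90)
s=arm.read_camera('top');crop(s,220,150,340,240,6,'pics/t44.png')
E
```

```text
clock: 62.4
ee_pos: [0.5972, -0.3071, -0.0118]
ee_rot: [0.724, 0.689, 0.0, 0.0]
contact_force: [0.2, -0.2, -0.1]
width: 0.0197
clock: 63.23
ee_pos: [0.5996, -0.2331, -0.0115]
ee_rot: [0.725, 0.689, -0.002, 0.001]
contact_force: [-5.8, -8.4, 4.1]
width: 0.0201
shift [283.1   1.3  -0.6] spin -0.1 | now [ 0.5996 -0.2331 -0.0115] yaw 87.1 w 20.1 F [-5.8 -8.4  4.1] t 63.23
lane now [ -46. -562.]
```

View pics/t44.png

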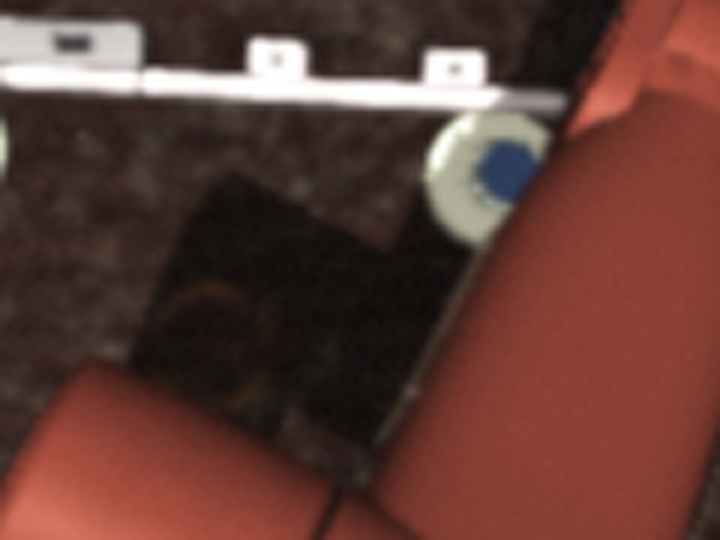

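```bash
python3 -m inch '[[[20,9,0,0,0],[20,18,0,0,0],[20,27,0,0,0],[20,36,0,0,0],[20,45,0,0,0],[20,54,0,0,0],[20,63,0,0,0],[20,72,0,0,0],[20,81,0,0,0],[20,90,0,0,0]]]'; python3 -m inch '[[[20,9,0,0,0],[20,18,0,0,0],[20,27,0,0,0],[20,36,0,0,0],[20,45,0,0,0],[20,54,0,0,0],[20,63,0,0,0],[20,72,0,0,0],[20,81,0,0,0],[20,90,0,0,0]]]'; python3 - <<'E'
from h import *
lgoto(-44,-279,-12,90)
s=arm.read_camera('scene');crop(s,120,110,320,240,4,'pics/s45.png')
E
```

```text
clock: 64.12
ee_pos: [0.604, -0.143, -0.0116]
ee_rot: [0.725, 0.689, -0.002, 0.001]
contact_force: [-5.2, -9.4, 5.3]
width: 0.0198
clock: 64.95
ee_pos: [0.6086, -0.0531, -0.0116]
ee_rot: [0.725, 0.689, -0.002, 0.001]
contact_force: [-4.9, -8.2, 7.3]
width: 0.0201
shift [102.8   1.6   0. ] spin -0.1 | now [ 0.6086 -0.0531 -0.0116] yaw 87.1 w 20.1 F [-4.9 -8.2  7.3] t 64.95
lane now [ -45.8 -381.8]
```

View pics/s45.png

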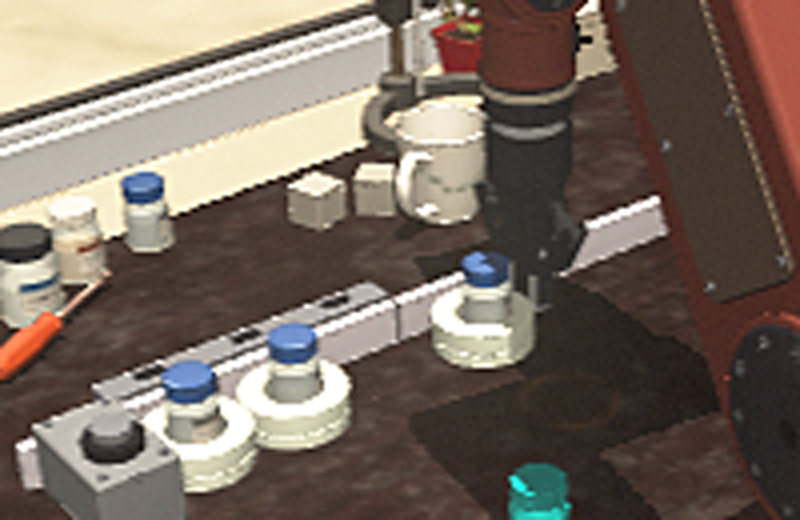

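```bash
python3 -m inch '[[[20,9,0,0,0],[20,18,0,0,0],[20,27,0,0,0],[20,36,0,0,0],[20,45,0,0,0],[20,54,0,0,0],[20,63,0,0,0],[20,72,0,0,0],[20,81,0,0,0],[20,88,0,0,0]]]'; python3 -m inch '[[[20,4,0,0,0],[20,8,0,0,0],[20,11,0,0,0],[20,11,0,0,0]]]'; python3 -m inch '[[[20,2,0,0,0],[20,3,0,0,0],[20,3,0,0,0]]]';  python3 - <<'E'
from h import *
lgoto(-44,-278.5,-12,90)
E
```

```text
clock: 65.83
ee_pos: [0.6129, 0.0352, -0.0117]
ee_rot: [0.725, 0.689, -0.002, 0.001]
contact_force: [-4.6, -9.7, 5.9]
width: 0.0201
clock: 66.17
ee_pos: [0.6135, 0.0464, -0.0117]
ee_rot: [0.725, 0.689, -0.001, 0.0]
contact_force: [-4.4, -5.6, 5.8]
width: 0.0203
clock: 66.42
ee_pos: [0.6136, 0.0489, -0.0117]
ee_rot: [0.725, 0.689, -0.002, 0.001]
contact_force: [-4.4, -6.6, 5.6]
width: 0.0201
shift [1.2 1.7 0.3] spin -0.1 | now [ 0.6136  0.0489 -0.0117] yaw 87.1 w 20.1 F [-4.4 -6.6  5.6] t 66.42
lane now [ -45.7 -279.7]
```

```bash
python3 -m inch '[[[20,1.5,0,0,0],[20,1.5,0,0,0],[20,1.5,0,0,0]]]';python3 -m inch '[[[20,1.5,0,0,0],[20,1.5,0,0,0],[20,1.5,0,0,0]]]'; python3 - <<'E'
from h import *
lgoto(-44,-278.5,-12,90)
s=arm.read_camera('scene');crop(s,100,130,250,240,5,'pics/s46.png')
E
```

```text
clock: 66.67
ee_pos: [0.6137, 0.0502, -0.0117]
ee_rot: [0.725, 0.689, -0.001, 0.001]
contact_force: [-4.7, -7.6, 5.8]
width: 0.0205
clock: 66.92
ee_pos: [0.6137, 0.0509, -0.0117]
ee_rot: [0.725, 0.689, -0.002, 0.001]
contact_force: [-5.6, -11.9, 6.6]
width: 0.02
shift [-0.8  1.7  0.3] spin -0.1 | now [ 0.6137  0.0509 -0.0117] yaw 87.1 w 20.0 F [ -5.6 -11.9   6.6] t 66.92
lane now [ -45.7 -277.7]
```

View pics/s46.png

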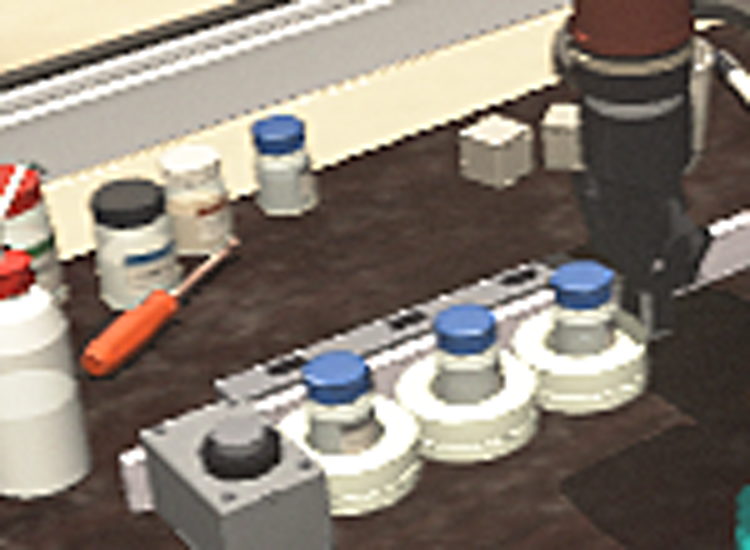

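```bash
python3 -m inch '[[[0,-15,0,0,0],[0,-40,0,-5,0],[0,-60,-10,-45,0],[0,-60,-40,-85,0],[0,-40,-80,-125,0],[0,-20,-110,-142,0],[0,20,-130,-142,0],[0,60,-130,-142,0],[0,60,-130,-142,0],[0,60,-130,-142,0]]]'; python3 - <<'E'
from h import *
img=arm.read_camera('top');c=cam('top');crop(img,145,145,265,195,6.5,'pics/t47.png')
for g in [(.626,.283),(.62,.19),(.615,.103)]:
    b=rimfit(img,c,g); print(np.round(b,4),np.round(np.array(w2L(b[1],b[2]))*1000,1))
goto(.605,.364,.13,87.2)
E
```

```text
clock: 67.8
ee_pos: [0.4873, 0.1226, 0.1309]
ee_rot: [0.723, 0.69, 0.001, -0.0]
contact_force: [0.3, -0.8, -0.6]
width: 0.0005
[84.437  0.626  0.284] [-44.9 -44.3]
[39.1304  0.642   0.179 ] [ -23.8 -148.3]
[67.6289  0.615   0.104 ] [ -47.1 -224.6]
shift [248.3 105.7   0.8] spin 0.1 | now [0.4878 0.121  0.1305] yaw 87.3 w -0.1 F [ 0.7 -0.3  0.9] t 67.85
```

View pics/t47.png

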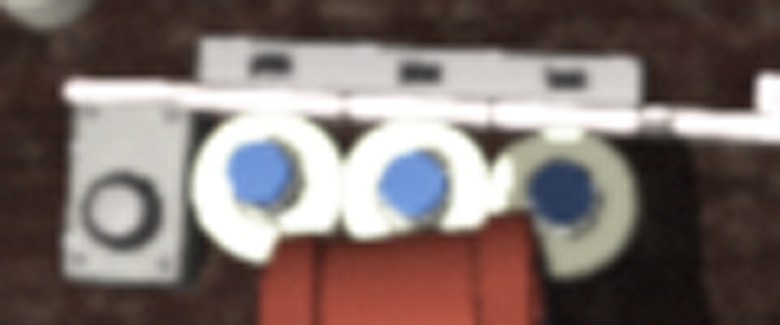

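```bash
python3 -m inch '[[[0,30,15,-20,0],[0,65,30,-20,0],[0,100,45,-20,0],[0,135,60,-20,0],[0,170,75,-20,0],[0,205,90,-20,0],[0,235,102,-20,0],[0,248,106,-20,0],[0,248,106,-20,0],[0,248,106,-20,0]]]'; python3 - <<'E'
from h import *
goto(.605,.364,.07,87.2)
c=cam('wrist');cv2.imwrite('pics/w48.png',arm.read_camera('wrist'))
s=arm.read_camera('scene');crop(s,100,110,250,240,5,'pics/s48.png')
img=arm.read_camera('top');c=cam('top');crop(img,145,145,265,195,6.5,'pics/t48.png')
for g in [(.626,.283),(.62,.19),(.615,.103)]:
    b=rimfit(img,c,g); print(np.round(b,4),np.round(np.array(w2L(b[1],b[2]))*1000,1))
E
```

```text
clock: 68.68
ee_pos: [0.6066, 0.361, 0.1487]
ee_rot: [0.725, 0.689, -0.001, -0.0]
contact_force: [0.7, -1.1, -0.1]
width: 0.0001
shift [ 3.  -1.7 78.7] spin -0.1 | now [0.6066 0.361  0.1487] yaw 87.1 w 0.1 F [ 0.7 -1.1 -0.1] t 68.68
[64.1919  0.624   0.284 ] [-46.9 -44.3]
[69.4272  0.62    0.193 ] [ -46.4 -135.4]
[1.067881e+02 6.130000e-01 1.020000e-01] [ -49.  -226.7]
```

View pics/s48.png

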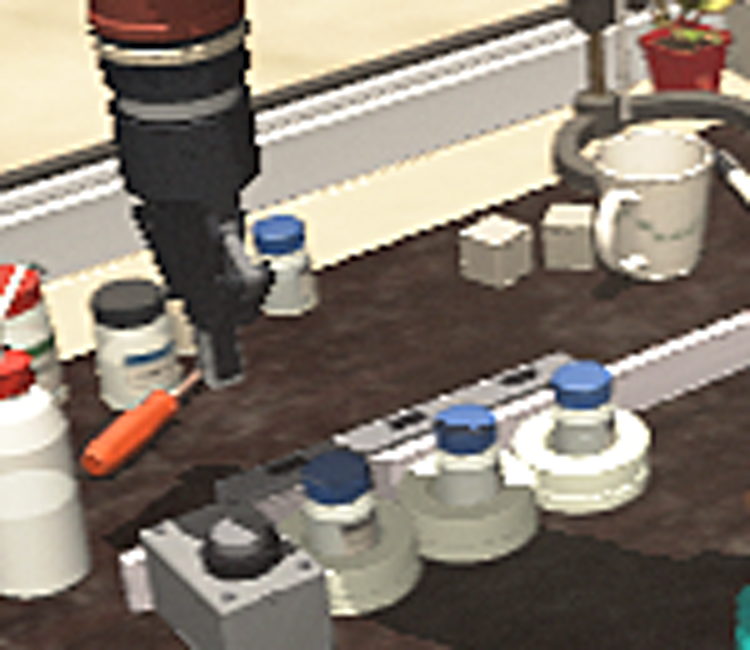

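View pics/w48.png

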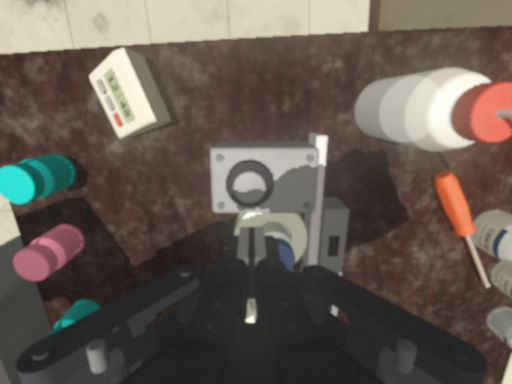

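View pics/t48.png

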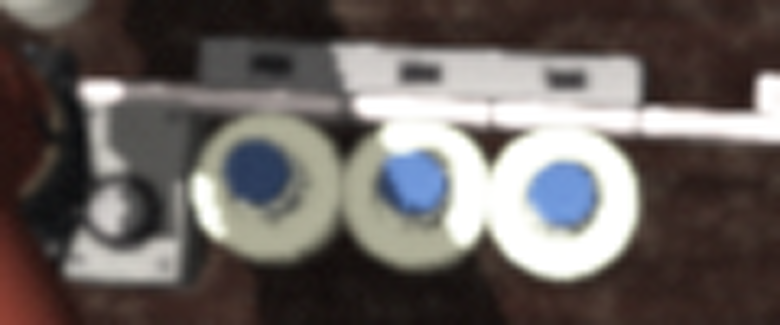

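```bash
python3 - <<'E'
from h import *
c=cam('wrist')
for z in (.074,.078,.082): print(p2w(c,(251,184),z).round(4))
p=np.array(arm.read_state()['ee_pos']); print(w2p(c,[p,p+[0,0,.025]]))
goto(.605,.365,.07,87.2)
E
```

```text
[[0.6069 0.3649 0.074 ]]
[[0.607 0.366 0.078]]
[[0.607  0.3671 0.082 ]]
[[250.63956394 219.15583917]
 [250.5561857  235.0151025 ]]
shift [ 4.9 -1.7 79.9] spin -0.2 | now [0.6065 0.36   0.1499] yaw 87.0 w -0.3 F [ 0.2  0.5 -0.6] t 68.83
```

```bash
python3 -m inch '[[[0,5,0,30,0],[0,5,0,55,0],[0,5,0,72,0],[0,5,0,82,0],[0,5,0,87,0],[0,5,0,87,0],[0,5,0,87,0]]]'; python3 -m inch '[[[0,0,0,2,0],[0,0,0,4,0],[0,0,0,4,0]]]'; python3 - <<'E'
from h import *
goto(.606,.3655,.05,87.2)
s=arm.read_camera('scene');crop(s,100,110,250,240,5,'pics/s49.png')
E
```

```text
clock: 69.42
ee_pos: [0.6073, 0.3664, 0.064]
ee_rot: [0.725, 0.689, 0.001, 0.0]
contact_force: [0.2, -0.0, 0.3]
width: -0.0003
clock: 69.67
ee_pos: [0.6069, 0.3667, 0.0592]
ee_rot: [0.725, 0.689, 0.0, 0.0]
contact_force: [-0.0, 0.7, 0.0]
width: 0.0
shift [-1.2 -0.8  9.2] spin -0.1 | now [0.6069 0.3667 0.0592] yaw 87.1 w 0.0 F [-0.   0.7  0. ] t 69.67
```

View pics/s49.png

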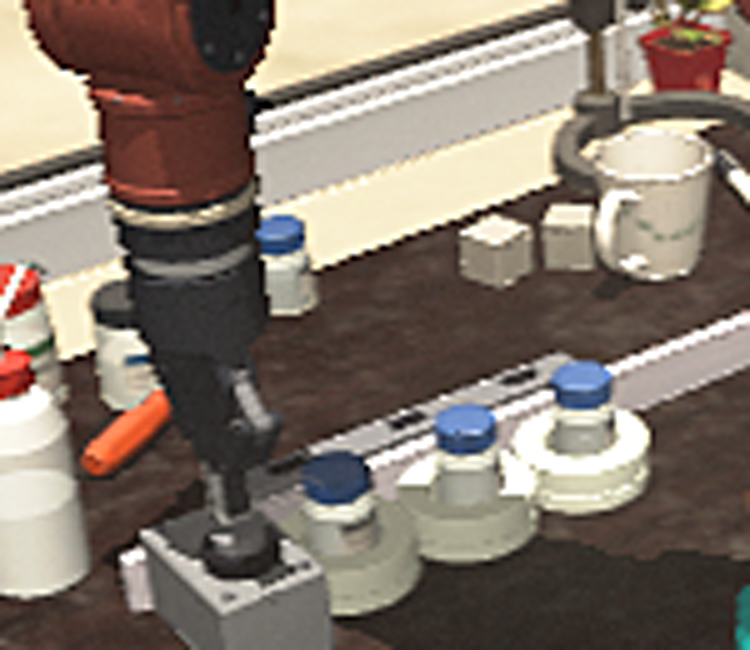

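```bash
python3 -m inch '[[[0,0,0,3,0],[0,0,0,3,0],[0,0,0,3,0]]]'; python3 -m inch '[[[0,0,0,3,0],[0,0,0,3,0],[0,0,0,3,0]]]'; python3 -m inch '[[[0,0,0,2,0],[0,0,0,2,0],[0,0,0,2,0]]]'
```

```text
clock: 69.97
ee_pos: [0.6065, 0.3665, 0.0556]
ee_rot: [0.725, 0.689, -0.0, -0.0]
contact_force: [-0.4, -0.6, -0.5]
width: -0.0
clock: 70.22
ee_pos: [0.6065, 0.3665, 0.0525]
ee_rot: [0.725, 0.689, -0.0, -0.0]
contact_force: [-0.0, 0.0, 0.1]
width: -0.0001
clock: 70.47
ee_pos: [0.6068, 0.3666, 0.0509]
ee_rot: [0.725, 0.689, 0.0, 0.0]
contact_force: [-0.5, 0.1, 1.4]
width: 0.0002
```

```bash
python3 -m inch '[[[0,0,0,2,0],[0,0,0,4,0],[0,0,0,4,0],[0,0,0,4,0]]]'; python3 -m inch '[[[0,0,0,1.5,0],[0,0,0,3,0],[0,0,0,3,0],[0,0,0,3,0]]]'
```

```text
clock: 70.8
ee_pos: [0.6069, 0.3666, 0.047]
ee_rot: [0.725, 0.689, 0.0, 0.0]
contact_force: [-0.7, 0.1, 3.5]
width: 0.0001
clock: 71.13
ee_pos: [0.6069, 0.3667, 0.0448]
ee_rot: [0.725, 0.689, 0.0, 0.0]
contact_force: [-2.2, -1.1, 10.7]
width: -0.0001
```

The button bottomed out at 10.7 N after about 6 mm of travel. Withdrawing and checking.

```bash
python3 -m inch '[[[0,0,0,-15,0],[0,0,0,-50,0],[0,0,0,-90,0],[0,-15,-35,-110,0],[0,-30,-70,-110,0],[0,-50,-105,-110,0],[0,-70,-140,-110,0],[0,-90,-170,-110,0],[0,-110,-190,-110,0],[0,-110,-190,-110,0]]]'; python3 - <<'E'
from h import *
goto(.5,.2,.15,87.2)
s=arm.read_camera('scene');crop(s,100,130,300,280,4,'pics/s50.png')
img=arm.read_camera('top');c=cam('top');crop(img,125,140,345,260,3.6,'pics/t50.png')
for g in [(.626,.283),(.62,.19),(.615,.103)]:
    b=rimfit(img,c,g); print(np.round(b,4),np.round(np.array(w2L(b[1],b[2]))*1000,1))
E
```

```text
clock: 71.97
ee_pos: [0.4061, 0.2633, 0.1533]
ee_rot: [0.725, 0.689, -0.002, -0.001]
contact_force: [1.1, 0.7, 0.2]
width: -0.0002
shift [-58.5  97.    3.1] spin -0.1 | now [0.4061 0.2633 0.1533] yaw 87.1 w -0.2 F [1.1 0.7 0.2] t 71.97
[95.5674  0.621   0.284 ] [-49.9 -44.5]
[77.1909  0.621   0.193 ] [ -45.4 -135.4]
[1.07188e+02 6.13000e-01 1.02000e-01] [ -49.  -226.7]
```

View pics/s50.png

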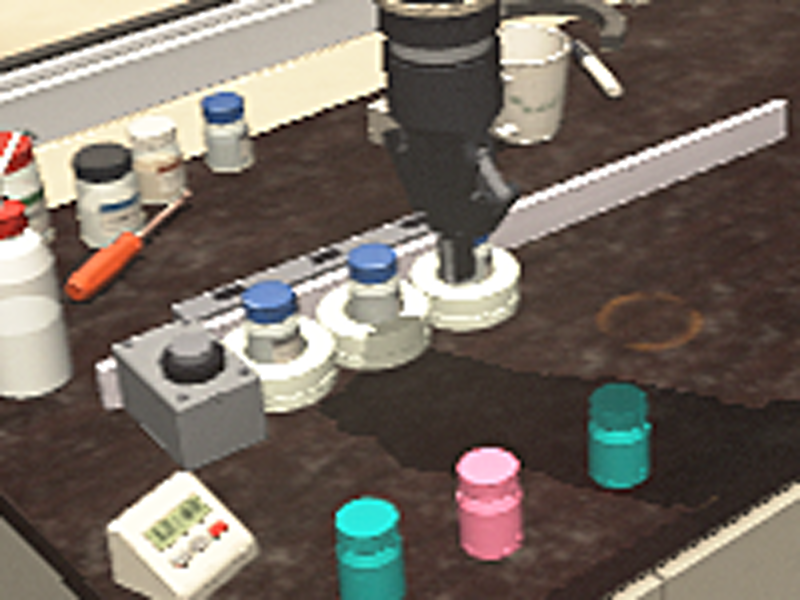

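View pics/t50.png

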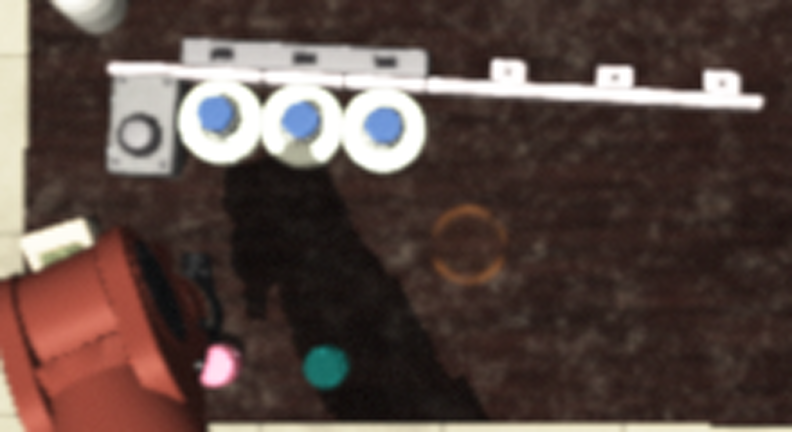

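```bash
python3 - <<'E'
from workcell import arm
print(arm.finish_job()); print(arm.read_state()['clock'])
E
```

```text
the job is handed in; nothing more can be done
None
the job is handed in; nothing more can be done
```

I put all three blue-capped jars, cap up, into pucks of their own outside the reader. I then pushed the loaded pucks along the rail to the end block one at a time, pressed the start button once, and handed the job in at about 72 s.

**Last checks**
- **Row:** the pucks stand in a closed row from the end block. Top-view centres are about 44, 135 and 227 mm from the block. Each push ended against a firm stop (6–13 N), and all three jars are upright in the last pictures.
- **Start button:** it bottomed out at 10.7 N after about 6 mm of travel. I have no reading of the button itself.
- **Other things:** the bystanders I could see in the last pictures stand where they were. The tape roll was out of frame, but the arm never went near it.

**What disagreed or went wrong**
- **Fingertip height:** the tips sit about 25 mm above the reported TCP. My first push on puck0 therefore rode up onto the puck, straddled its jar and probably touched it. This was outside the reader, and the jar stayed seated. I backed off and pushed lower after that.
- **Gap to the rail:** the top-view fit of the distance to the rail varies by 2–4 mm with the lighting, reading 45–50 mm where 45 is touching. I relied on contact force instead, and re-seated puck0 against the rail after finding it about 1.5 mm off.

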